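Comb the chocolate pencils and shingle the tiles

ROBOT

A 6-joint arm with a two-finger parallel gripper is mounted at the origin on the work surface. World frame = base frame: x ahead of the robot, y to its left, z up, the work surface at z = 0. Lengths are in m, angles in rad, forces in N, time in s.
With the tool pointing down it reaches from about 0.375 to 0.925 m from the base axis. Payload 5.7 kg.
Tool frame: the origin (TCP) lies on the centre line of the jaws, within the pads' length; the fingertips stand 19 mm ahead of it and the grasp point (between the pads) is the TCP; z points along the fingers, x is the direction in which the jaws open and shut, and the axes are right-handed (so a half turn about z gives the same grasp; the last joint's range is limited). The gripper opens to 85 mm and grips with 20 to 120 N. Pads are 22 mm wide; open, the fingers measure 114 mm over their backs; the gripper's body (76 mm by 85 mm) begins 54 mm behind the grasp point. The pads swing forward as they close: fully open they stand 13 mm farther back than shut.
Start: joints at [1.136, 0.359, 1.51, -0, 1.272, -0.115], TCP at [0.189, 0.57, 0.25] pointing down, gripper open.
Joint ranges: [-2.97, 2.97], [-1.01, 2.36], [0.21, 2.38], [-0.96, 4.11], [0.2, 2.71], [-2.98, 2.98]. Speed limits (rad/s): [2.39, 2.39, 3.14, 3.14, 3.14, 3.14].

INTERFACE

Orientations are given as [roll, pitch, yaw] about the fixed x, y, z axes, in that order (R = Rz(yaw) Ry(pitch) Rx(roll)).
In Python, from workcell import telemetry, cams, ctrl gives the robot as it stands.
- The arm moves only by the tool play_rows, never from a script. Its argument "motion" is a list of rows, each an object with "xyz": the shift along the tool's x, y, z each as a share of 0.75 m, from -1 to 1, a list of three; "dr": the turn, a rotation vector about the tool's x, y, z each as a share of 180 degrees, from -1 to 1, a list of three; "jaw": the opening in per cent of the stroke, from 0 (shut) to 100 (fully open). A call has 1 to 10 rows; each row is the pose to reach, as a shift and turn from the pose commanded when the call began, along the tool's axes at that moment, turning the shorter way round; what a row does not reach only later rows make up. A row lasts 1/12 s, in which the tool goes at most 41.7 mm and 7.16 degrees, less where a joint would pass 70% of its speed; a pose out of reach is approached as far as the arm can. A call with a number of a shift or a turn outside -1 to 1 is refused whole. A call with a gripper value outside its range is refused whole. The fingers move at their own pace and stop on an object; "grip_force" is the grip in N (left out, the last holds). Time passes only in rows, so rows that repeat a pose let the fingers close. It gives the time, the measured TCP pose, the force and the opening at its end, in the units of the state.
- telemetry.read_state(): the state, without advancing time (a new reading comes with each control period).
- cams.read_camera(name): name is "side" or "top"; returns a dict with "color" (400x640x3 uint8, red, green, blue), "depth" (400x640 float32, m along the optical axis (not along the pixel's ray), 0 where there is no reading), "camera_matrix" (3x3 intrinsics, pixels), "R" (3x3) and "t" (3): a world point X has camera coordinates R X + t. Camera axes: x right, y down, z forward; pixel columns grow to the right and rows downward; lengths in m; the calibration is good to about 2 mm. A picture is of the moment at which its call begins.
- ctrl.job_done(): hands the job in, once; it reports no verdict.
The state is a dict: "clock": time; "joint_pos": joint angles; "joint_vel": joint speeds; "joint_torque": joint torques, N m; "tool_pos": TCP position; "tool_rot": TCP orientation; "contact_force": force on the tool from outside, world axes, zero at the start; "torque": the same for the moment, N m; "gripper_width": opening from 0.0 (shut) to 1.0 (fully open).
Only numpy, scipy, OpenCV 4.12 (cv2) and the standard library are available. Lean on these libraries where they do the work, as an engineer would, in place of code of your own. Each camera call takes 0.05 s, during which the arm holds its last target.

TASK

Take the comb rake from its stand and draw it over the ribbed tray until every chocolate pencil lies down in a groove, parallel to the ribs, then hang the rake back on its stand as it was; never touch the soft pencils with the gripper's fingers. Lay all the square chocolate tiles out as a neat overlapping fan along the middle of the serving board, square to it: the first leans on the steel bar, each further one leans on the one before at about half a tile's step. Leave the finished bonbons alone.

Things in the scene. Friction and masses are not known exactly. Their poses are not given: they have to be found in the camera images.
- tray: Fixed white tray, 190 mm (its x, -94 to +96) by 220 mm (y). Origin under its centre, on the table. Side walls 24 mm high (inner faces y = +-105 mm); end wall at its -x end, towards the robot, 30 mm high (inner face x = -89 mm). The +x end has no wall, only the last rib, so a rake can be drawn in from there towards -x. Ribs and grooves run along its y.
- tray_floor (a point): Centre of the tray's floor top, 4 mm above the tray's origin, same axes. Eleven round-topped ribs 5 mm thick along y, at x = -76.5, -59.5 .. +93.5 mm, tops 9 mm above this point; the ten grooves between are 12 mm wide; an eleventh, 15 mm, lies beside the end wall. A pencil down in a groove has its centre 5 mm above this point and its top 10 mm; one lying across the ribs has its centre at 14 mm.
- rake: Comb rake, 160 g: wooden handle bar 24 mm (x) by 170 (y) by 28 (z), underside 40 mm and top 68 mm above the tips; below it a steel plate 112 mm wide with a close row of eleven round teeth, 6 mm thick, 10.5 mm apart, pointing down. Origin at the middle of the line of tooth tips, z up, y along the handle. Grip the middle of the handle from above across its 24 mm. Starts hanging on the stand.
- stand: Fixed steel rake stand on the table: two flat-topped uprights (44 mm in x, 22 in y, centred at y = +-77 mm, tops 46 mm above the origin) carry the ends of the handle's underside, the teeth hanging between them over a 4 mm base plate. Origin under its centre. With the rake at home, its origin is 6 mm above the stand's, axes parallel.
- board: Fixed wooden serving board 170 mm (x) by 100 mm (y), 10 mm thick, without side walls. Origin under its centre, on the table. Near its +x end a steel bar 10 mm thick lies across it along y (90 mm long, axis at x = +65 mm, its top 18 mm above the origin).
- board_bar (a point): Middle of the top of that bar, axes as the board's.
- pencil0: Chocolate pencil, a round rod 10 mm thick and 80 mm long with round ends, 12 g. Origin at its centre, x along the rod. At first it lies askew across the tray's ribs. May be absent.
- pencil1: Chocolate pencil, a round rod 10 mm thick and 80 mm long with round ends, 12 g. Origin at its centre, x along the rod. At first it lies askew across the tray's ribs. May be absent.
- pencil2: Chocolate pencil, a round rod 10 mm thick and 80 mm long with round ends, 12 g. Origin at its centre, x along the rod. At first it lies askew across the tray's ribs. May be absent.
- pencil3: Chocolate pencil, a round rod 10 mm thick and 80 mm long with round ends, 12 g. Origin at its centre, x along the rod. At first it lies askew across the tray's ribs. May be absent.
- pencil4: Chocolate pencil, a round rod 10 mm thick and 80 mm long with round ends, 12 g. Origin at its centre, x along the rod. At first it lies askew across the tray's ribs. May be absent.
- pencil5: Chocolate pencil, a round rod 10 mm thick and 80 mm long with round ends, 12 g. Origin at its centre, x along the rod. At first it lies askew across the tray's ribs. May be absent.
- tile0: Square chocolate tile, 45 x 45 x 8 mm, 20 g. Origin at the centre of its underside, z through its thickness, x and y along its edges. At first it lies flat on the table. May be absent.
- tile1: Square chocolate tile, 45 x 45 x 8 mm, 20 g. Origin at the centre of its underside, z through its thickness, x and y along its edges. At first it lies flat on the table. May be absent.
- tile2: Square chocolate tile, 45 x 45 x 8 mm, 20 g. Origin at the centre of its underside, z through its thickness, x and y along its edges. At first it lies flat on the table. May be absent.
- tile3: Square chocolate tile, 45 x 45 x 8 mm, 20 g. Origin at the centre of its underside, z through its thickness, x and y along its edges. At first it lies flat on the table. May be absent.
- tile4: Square chocolate tile, 45 x 45 x 8 mm, 20 g. Origin at the centre of its underside, z through its thickness, x and y along its edges. At first it lies flat on the table. May be absent.
- bonbon0: Bystander: finished bonbon, 28 x 28 x 18 mm, origin under its centre. To be left alone.
- bonbon1: Bystander: finished bonbon, 28 x 28 x 18 mm, origin under its centre. To be left alone.
- bonbon2: Bystander: finished bonbon, 28 x 28 x 18 mm, origin under its centre. To be left alone.

How it is judged:
By the outcome, as a careful person would: the job done as asked, in the order asked, and still so for the second after the job is handed in, with the robot touching nothing.
Of pencil0, pencil1, pencil2, pencil3, pencil4, pencil5 only 4 to 6 are there at a start; the rules pass over those that are not, and their reading is None.
Of tile0, tile1, tile2, tile3, tile4 only 4 to 5 are there at a start; the rules pass over those that are not, and their reading is None.
At some moment in a run one of tile0, tile1, tile2, tile3, tile4 may be knocked a few centimetres aside while the robot is not near it.
It also fails if it takes over 210 s, if anything falls off the work surface, if the arm or the gripper's body presses on something with over 40 N, if the wrist force passes 120 N, or if a joint passes its speed limit or range.

## Working session

There is one attempt and no reset: what is moved stays moved. The work goes in short steps, Python scripts to look and compute and a tool call to move; the robot and the scene stay as the last step left them, time stands still between calls to the robot, and variables do not carry over. Pictures are saved under pics/ and viewed, and the job is handed in when it is done.

Besides the shell and the picture viewer there is one more tool, called after ">>>" as name(argument=value, ...) on one line, values as JSON. play_rows: Moves the arm, as the interface text tells. Its arguments: {"type":"object","properties":{"motion":{"type":"array","items":{"type":"object","properties":{"xyz":{"type":"array","items":{"type":"number","minimum":-1,"maximum":1}},"dr":{"type":"array","items":{"type":"number","minimum":-1,"maximum":1}},"jaw":{"type":"number"}}}},"grip_force":{"type":"number"}},"required":["motion"]}

```bash
ls -la; mkdir -p pics; cat > h.py <<'E'
import numpy as np, cv2
from workcell import telemetry, cams, ctrl
E
python3 - <<'E'
from h import *
print(telemetry.read_state())
for n in ("top","side"):
    c=cams.read_camera(n); np.savez(f"{n}0.npz",**c)
    cv2.imwrite(f"pics/{n}0.png",c["color"][:,:,::-1])
    print(n,c["camera_matrix"],c["R"],c["t"],-c["R"].T@c["t"])
E
```

```text
total 12
drwxr-xr-x  3 agent agent 4096 Dec  6 01:05 .
drwxr-xr-x 23 root  root  4096 Dec  6 01:05 ..
drwxr-xr-x  2 agent agent 4096 Dec  6 01:05 pics
{'clock': 0.0, 'joint_pos': array([ 1.13592491e+00,  3.59516420e-01,  1.51144241e+00,  6.90195831e-06,
        1.27247110e+00, -1.15060891e-01]), 'joint_vel': array([ 0.00044945,  0.00059707, -0.00105037,  0.00156661,  0.00025221,
        0.00120232]), 'joint_torque': array([ 2.42426926e-03, -5.27621627e+01, -2.78622293e+01,  3.39838971e-05,
        1.33585473e-02, -4.48440005e-06]), 'tool_pos': array([0.1883435 , 0.56899868, 0.24944294]), 'tool_rot': array([-3.14137517e+00,  1.82436920e-03,  1.25098396e+00]), 'contact_force': array([-0.14949342, -0.33125634, -0.26827341]), 'torque': array([-0.03788515,  0.01485607,  0.0452455 ]), 'gripper_width': 0.9953352149005058}
top [[394.79053241   0.         321.06002755]
 [  0.         394.79053241 206.03701429]
 [  0.           0.           1.        ]] [[-0.02173221 -0.99969811 -0.01146324]
 [-0.99563245  0.02268227 -0.09056235]
 [ 0.09079502  0.00944505 -0.99582481]] [0.0138294  0.60886639 0.9433888 ] [ 0.52085267 -0.0088956   0.99474888]
side [[485.29037331   0.         317.07011967]
 [  0.         485.29037331 204.61834092]
 [  0.           0.           1.        ]] [[ 0.69543708 -0.71858369 -0.00217901]
 [-0.54021084 -0.52080544 -0.66100979]
 [ 0.47385602  0.46086784 -0.75037411]] [-0.43831283  0.35930165  1.13260242] [-0.03777284 -0.64981823  1.08642236]
```

View pics/top0.png

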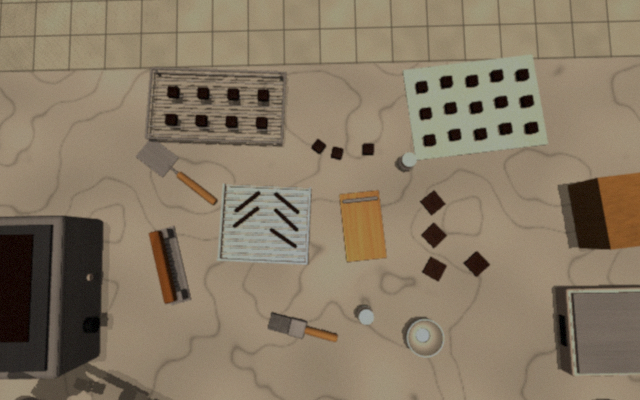

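View pics/side0.png

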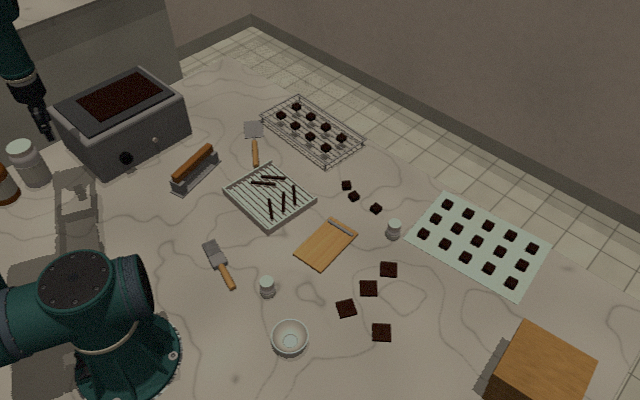

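The top view shows 5 pencils on the tray (about 265,220), the board (362,227), 4 tiles (433,203), (433,235), (434,268), (476,263), the rake on its stand (169,266), and 3 loose bonbons (318–368,150). Next I'll measure them.

```bash
cat >> h.py <<'E'
def cloud(c):
    K=c["camera_matrix"]; d=c["depth"]; v,u=np.mgrid[0:d.shape[0],0:d.shape[1]]
    P=np.stack([(u-K[0,2])/K[0,0]*d,(v-K[1,2])/K[1,1]*d,d],-1)
    W=(P-c["t"])@c["R"]   # R^T(P-t)
    W[d==0]=np.nan
    return W
def proj(c,X):
    X=np.atleast_2d(X).astype(float); p=X@c["R"].T+c["t"]; q=p@c["camera_matrix"].T
    return q[:,:2]/q[:,2:]
def ray(c,uv,z):
    uv=np.atleast_2d(uv).astype(float)
    K=c["camera_matrix"]; d=np.c_[(uv-K[:2,2])/K[0,0],np.ones(len(uv))]@c["R"]; o=-c["R"].T@c["t"]
    s=(z-o[2])/d[:,2]; return o+d*s[:,None]
def rect(c,x0,x1,y0,y1,z,s=0.0005):
    """top-down ortho of plane z: row 0 = x1, col 0 = y1 (left)"""
    H=int(round((x1-x0)/s)); W=int(round((y1-y0)/s)); r,k=np.mgrid[0:H,0:W]
    X=np.stack([x1-r*s,y1-k*s,np.full(r.shape,z)],-1).reshape(-1,3)
    uv=proj(c,X).astype(np.float32).reshape(H,W,2)
    return cv2.remap(c["color"],uv[...,0],uv[...,1],cv2.INTER_CUBIC)[:,:,::-1].copy()
E
python3 - <<'E'
from h import *
T=dict(np.load("top0.npz"));S=dict(np.load("side0.npz"))
for n,c in(("top",T),("side",S)):
    W=cloud(c); z=W[...,2]; m=(abs(z)<0.01); print(n,np.nanmedian(z[m]),np.isnan(z).mean())
    def zz(name,uv,r=1):
        u,v=map(int,uv); p=W[v-r:v+r+1,u-r:u+r+1].reshape(-1,3); print(n,name,np.round(np.nanmedian(p,0),4))
    L=dict(top=dict(handle=(162,266),board=(365,235),t0=(433,203),t1=(433,235),t2=(434,268),t3=(476,263)),
     side=dict(handle=(194,162),board=(322,245),t0=(388,269),t1=(369,288),t2=(347,308),t3=(381,332)))[n]
    for k,v in L.items(): zz(k,v)
a=[rect(c,0.38,0.60,0.05,0.27,0.013,0.0004) for c in(T,S)]
cv2.imwrite("pics/tray0.png",cv2.resize(np.hstack(a),(800,400)) if 0 else np.hstack(a)[:, :].copy() if a[0].shape[1]*2<=800 else cv2.resize(np.hstack(a),(800,400)))
a=[rect(c,0.30,0.55,0.30,0.50,z,0.0005) for z,c in((0.0,T),(0.0,S))]
cv2.imwrite("pics/stand0.png",np.hstack(a))
a=[rect(c,0.35,0.58,-0.46,-0.02,0.008,0.001) for c in(T,S)]
cv2.imwrite("pics/tiles0.png",cv2.resize(np.vstack(a),None,fx=1.3,fy=1.3))
E
```

```text
top 0.00048200226950356387 0.00422265625
top handle [0.4736 0.3727 0.0754]
top board [ 0.5359 -0.1072  0.01  ]
top t0 [ 0.6119 -0.2794  0.0083]
top t1 [ 0.5322 -0.2761  0.007 ]
top t2 [ 0.4512 -0.2744  0.0087]
top t3 [ 0.4611 -0.3783  0.0086]
side -0.0003965492311411519 0.0042265625
side handle [0.4689 0.361  0.0719]
side board [ 0.545  -0.1006  0.0102]
side t0 [ 0.6111 -0.2812  0.0087]
side t1 [ 0.5313 -0.283   0.0089]
side t2 [ 0.4487 -0.2799  0.0073]
side t3 [ 0.4569 -0.3819  0.0081]
```

View pics/tray0.png

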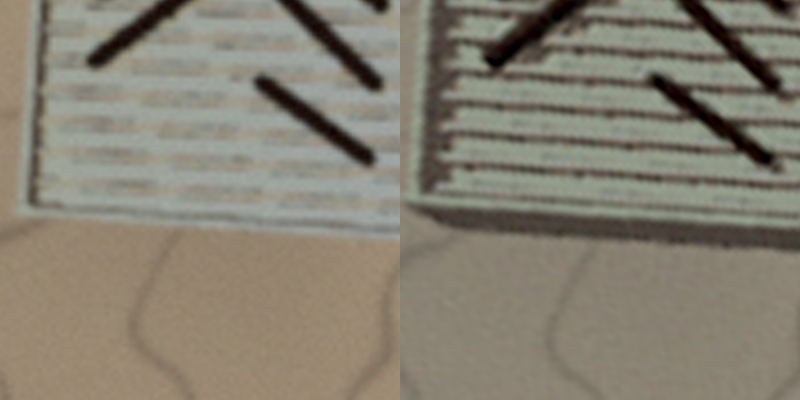

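View pics/stand0.png

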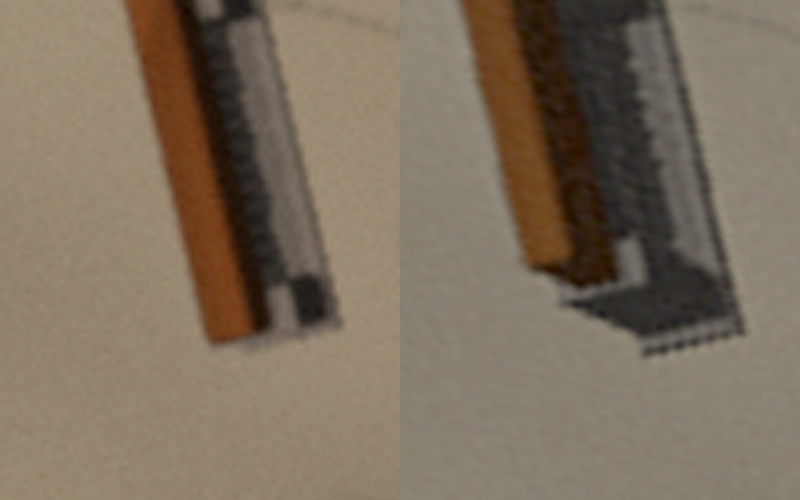

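View pics/tiles0.png

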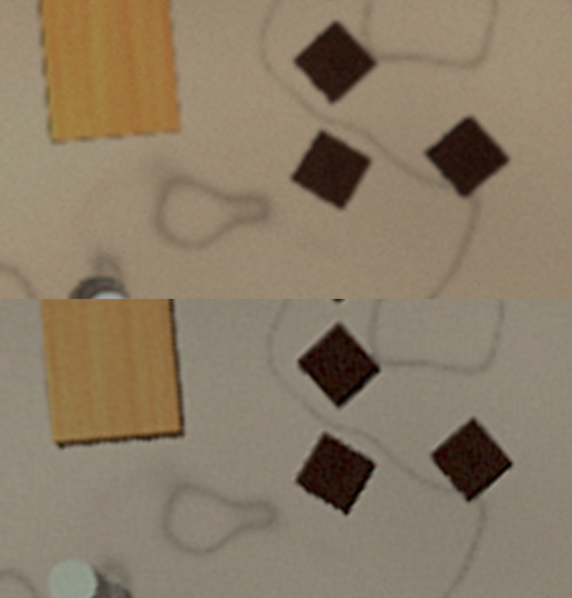

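```bash
python3 - <<'E'
from h import *
T=dict(np.load("top0.npz"));S=dict(np.load("side0.npz"))
def lab(im,x1,y1,s,step=0.05):
    H,W=im.shape[:2]
    x=np.floor(x1/step)*step
    while x>x1-H*s: 
        r=int((x1-x)/s); cv2.putText(im,"%.2f"%x,(0,r+4),0,0.35,(0,0,255)); cv2.line(im,(0,r),(W,r),(0,0,255),1) if 0 else cv2.line(im,(0,r),(6,r),(0,0,255),1); x-=step
    y=np.floor(y1/step)*step
    while y>y1-W*s:
        k=int((y1-y)/s); cv2.putText(im,"%.2f"%y,(k-10,10),0,0.35,(255,0,0)); cv2.line(im,(k,10),(k,18),(255,0,0),1); y-=step
    return im
def mk(name,x0,x1,y0,y1,z,s,st):
    a=[lab(rect(c,x0,x1,y0,y1,z,s),x1,y1,s) for c in(T,S)]
    cv2.imwrite(name,st(a))
mk("pics/tray1.png",0.44,0.68,0.02,0.28,0.013,0.00065,np.hstack)
mk("pics/stand1.png",0.34,0.60,0.28,0.48,0.07,0.0005,np.hstack)
mk("pics/board1.png",0.42,0.68,-0.20,-0.02,0.010,0.00045,np.hstack)
E
```

```text
(no output)
```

View pics/tray1.png

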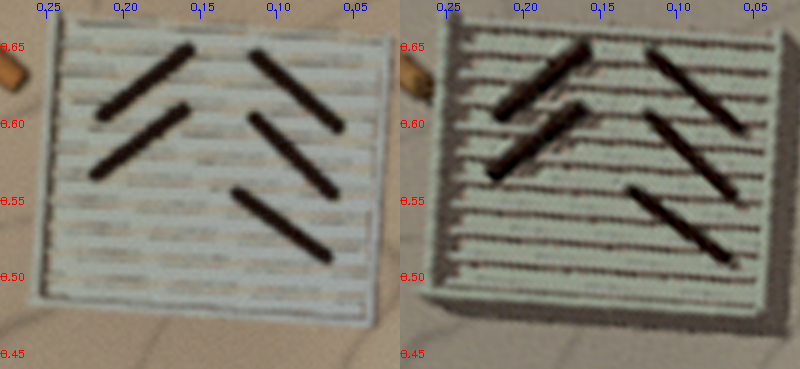

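View pics/stand1.png

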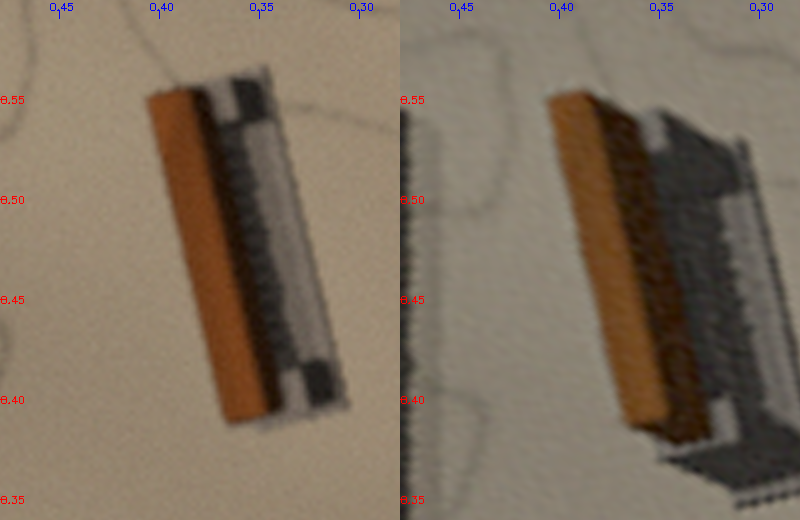

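View pics/board1.png

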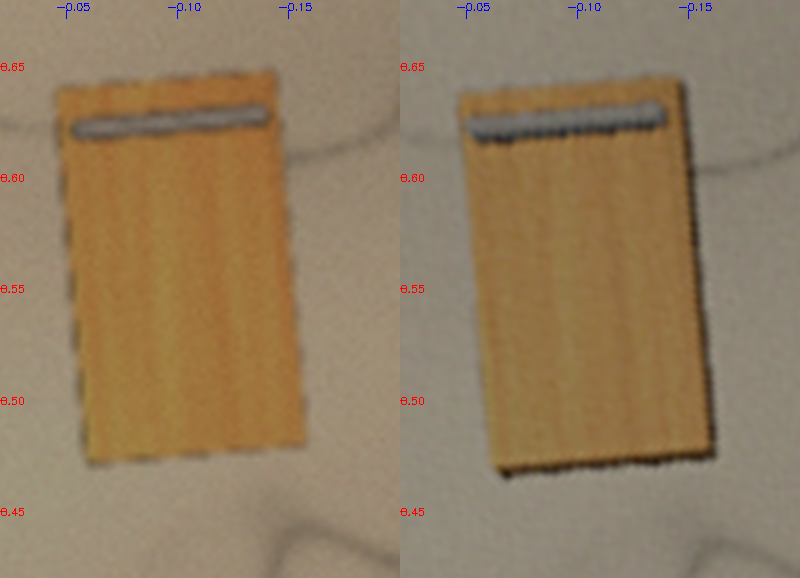

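```bash
cat > meas.py <<'E'
from h import *
def blobs(c,x0,x1,y0,y1,z,fn,s=0.0005,amin=100e-6):
    im=rect(c,x0,x1,y0,y1,z,s); m=fn(im).astype(np.uint8)
    n,l,st,ce=cv2.connectedComponentsWithStats(m); out=[]
    for i in range(1,n):
        if st[i,4]*s*s<amin: continue
        r,k=np.nonzero(l==i); pts=np.c_[x1-r*s,y1-k*s]
        (cx,cy),(w,h),a=cv2.minAreaRect((pts*1000).astype(np.float32))
        out.append((round(cx/1000,4),round(cy/1000,4),round(w,1),round(h,1),round(a,1)))
    return out
dark=lambda im: im.max(2)<70
orange=lambda im:(im[...,2].astype(int)-im[...,0]>55)
def tiles(c,x0=0.30,x1=0.70,y0=-0.45,y1=-0.2): return [b for b in blobs(c,x0,x1,y0,y1,0.008,dark,amin=1000e-6) if b[2]<70]
E
python3 - <<'E'
from meas import *
T=dict(np.load("top0.npz"));S=dict(np.load("side0.npz"))
for n,c in(("top",T),("side",S)):
    print(n,"tiles");[print(b) for b in tiles(c)]
    print("pencils");[print(b) for b in blobs(c,0.47,0.67,0.04,0.24,0.018,dark,amin=400e-6)]
    print("board",blobs(c,0.42,0.70,-0.20,0.0,0.010,orange,amin=3000e-6))
    print("handle",blobs(c,0.34,0.60,0.25,0.48,0.074,orange,amin=1000e-6))
    print("bonbons",blobs(c,0.68,0.80,-0.15,0.06,0.018,dark,amin=300e-6))
    W=cloud(c).reshape(-1,3)
    def med(x0,x1,y0,y1):
        m=(W[:,0]>x0)&(W[:,0]<x1)&(W[:,1]>y0)&(W[:,1]<y1);return W[m]
    p=med(.39,.56,.34,.41); p=p[p[:,2]>.06]; print("handle z",np.median(p[:,2]),len(p))
    p=med(.49,.60,-.14,-.07); print("board z",np.median(p[:,2]))
    p=med(.49,.52,.14,.20);print("tray z pct",np.percentile(p[:,2],[10,50,90]))
    p=med(.40,.65,-.45,-.2); p=p[p[:,2]>.005];print("tile z",np.median(p[:,2]))
    p=med(.38,.44,-.2,.2); print("table z",np.median(p[:,2]))
E
```

```text
top tiles
(0.6139, -0.2779, 44.4, 45.4, 36.6)
(0.5329, -0.2767, 44.8, 45.3, 42.4)
(0.4601, -0.3787, 45.9, 45.9, 40.3)
(0.4497, -0.2745, 45.1, 43.7, 58.7)
pencils
(0.6257, 0.1848, 10.4, 76.4, 37.3)
(0.6205, 0.0871, 77.3, 9.3, 48.8)
(0.5874, 0.1884, 9.9, 77.4, 37.2)
(0.5785, 0.0888, 77.4, 9.5, 45.0)
(0.5339, 0.0965, 77.8, 8.8, 54.5)
board [(0.5601, -0.1013, 171.1, 101.4, 4.9)]
handle [(0.4727, 0.375, 168.2, 22.8, 13.9)]
bonbons [(0.7613, 0.0042, 29.1, 29.1, 51.3), (0.7515, -0.1197, 28.5, 29.0, 90.0), (0.7434, -0.0414, 27.2, 29.1, 75.1)]
handle z 0.0739169819437673 883
board z 0.010141685270190316
tray z pct [0.00265354 0.00574279 0.01349928]
tile z 0.0079356612728834
table z 0.00016805496221778394
side tiles
(0.6099, -0.2812, 49.8, 44.7, 37.7)
(0.5286, -0.2804, 48.5, 45.1, 42.8)
(0.4561, -0.382, 47.6, 45.3, 40.3)
(0.4455, -0.278, 47.7, 46.0, 58.7)
pencils
(0.6231, 0.1821, 20.3, 80.0, 39.7)
(0.6179, 0.0842, 82.4, 14.4, 49.4)
(0.5846, 0.1882, 19.0, 80.5, 37.1)
(0.5746, 0.0857, 86.7, 12.7, 46.2)
(0.5321, 0.0947, 82.3, 13.8, 54.9)
board [(0.5569, -0.1034, 170.5, 99.7, 5.1)]
handle [(0.4687, 0.371, 169.1, 23.9, 13.8)]
bonbons [(0.7548, -0.0017, 41.0, 28.8, 49.8), (0.7448, -0.1258, 33.6, 36.9, 88.0), (0.7363, -0.0475, 38.1, 34.4, 74.2)]
handle z 0.07208423259940167 419
board z 0.00935630853437747
tray z pct [0.00143818 0.00725443 0.01325684]
tile z 0.0076119350918733624
table z -0.0005595897023746275
```

```bash
python3 - <<'E'
from meas import *
T=dict(np.load("top0.npz"));S=dict(np.load("side0.npz"))
out=[]
for n,c in(("top",T),("side",S)):
    im=rect(c,.45,.68,.02,.28,0.026,.0005); 
    d=im[...,2].astype(int)-im[...,0]; m=((d<(12)) ).astype(np.uint8)
    print(n,[im[k] .tolist() for k in((20,20),(200,150),(440,200))])
    m=cv2.morphologyEx(m,cv2.MORPH_CLOSE,np.ones((25,25)));m=cv2.morphologyEx(m,cv2.MORPH_OPEN,np.ones((25,25)))
    out.append(np.hstack([im,cv2.cvtColor(m*255,cv2.COLOR_GRAY2BGR)]))
    for zz in(0.024,0.030,0.0):
        print(zz,blobs(c,.45,.68,.02,.28,zz,lambda im:cv2.morphologyEx(cv2.morphologyEx((im[...,2].astype(int)-im[...,0]<12).astype(np.uint8),cv2.MORPH_CLOSE,np.ones((25,25))),cv2.MORPH_OPEN,np.ones((25,25))),amin=.01))
    im=rect(c,.47,.67,.03,.27,0.013,.0005); cv2.imwrite(f"pics/tr_{n}.png",cv2.resize(im,None,fx=1.5,fy=1.5))
cv2.imwrite("pics/mask.png",cv2.resize(np.vstack(out),None,fx=.6,fy=.6))
E
```

```text
top [[117, 140, 157], [82, 97, 101], [103, 123, 138]]
0.024 [(0.5685, 0.1379, 225.3, 187.0, 86.2)]
0.03 [(0.5683, 0.137, 223.6, 186.2, 86.0)]
0.0 [(0.5689, 0.1446, 224.9, 190.1, 86.3)]
side [[118, 131, 140], [137, 154, 147], [118, 132, 141]]
0.024 [(0.5635, 0.1376, 225.9, 196.0, 86.0)]
0.03 [(0.557, 0.1336, 225.9, 190.6, 87.0)]
0.0 [(0.5761, 0.1601, 232.2, 196.4, 84.9)]
```

View pics/mask.png

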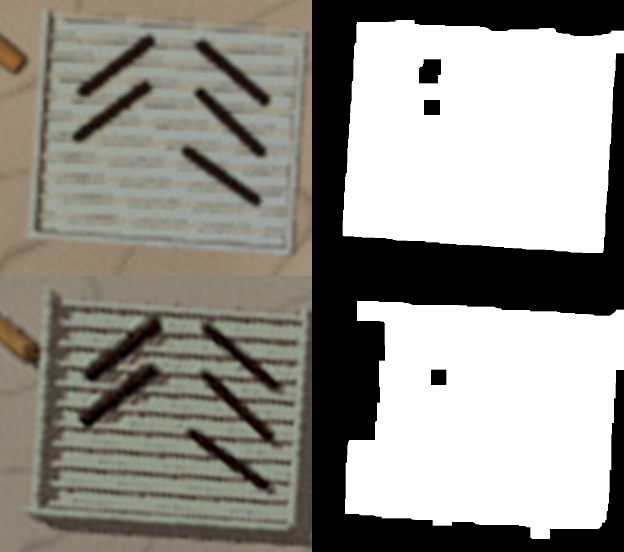

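View pics/tr_side.png

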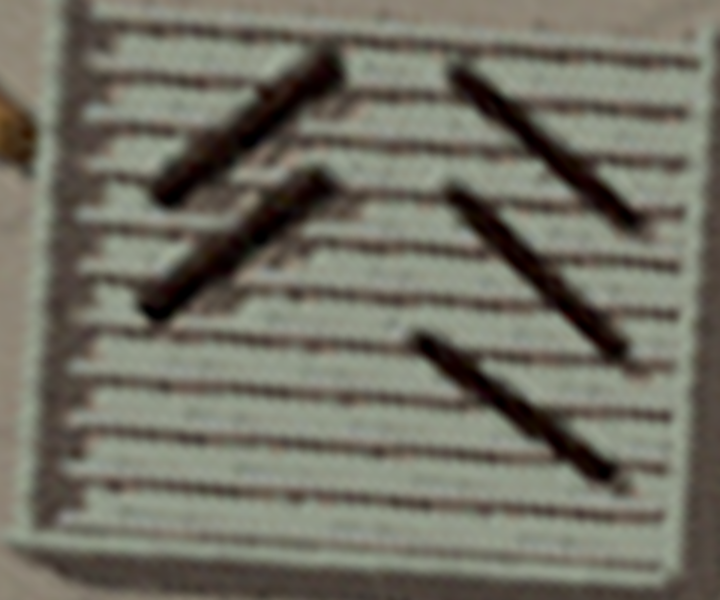

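View pics/tr_top.png

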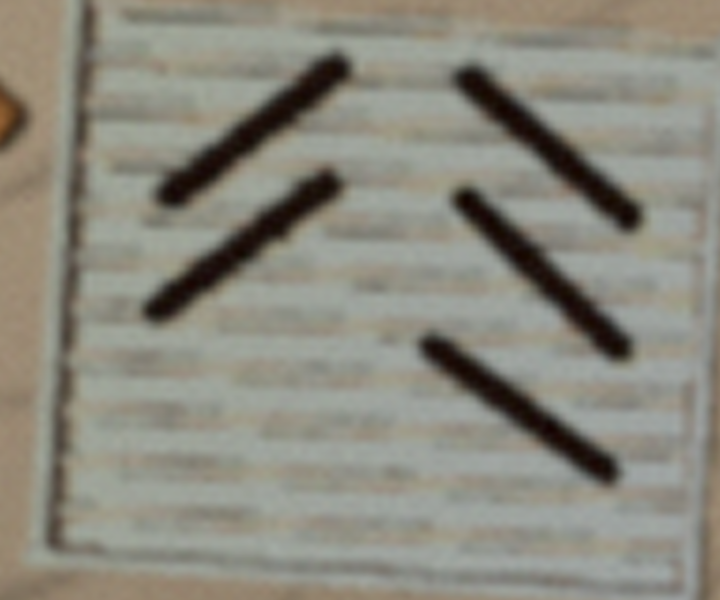

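```bash
cat > trayfit.py <<'E'
from meas import *
from scipy.optimize import minimize
from scipy.ndimage import map_coordinates
T=dict(np.load("top0.npz"));S=dict(np.load("side0.npz"))
def pts(x,y,th,off):
    t=np.linspace(0.04,0.96,80); L=[]
    def seg(a,b,z):
        L.append(np.c_[np.outer(1-t,a)+np.outer(t,b),np.full(len(t),z)])
    h=off
    seg((-.094-h,-.110),(-.094-h,.110),.030)
    seg((.096+h,-.110),(.096+h,.110),.012)
    seg((-.09,.110+h),(.09,.110+h),.024)
    seg((-.09,-.110-h),(.09,-.110-h),.024)
    P=np.vstack(L); c,s=np.cos(th),np.sin(th)
    return np.c_[x+c*P[:,0]-s*P[:,1],y+s*P[:,0]+c*P[:,1],P[:,2]]
def fit(c):
    im=c["color"].astype(float); d=cv2.GaussianBlur(im[...,0]-im[...,2],(0,0),.7)
    g=lambda P:(lambda uv:map_coordinates(d,[uv[:,1],uv[:,0]],order=1))(proj(c,P))
    f=lambda p: np.mean(np.clip(g(pts(*p,-.0025)),0,25))-np.mean(np.clip(g(pts(*p,.0025)),0,25))
    best=min((minimize(f,(x,y,th),method="Nelder-Mead",options=dict(initial_simplex=np.array([(x,y,th),(x+.004,y,th),(x,y+.004,th),(x,y,th+.02)]))) for x in(.561,.566,.571) for y in(.138,.143,.148) for th in(-.07,)),key=lambda r:r.fun)
    return best
if __name__=="__main__":
  for n,c in(("top",T),("side",S)):
    r=fit(c); print(n,r.x,np.degrees(r.x[2]),r.fun)
    im=c["color"][:,:,::-1].copy(); 
    im=cv2.resize(im,None,fx=6,fy=6,interpolation=cv2.INTER_CUBIC)
    for u,v in proj(c,pts(*r.x,0)): cv2.circle(im,(int(6*u+3),int(6*v+3)),1,(0,0,255),-1)
    u,v=(proj(c,[*r.x[:2],.01])[0]*6).astype(int); cv2.imwrite(f"pics/trfit_{n}.png",im[v-290:v+290,u-380:u+380])
E
python3 trayfit.py
```

```text
top [ 0.56934569  0.1411988  -0.06472141] -3.708263771084409 -12.698377218234045
side [ 0.56716182  0.14086726 -0.0648534 ] -3.715826246620574 -4.839864774204129
```

View pics/trfit_top.png

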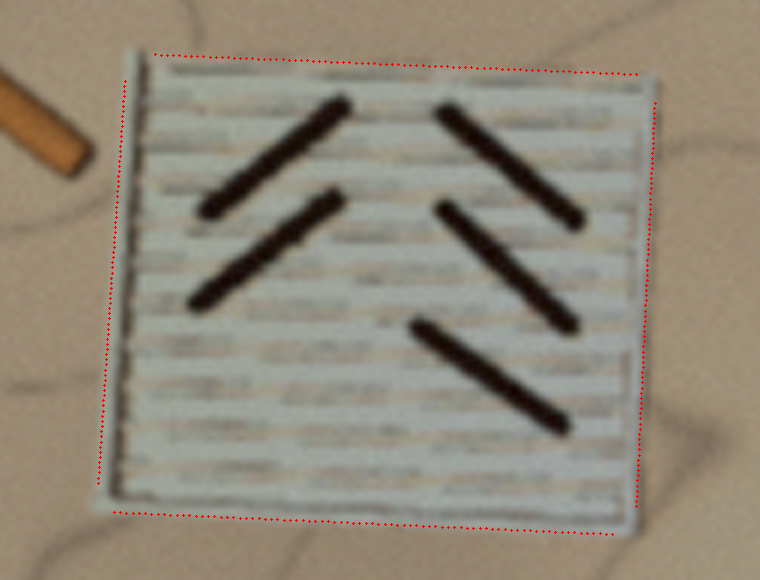

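View pics/trfit_side.png

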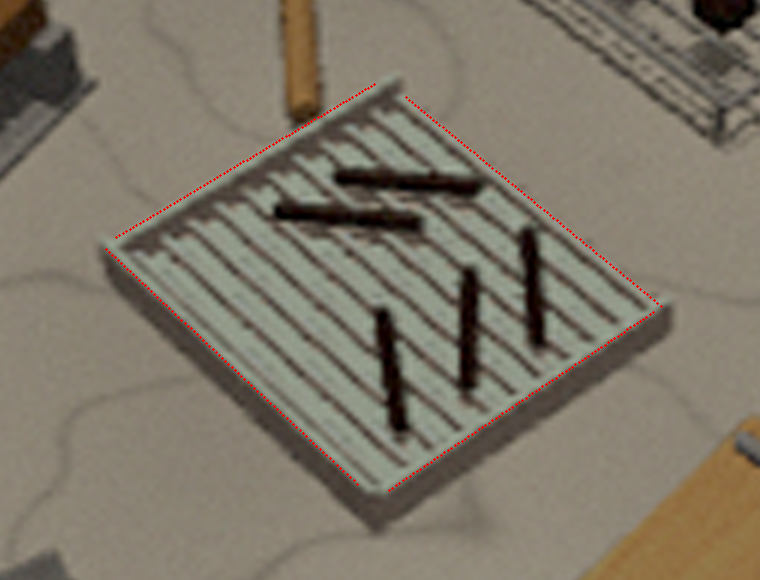

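```bash
cat > plan.py <<'E'
from h import *
from scipy.spatial.transform import Rotation as Ro
def down(yaw_deg,pitch=0): return Ro.from_euler("xyz",[np.pi,0,np.radians(yaw_deg)])
def delta(p0,R0,p1,R1):
    d=R0.inv().apply(np.array(p1)-np.array(p0))/0.75; r=(R0.inv()*R1).as_rotvec()/np.pi
    return np.round(d,4).tolist(),np.round(r,4).tolist()
def cur():
    s=telemetry.read_state(); return s["tool_pos"],Ro.from_euler("xyz",s["tool_rot"])
def chain(*targets,start=None):
    p,R=start or cur()
    for q,Q in targets:
        x,r=delta(p,R,q,Q); print("xyz",x,"dr",r,"rows>=",int(np.ceil(max(np.linalg.norm(np.array(x))*750/41.7,np.linalg.norm(r)*180/7.16)))); p,R=np.array(q),Q
def st():
    s=telemetry.read_state(); print("t",round(s["clock"],2),"pos",np.round(s["tool_pos"],4),"rot deg",np.round(np.degrees(s["tool_rot"]),2),"F",np.round(s["contact_force"],1),"w",round(s["gripper_width"]*85,1),"q6",np.round(s["joint_pos"],2)); return s
E
python3 - <<'E'
from plan import *
st()
R=down(103.9)
chain(((.4707,.373,.15),R),((.4707,.373,.064),R))
E
```

```text
t 0.1 pos [0.1884 0.5691 0.2496] rot deg [-1.7999e+02  9.0000e-02  7.1680e+01] F [-0.8 -0.3 -0.3] w 84.7 q6 [ 1.14  0.36  1.51  0.    1.27 -0.12]
xyz [-0.1296, 0.4396, 0.1329] dr [-0.0002, 0.0005, -0.179] rows>= 9
xyz [0.0, -0.0, 0.1147] dr [0.0, 0.0, 0.0] rows>= 3
```

>>> play_rows(motion=[{"xyz": [-0.1296, 0.4396, 0.1329], "dr": [0, 0.0005, -0.179], "jaw": 100}, {"xyz": [-0.1296, 0.4396, 0.1329], "dr": [0, 0.0005, -0.179], "jaw": 100}, {"xyz": [-0.1296, 0.4396, 0.1329], "dr": [0, 0.0005, -0.179], "jaw": 100}, {"xyz": [-0.1296, 0.4396, 0.1329], "dr": [0, 0.0005, -0.179], "jaw": 100}, {"xyz": [-0.1296, 0.4396, 0.1329], "dr": [0, 0.0005, -0.179], "jaw": 100}, {"xyz": [-0.1296, 0.4396, 0.1329], "dr": [0, 0.0005, -0.179], "jaw": 100}, {"xyz": [-0.1296, 0.4396, 0.1329], "dr": [0, 0.0005, -0.179], "jaw": 100}, {"xyz": [-0.1296, 0.4396, 0.1329], "dr": [0, 0.0005, -0.179], "jaw": 100}, {"xyz": [-0.1296, 0.4396, 0.1329], "dr": [0, 0.0005, -0.179], "jaw": 100}, {"xyz": [-0.1296, 0.4396, 0.1329], "dr": [0, 0.0005, -0.179], "jaw": 100}])

```text
clock: 0.93
tool_pos: [0.4753, 0.3696, 0.1484]
tool_rot: [3.142, 0.001, 1.809]
contact_force: [-0.2, 0.6, 0.3]
gripper_width: 0.999
```

>>> play_rows(motion=[{"xyz": [0, 0, 0], "dr": [0, 0, 0], "jaw": 100}, {"xyz": [0, 0, 0], "dr": [0, 0, 0], "jaw": 100}, {"xyz": [0, 0, 0], "dr": [0, 0, 0], "jaw": 100}])

```text
clock: 1.18
tool_pos: [0.47, 0.3743, 0.1507]
tool_rot: [-3.141, -0.002, 1.814]
contact_force: [0.0, 0.8, 0.1]
gripper_width: 1.005
```

```bash
python3 - <<'E'
from plan import *
st()
R=down(103.9)
for n in("top","side"):
    c=cams.read_camera(n); np.savez(f"{n}1.npz",**c)
    p,_=cur(); u,v=proj(c,p)[0]; im=cv2.resize(c["color"][:,:,::-1],None,fx=4,fy=4,interpolation=cv2.INTER_CUBIC); cv2.circle(im,(int(4*u+2),int(4*v+2)),4,(0,0,255),-1)
    u,v=int(4*u),int(4*v); cv2.imwrite(f"pics/{n}1.png",im[max(0,v-250):v+250,max(0,u-300):u+300])
chain(((.4707,.373,.064),R))
E
```

```text
t 1.18 pos [0.47   0.3743 0.1507] rot deg [-1.7999e+02 -1.0000e-01  1.0395e+02] F [0.  0.8 0.1] w 85.4 q6 [ 0.56  0.46  1.62  0.    1.06 -1.26]
xyz [-0.0024, 0.0003, 0.116] dr [0.0002, -0.0005, 0.0005] rows>= 3
```

View pics/top1.png

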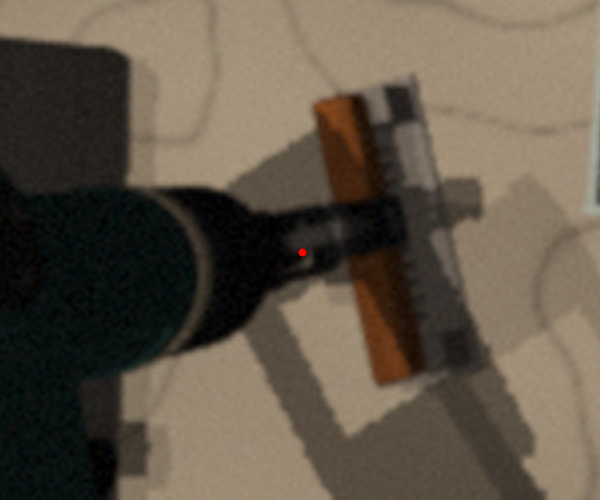

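View pics/side1.png

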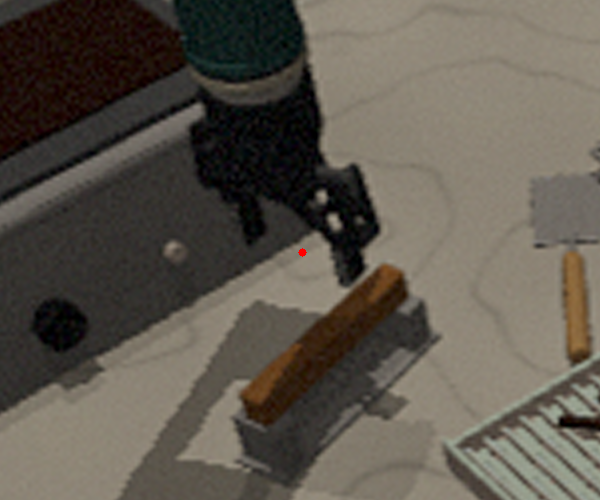

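>>> play_rows(motion=[{"xyz": [-0.001, 0, 0.05], "dr": [0, 0, 0], "jaw": 100}, {"xyz": [-0.002, 0, 0.09], "dr": [0, 0, 0], "jaw": 100}, {"xyz": [-0.0024, 0, 0.116], "dr": [0, 0, 0], "jaw": 100}, {"xyz": [-0.0024, 0, 0.116], "dr": [0, 0, 0], "jaw": 100}, {"xyz": [-0.0024, 0, 0.116], "dr": [0, 0, 0], "jaw": 100}])

```text
clock: 1.7
tool_pos: [0.4702, 0.3723, 0.0632]
tool_rot: [-3.14, -0.001, 1.815]
contact_force: [0.8, 0.3, 0.4]
gripper_width: 1.001
```

>>> play_rows(grip_force=30, motion=[{"jaw": 0}, {"jaw": 0}, {"jaw": 0}, {"jaw": 0}, {"jaw": 0}, {"jaw": 0}, {"jaw": 0}, {"jaw": 0}])

```text
invalid input at $.motion[0]: expected keys xyz, dr, jaw
```

```bash
python3 - <<'E'
from plan import *
st()
E
```

```text
t 1.7 pos [0.4702 0.3723 0.0632] rot deg [-1.7990e+02 -5.0000e-02  1.0397e+02] F [0.8 0.3 0.4] w 85.1 q6 [ 0.55  0.58  1.68  0.    0.88 -1.26]
```

>>> play_rows(grip_force=30, motion=[{"xyz": [0, 0, 0], "dr": [0, 0, 0], "jaw": 0}, {"xyz": [0, 0, 0], "dr": [0, 0, 0], "jaw": 0}, {"xyz": [0, 0, 0], "dr": [0, 0, 0], "jaw": 0}, {"xyz": [0, 0, 0], "dr": [0, 0, 0], "jaw": 0}, {"xyz": [0, 0, 0], "dr": [0, 0, 0], "jaw": 0}, {"xyz": [0, 0, 0], "dr": [0, 0, 0], "jaw": 0}, {"xyz": [0, 0, 0], "dr": [0, 0, 0], "jaw": 0}, {"xyz": [0, 0, 0], "dr": [0, 0, 0], "jaw": 0}])

```text
clock: 2.37
tool_pos: [0.472, 0.3724, 0.0646]
tool_rot: [3.14, -0.002, 1.813]
contact_force: [-0.2, -0.4, 5.9]
gripper_width: 0.273
```

>>> play_rows(grip_force=80, motion=[{"xyz": [0, 0, 0], "dr": [0, 0, 0], "jaw": 0}, {"xyz": [0, 0, 0], "dr": [0, 0, 0], "jaw": 0}, {"xyz": [0, 0, 0], "dr": [0, 0, 0], "jaw": 0}])

```text
clock: 2.62
tool_pos: [0.4721, 0.3725, 0.0648]
tool_rot: [3.139, -0.002, 1.813]
contact_force: [-0.7, -0.4, 8.4]
gripper_width: 0.266
```

```bash
python3 - <<'E'
from plan import *
from meas import *
st()
for n in("top","side"):
    c=cams.read_camera(n); 
    cv2.imwrite(f"pics/{n}2.png",cv2.resize(c["color"][160:330,90:330] if n=="top" else c["color"][60:230,60:300],None,fx=3,fy=3)[:,:,::-1])
    print(blobs(c,0.34,0.60,0.25,0.48,0.074,orange,amin=500e-6))
E
```

```text
t 2.62 pos [0.4721 0.3725 0.0648] rot deg [ 1.7988e+02 -1.2000e-01  1.0389e+02] F [-0.7 -0.4  8.4] w 22.6 q6 [ 0.55  0.57  1.68  0.    0.88 -1.26]
[(0.4212, 0.3598, 53.5, 21.4, 15.9)]
[(0.4191, 0.3569, 50.7, 22.3, 14.0)]
```

View pics/side2.png

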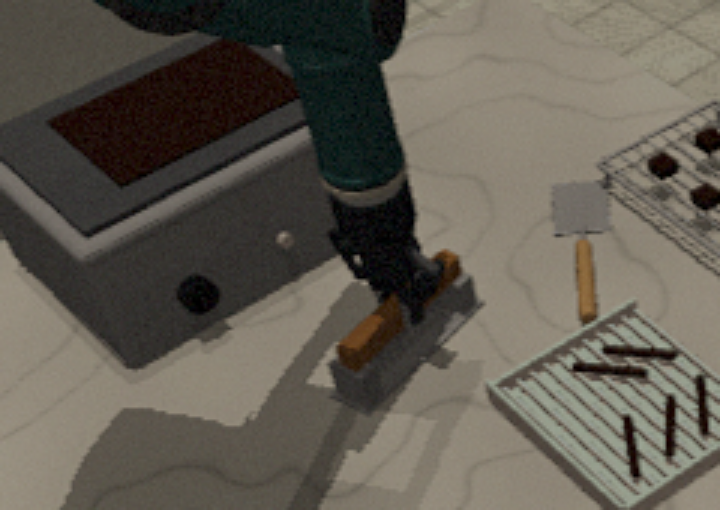

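```bash
cat >> plan.py <<'E'
TX,TY,TTH=.568,.141,np.radians(-3.7)
def tray(xt,yt): 
    c,s=np.cos(TTH),np.sin(TTH); return (TX+c*xt-s*yt,TY+s*xt+c*yt)
E
python3 - <<'E'
from plan import *
R=down(103.9);R2=down(-3.7)
for q in((.102,.044),(-.07,.044),(.102,-.044)): print(tray(*q))
chain(((.472,.3725,.160),R),((*tray(.102,.044),.160),R2),((*tray(.102,.044),.095),R2))
E
```

```text
(np.float64(0.6726268146268923), np.float64(0.17832599176217415))
(np.float64(0.5009853282840775), np.float64(0.18942554878168294))
(np.float64(0.6669479715006321), np.float64(0.09050941735422238))
xyz [0.0004, 0.0001, -0.127] dr [0.0007, -0.0007, -0.0001] rows>= 3
xyz [-0.3156, 0.1975, 0.0] dr [0.0, -0.0, 0.5978] rows>= 16
xyz [-0.0, -0.0, 0.0867] dr [0.0, 0.0, 0.0] rows>= 2
```

>>> play_rows(motion=[{"xyz": [0, 0, -0.04], "dr": [0, 0, 0], "jaw": 0}, {"xyz": [0, 0, -0.08], "dr": [0, 0, 0], "jaw": 0}, {"xyz": [0, 0, -0.11], "dr": [0, 0, 0], "jaw": 0}, {"xyz": [0, 0, -0.127], "dr": [0, 0, 0], "jaw": 0}, {"xyz": [0, 0, -0.127], "dr": [0, 0, 0], "jaw": 0}, {"xyz": [0, 0, -0.127], "dr": [0, 0, 0], "jaw": 0}])

```text
clock: 3.22
tool_pos: [0.4717, 0.3719, 0.1592]
tool_rot: [3.14, -0.002, 1.813]
contact_force: [-0.8, -0.1, -2.6]
gripper_width: 0.266
```

>>> play_rows(motion=[{"xyz": [-0.035, 0.022, 0], "dr": [0, 0, 0.039], "jaw": 0}, {"xyz": [-0.07, 0.044, 0], "dr": [0, 0, 0.078], "jaw": 0}, {"xyz": [-0.105, 0.066, 0], "dr": [0, 0, 0.117], "jaw": 0}, {"xyz": [-0.14, 0.088, 0], "dr": [0, 0, 0.156], "jaw": 0}, {"xyz": [-0.175, 0.11, 0], "dr": [0, 0, 0.195], "jaw": 0}, {"xyz": [-0.21, 0.132, 0], "dr": [0, 0, 0.234], "jaw": 0}, {"xyz": [-0.245, 0.154, 0], "dr": [0, 0, 0.273], "jaw": 0}, {"xyz": [-0.28, 0.176, 0], "dr": [0, 0, 0.312], "jaw": 0}, {"xyz": [-0.3156, 0.1975, 0], "dr": [0, 0, 0.351], "jaw": 0}, {"xyz": [-0.3156, 0.1975, 0], "dr": [0, 0, 0.39], "jaw": 0}])

```text
clock: 4.05
tool_pos: [0.6757, 0.1726, 0.1561]
tool_rot: [3.14, 0.0, 0.578]
contact_force: [0.8, -0.5, -1.3]
gripper_width: 0.27
```

>>> play_rows(motion=[{"xyz": [0, 0, 0], "dr": [0, 0, 0.035], "jaw": 0}, {"xyz": [0, 0, 0], "dr": [0, 0, 0.07], "jaw": 0}, {"xyz": [0, 0, 0], "dr": [0, 0, 0.105], "jaw": 0}, {"xyz": [0, 0, 0], "dr": [0, 0, 0.14], "jaw": 0}, {"xyz": [0, 0, 0], "dr": [0, 0, 0.175], "jaw": 0}, {"xyz": [0, 0, 0], "dr": [0, 0, 0.2078], "jaw": 0}, {"xyz": [0, 0, 0], "dr": [0, 0, 0.2078], "jaw": 0}, {"xyz": [0, 0, 0], "dr": [0, 0, 0.2078], "jaw": 0}, {"xyz": [0, 0, 0], "dr": [0, 0, 0.2078], "jaw": 0}])

```text
clock: 4.8
tool_pos: [0.6714, 0.1775, 0.1572]
tool_rot: [-3.141, 0.002, -0.062]
contact_force: [0.2, 0.4, -1.8]
gripper_width: 0.266
```

```bash
python3 - <<'E'
from plan import *
st()
for n in("top","side"):
    c=cams.read_camera(n); np.savez(f"{n}3.npz",**c)
    cv2.imwrite(f"pics/{n}3.png",cv2.resize(c["color"][130:300,160:400] if n=="top" else c["color"][60:260,160:400],None,fx=3,fy=3)[:,:,::-1])
R2=down(-3.7)
chain(((*tray(.102,.044),.095),R2))
E
```

```text
t 4.8 pos [0.6714 0.1775 0.1572] rot deg [-1.7995e+02  1.3000e-01 -3.5400e+00] F [ 0.2  0.4 -1.8] w 22.6 q6 [0.16 0.58 1.38 0.   1.18 0.22]
xyz [0.0011, -0.0009, 0.0839] dr [-0.0004, 0.0003, 0.0006] rows>= 2
```

View pics/side3.png

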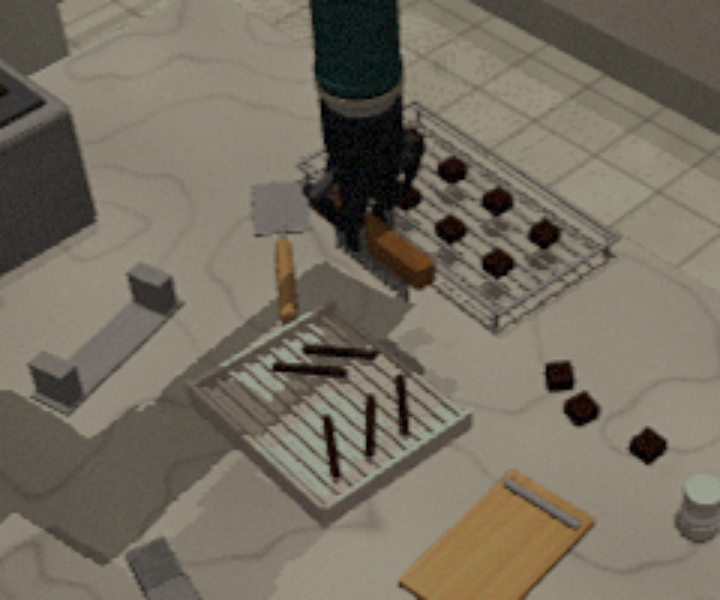

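View pics/top3.png

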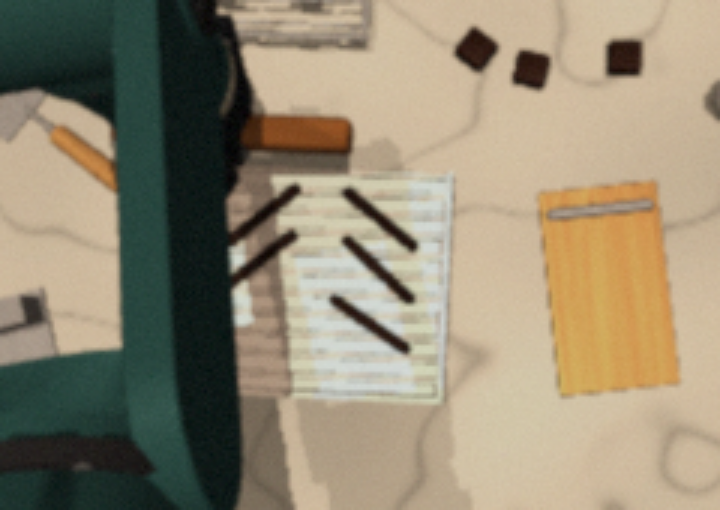

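>>> play_rows(motion=[{"xyz": [0.0011, -0.0009, 0.04], "dr": [0, 0, 0.0006], "jaw": 0}, {"xyz": [0.0011, -0.0009, 0.07], "dr": [0, 0, 0.0006], "jaw": 0}, {"xyz": [0.0011, -0.0009, 0.09], "dr": [0, 0, 0.0006], "jaw": 0}, {"xyz": [0.0011, -0.0009, 0.1], "dr": [0, 0, 0.0006], "jaw": 0}, {"xyz": [0.0011, -0.0009, 0.106], "dr": [0, 0, 0.0006], "jaw": 0}, {"xyz": [0.0011, -0.0009, 0.1093], "dr": [0, 0, 0.0006], "jaw": 0}, {"xyz": [0.0011, -0.0009, 0.1093], "dr": [0, 0, 0.0006], "jaw": 0}, {"xyz": [0.0011, -0.0009, 0.1093], "dr": [0, 0, 0.0006], "jaw": 0}])

```text
clock: 5.57
tool_pos: [0.6738, 0.1786, 0.0776]
tool_rot: [-3.14, -0.002, -0.066]
contact_force: [0.5, 1.1, -0.9]
gripper_width: 0.266
```

```bash
python3 - <<'E'
from plan import *
st()
for n in("top","side"):
    c=cams.read_camera(n)
    cv2.imwrite(f"pics/{n}4.png",cv2.resize(c["color"][130:300,160:400] if n=="top" else c["color"][100:260,180:340],None,fx=4,fy=4)[:,:,::-1])
chain(((*tray(.102,.044),.0750),down(-3.7)))
E
```

```text
t 5.57 pos [0.6738 0.1786 0.0776] rot deg [-1.7989e+02 -9.0000e-02 -3.8000e+00] F [ 0.5  1.1 -0.9] w 22.6 q6 [0.16 0.66 1.44 0.   1.04 0.22]
xyz [-0.0016, 0.0004, 0.0037] dr [-0.0006, -0.0006, -0.0006] rows>= 1
```

View pics/side4.png

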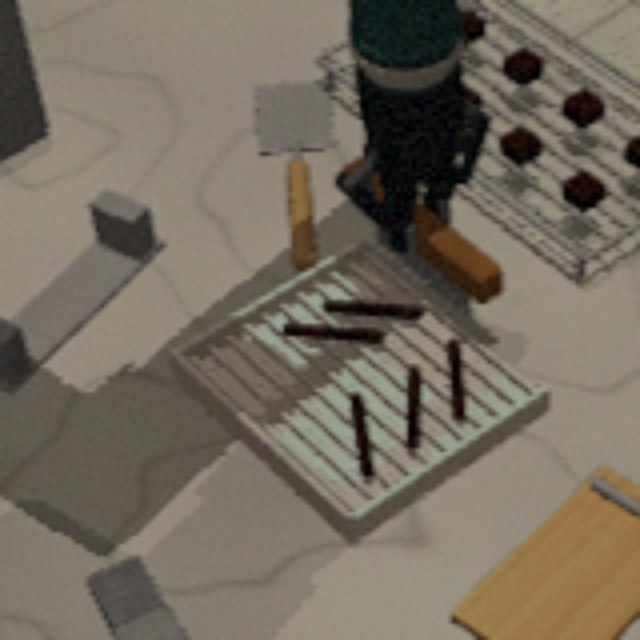

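>>> play_rows(motion=[{"xyz": [-0.001, 0, 0.002], "dr": [0, 0, 0], "jaw": 0}, {"xyz": [-0.002, 0, 0.0036], "dr": [0, 0, 0], "jaw": 0}, {"xyz": [-0.005, 0, 0.0036], "dr": [0, 0, 0], "jaw": 0}, {"xyz": [-0.0085, 0, 0.0036], "dr": [0, 0, 0], "jaw": 0}, {"xyz": [-0.012, 0, 0.0036], "dr": [0, 0, 0], "jaw": 0}, {"xyz": [-0.0155, 0, 0.0036], "dr": [0, 0, 0], "jaw": 0}, {"xyz": [-0.019, 0, 0.0036], "dr": [0, 0, 0], "jaw": 0}, {"xyz": [-0.0225, 0, 0.0036], "dr": [0, 0, 0], "jaw": 0}, {"xyz": [-0.026, 0, 0.0036], "dr": [0, 0, 0], "jaw": 0}, {"xyz": [-0.0295, 0, 0.0036], "dr": [0, 0, 0], "jaw": 0}])

```text
clock: 6.5
tool_pos: [0.6506, 0.1799, 0.0739]
tool_rot: [-3.14, 0.0, -0.067]
contact_force: [0.8, 0.4, -1.3]
gripper_width: 0.264
```

>>> play_rows(motion=[{"xyz": [-0.0035, 0, 0], "dr": [0, 0, 0], "jaw": 0}, {"xyz": [-0.007, 0, 0], "dr": [0, 0, 0], "jaw": 0}, {"xyz": [-0.0105, 0, 0], "dr": [0, 0, 0], "jaw": 0}, {"xyz": [-0.014, 0, 0], "dr": [0, 0, 0], "jaw": 0}, {"xyz": [-0.0175, 0, 0], "dr": [0, 0, 0], "jaw": 0}, {"xyz": [-0.021, 0, 0], "dr": [0, 0, 0], "jaw": 0}, {"xyz": [-0.0245, 0, 0], "dr": [0, 0, 0], "jaw": 0}, {"xyz": [-0.028, 0, 0], "dr": [0, 0, 0], "jaw": 0}, {"xyz": [-0.0315, 0, 0], "dr": [0, 0, 0], "jaw": 0}, {"xyz": [-0.035, 0, 0], "dr": [0, 0, 0], "jaw": 0}])

```text
clock: 7.33
tool_pos: [0.6253, 0.1817, 0.0742]
tool_rot: [-3.14, -0.002, -0.066]
contact_force: [3.6, -0.8, 0.4]
gripper_width: 0.268
```

```bash
python3 - <<'E'
from plan import *
s=st(); p=s["tool_pos"]; print("xt",(p[0]-TX)*np.cos(TTH)+(p[1]-TY)*np.sin(TTH))
for n in("top","side"):
    c=cams.read_camera(n)
    cv2.imwrite(f"pics/{n}5.png",cv2.resize(c["color"][130:300,160:400] if n=="top" else c["color"][100:260,180:340],None,fx=4 if n=="side" else 3,fy=4 if n=="side" else 3)[:,:,::-1])
E
```

```text
t 7.33 pos [0.6253 0.1817 0.0742] rot deg [-1.7991e+02 -1.0000e-01 -3.8100e+00] F [ 3.6 -0.8  0.4] w 22.8 q6 [0.18 0.61 1.56 0.   0.97 0.24]
xt 0.05457579915445606
```

View pics/side5.png

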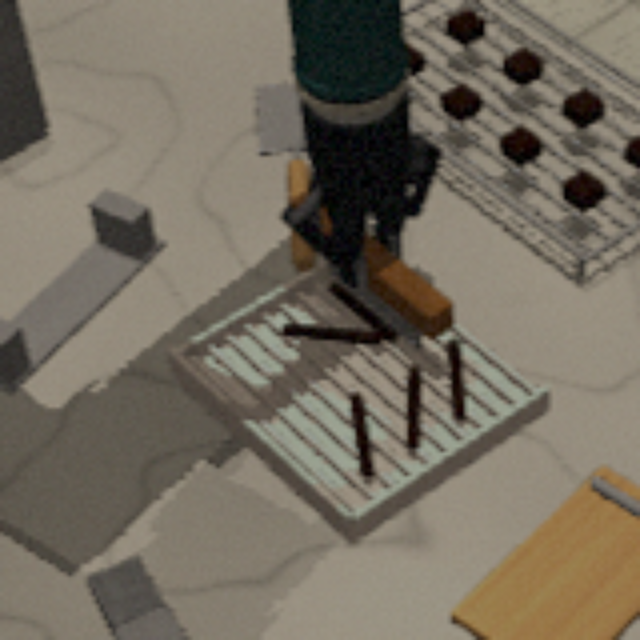

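>>> play_rows(motion=[{"xyz": [-0.0035, 0, 0], "dr": [0, 0, 0], "jaw": 0}, {"xyz": [-0.007, 0, 0], "dr": [0, 0, 0], "jaw": 0}, {"xyz": [-0.0105, 0, 0], "dr": [0, 0, 0], "jaw": 0}, {"xyz": [-0.014, 0, 0], "dr": [0, 0, 0], "jaw": 0}, {"xyz": [-0.0175, 0, 0], "dr": [0, 0, 0], "jaw": 0}, {"xyz": [-0.021, 0, 0], "dr": [0, 0, 0], "jaw": 0}, {"xyz": [-0.0245, 0, 0], "dr": [0, 0, 0], "jaw": 0}, {"xyz": [-0.028, 0, 0], "dr": [0, 0, 0], "jaw": 0}, {"xyz": [-0.0315, 0, 0], "dr": [0, 0, 0], "jaw": 0}, {"xyz": [-0.035, 0, 0], "dr": [0, 0, 0], "jaw": 0}])

```text
clock: 8.27
tool_pos: [0.5974, 0.1834, 0.0733]
tool_rot: [-3.14, 0.002, -0.066]
contact_force: [-0.3, -0.3, -1.7]
gripper_width: 0.267
```

>>> play_rows(motion=[{"xyz": [-0.0035, 0, 0], "dr": [0, 0, 0], "jaw": 0}, {"xyz": [-0.007, 0, 0], "dr": [0, 0, 0], "jaw": 0}, {"xyz": [-0.0105, 0, 0], "dr": [0, 0, 0], "jaw": 0}, {"xyz": [-0.014, 0, 0], "dr": [0, 0, 0], "jaw": 0}, {"xyz": [-0.0175, 0, 0], "dr": [0, 0, 0], "jaw": 0}, {"xyz": [-0.021, 0, 0], "dr": [0, 0, 0], "jaw": 0}, {"xyz": [-0.0245, 0, 0], "dr": [0, 0, 0], "jaw": 0}, {"xyz": [-0.028, 0, 0], "dr": [0, 0, 0], "jaw": 0}, {"xyz": [-0.0315, 0, 0], "dr": [0, 0, 0], "jaw": 0}, {"xyz": [-0.035, 0, 0], "dr": [0, 0, 0], "jaw": 0}])

```text
clock: 9.1
tool_pos: [0.5721, 0.1851, 0.0739]
tool_rot: [-3.14, 0.0, -0.067]
contact_force: [-0.2, 0.4, -1.7]
gripper_width: 0.267
```

```bash
python3 - <<'E'
from plan import *
s=st(); p=s["tool_pos"]; print("xt",(p[0]-TX)*np.cos(TTH)+(p[1]-TY)*np.sin(TTH))
for n in("top","side"):
    c=cams.read_camera(n)
    cv2.imwrite(f"pics/{n}6.png",cv2.resize(c["color"][130:300,160:400] if n=="top" else c["color"][100:260,180:340],None,fx=4 if n=="side" else 3,fy=4 if n=="side" else 3)[:,:,::-1])
E
```

```text
t 9.1 pos [0.5721 0.1851 0.0739] rot deg [-179.92    0.     -3.82] F [-0.2  0.4 -1.7] w 22.7 q6 [0.2  0.56 1.67 0.   0.9  0.26]
xt 0.0011956934483325953
```

View pics/side6.png

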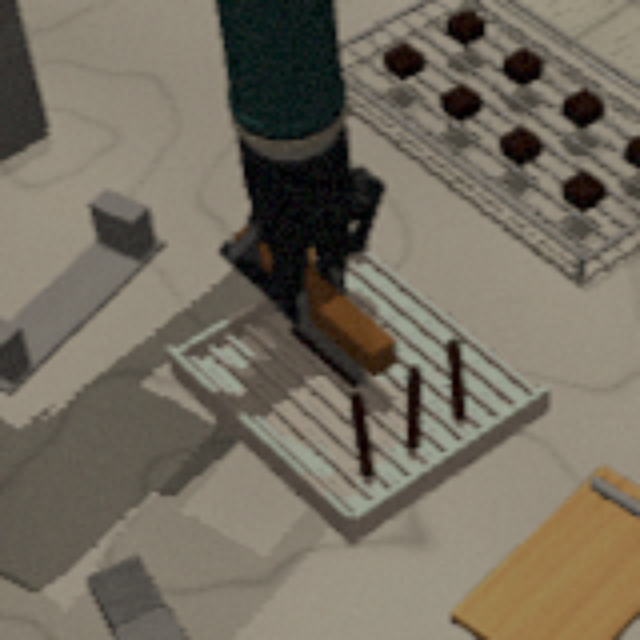

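>>> play_rows(motion=[{"xyz": [-0.0035, 0, 0], "dr": [0, 0, 0], "jaw": 0}, {"xyz": [-0.007, 0, 0], "dr": [0, 0, 0], "jaw": 0}, {"xyz": [-0.0105, 0, 0], "dr": [0, 0, 0], "jaw": 0}, {"xyz": [-0.014, 0, 0], "dr": [0, 0, 0], "jaw": 0}, {"xyz": [-0.0175, 0, 0], "dr": [0, 0, 0], "jaw": 0}, {"xyz": [-0.021, 0, 0], "dr": [0, 0, 0], "jaw": 0}, {"xyz": [-0.0245, 0, 0], "dr": [0, 0, 0], "jaw": 0}, {"xyz": [-0.028, 0, 0], "dr": [0, 0, 0], "jaw": 0}, {"xyz": [-0.0315, 0, 0], "dr": [0, 0, 0], "jaw": 0}, {"xyz": [-0.035, 0, 0], "dr": [0, 0, 0], "jaw": 0}])

```text
clock: 10.03
tool_pos: [0.5459, 0.1869, 0.0739]
tool_rot: [-3.14, 0.0, -0.067]
contact_force: [-0.2, 0.5, -1.8]
gripper_width: 0.271
```

>>> play_rows(motion=[{"xyz": [-0.0035, 0, 0], "dr": [0, 0, 0], "jaw": 0}, {"xyz": [-0.007, 0, 0], "dr": [0, 0, 0], "jaw": 0}, {"xyz": [-0.0105, 0, 0], "dr": [0, 0, 0], "jaw": 0}, {"xyz": [-0.014, 0, 0], "dr": [0, 0, 0], "jaw": 0}, {"xyz": [-0.0175, 0, 0], "dr": [0, 0, 0], "jaw": 0}, {"xyz": [-0.021, 0, 0], "dr": [0, 0, 0], "jaw": 0}, {"xyz": [-0.0245, 0, 0], "dr": [0, 0, 0], "jaw": 0}, {"xyz": [-0.028, 0, 0], "dr": [0, 0, 0], "jaw": 0}, {"xyz": [-0.0315, 0, 0], "dr": [0, 0, 0], "jaw": 0}, {"xyz": [-0.035, 0, 0], "dr": [0, 0, 0], "jaw": 0}])

```text
clock: 10.87
tool_pos: [0.5197, 0.1886, 0.0739]
tool_rot: [-3.14, 0.0, -0.067]
contact_force: [0.1, -0.8, -1.5]
gripper_width: 0.267
```

```bash
python3 - <<'E'
from plan import *
s=st(); p=s["tool_pos"]; print("xt",(p[0]-TX)*np.cos(TTH)+(p[1]-TY)*np.sin(TTH))
for n in("top","side"):
    c=cams.read_camera(n)
    cv2.imwrite(f"pics/{n}7.png",cv2.resize(c["color"][130:300,160:400] if n=="top" else c["color"][100:260,180:340],None,fx=4 if n=="side" else 3,fy=4 if n=="side" else 3)[:,:,::-1])
chain(((*tray(-.052,.044),.16),down(-3.7)),((*tray(.102,-.044),.16),down(-3.7)))
E
```

```text
t 10.87 pos [0.5197 0.1886 0.0739] rot deg [-179.92    0.     -3.82] F [ 0.1 -0.8 -1.5] w 22.7 q6 [0.22 0.51 1.79 0.   0.84 0.29]
xt -0.05127737559509537
xyz [-0.0004, 0.0003, -0.1149] dr [-0.0004, 0.0002, -0.0006] rows>= 3
xyz [0.2053, 0.1173, 0.0] dr [0.0, 0.0, 0.0] rows>= 5
```

View pics/side7.png

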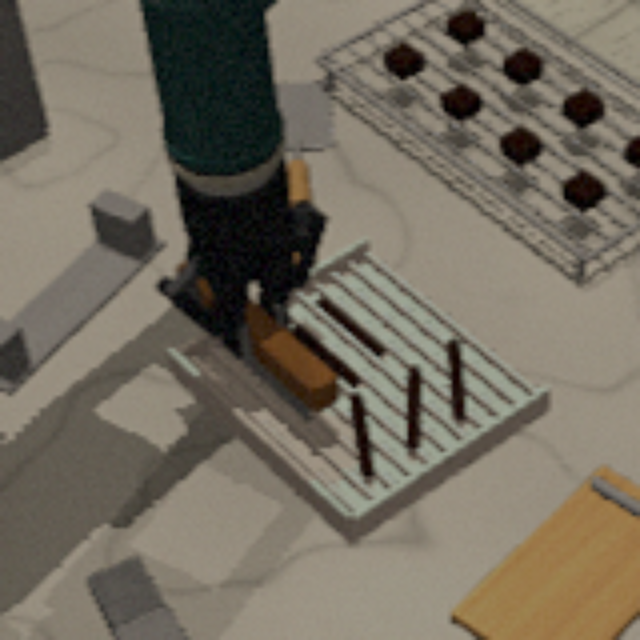

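View pics/top7.png

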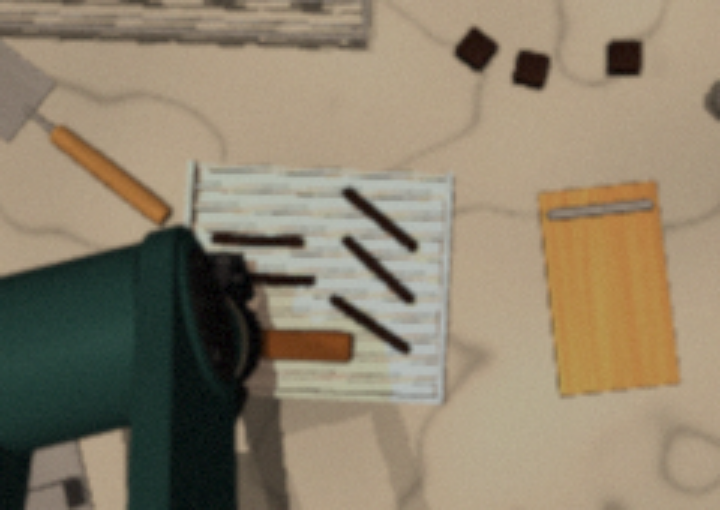

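>>> play_rows(motion=[{"xyz": [0, 0, -0.03], "dr": [0, 0, 0], "jaw": 0}, {"xyz": [0, 0, -0.065], "dr": [0, 0, 0], "jaw": 0}, {"xyz": [0.02, 0.015, -0.08], "dr": [0, 0, 0], "jaw": 0}, {"xyz": [0.06, 0.035, -0.08], "dr": [0, 0, 0], "jaw": 0}, {"xyz": [0.1, 0.06, -0.08], "dr": [0, 0, 0], "jaw": 0}, {"xyz": [0.14, 0.085, -0.08], "dr": [0, 0, 0], "jaw": 0}, {"xyz": [0.18, 0.105, -0.08], "dr": [0, 0, 0], "jaw": 0}, {"xyz": [0.2053, 0.1173, -0.08], "dr": [0, 0, 0], "jaw": 0}, {"xyz": [0.2053, 0.1173, -0.08], "dr": [0, 0, 0], "jaw": 0}, {"xyz": [0.2053, 0.1173, -0.08], "dr": [0, 0, 0], "jaw": 0}])

```text
clock: 11.8
tool_pos: [0.6686, 0.0896, 0.1334]
tool_rot: [-3.14, -0.0, -0.068]
contact_force: [-0.3, -0.0, -2.7]
gripper_width: 0.267
```

>>> play_rows(motion=[{"xyz": [0, 0, 0.03], "dr": [0, 0, 0], "jaw": 0}, {"xyz": [0, 0, 0.055], "dr": [0, 0, 0], "jaw": 0}, {"xyz": [0, 0, 0.07], "dr": [0, 0, 0], "jaw": 0}, {"xyz": [0, 0, 0.076], "dr": [0, 0, 0], "jaw": 0}, {"xyz": [0, 0, 0.0785], "dr": [0, 0, 0], "jaw": 0}, {"xyz": [0, 0, 0.0785], "dr": [0, 0, 0], "jaw": 0}, {"xyz": [0, 0, 0.0785], "dr": [0, 0, 0], "jaw": 0}])

```text
clock: 12.38
tool_pos: [0.6683, 0.0909, 0.0758]
tool_rot: [-3.14, -0.001, -0.066]
contact_force: [0.0, -0.3, -1.2]
gripper_width: 0.265
```

```bash
python3 - <<'E'
from plan import *
s=st()
for n in("top","side"):
    c=cams.read_camera(n)
    cv2.imwrite(f"pics/{n}8.png",cv2.resize(c["color"][130:300,160:400] if n=="top" else c["color"][100:260,180:340],None,fx=4 if n=="side" else 3,fy=4 if n=="side" else 3)[:,:,::-1])
chain(((*tray(.102,-.044),.0745),down(-3.7)))
E
```

```text
t 12.38 pos [0.6683 0.0909 0.0758] rot deg [-1.7991e+02 -7.0000e-02 -3.8000e+00] F [ 0.  -0.3 -1.2] w 22.5 q6 [0.03 0.64 1.5  0.   1.   0.1 ]
xyz [-0.0021, 0.0004, 0.002] dr [-0.0005, -0.0006, -0.0006] rows>= 1
```

View pics/side8.png

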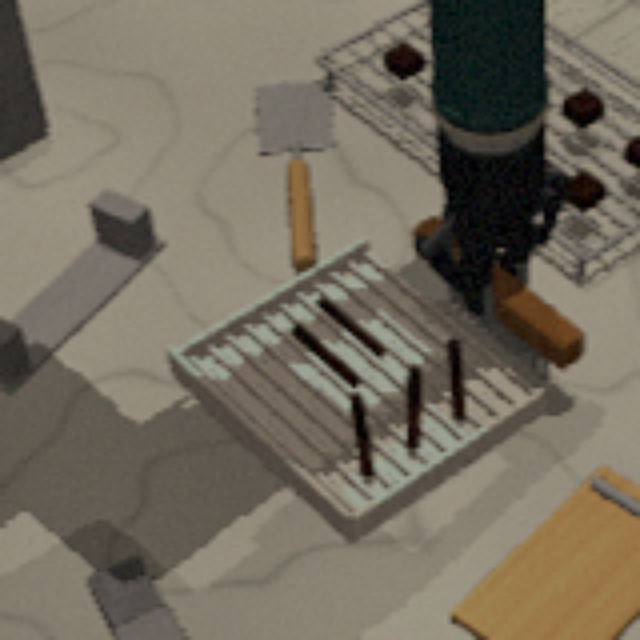

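View pics/top8.png

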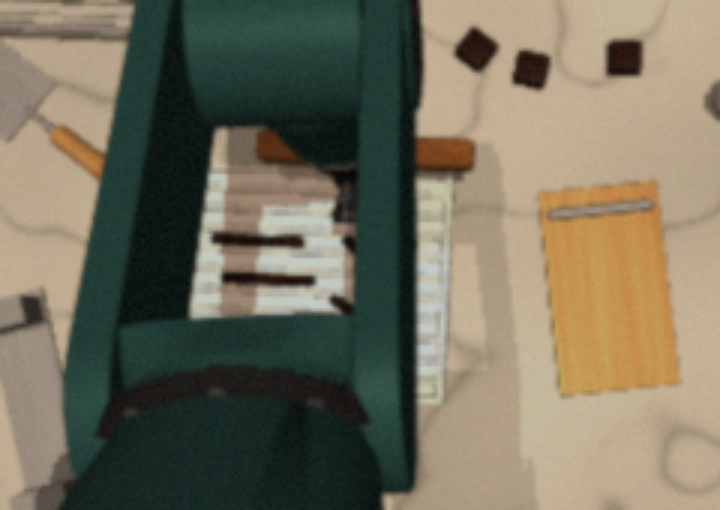

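>>> play_rows(motion=[{"xyz": [-0.001, 0, 0.001], "dr": [0, 0, 0], "jaw": 0}, {"xyz": [-0.0035, 0, 0.0018], "dr": [0, 0, 0], "jaw": 0}, {"xyz": [-0.007, 0, 0.0018], "dr": [0, 0, 0], "jaw": 0}, {"xyz": [-0.0105, 0, 0.0018], "dr": [0, 0, 0], "jaw": 0}, {"xyz": [-0.014, 0, 0.0018], "dr": [0, 0, 0], "jaw": 0}, {"xyz": [-0.0175, 0, 0.0018], "dr": [0, 0, 0], "jaw": 0}, {"xyz": [-0.021, 0, 0.0018], "dr": [0, 0, 0], "jaw": 0}, {"xyz": [-0.0245, 0, 0.0018], "dr": [0, 0, 0], "jaw": 0}, {"xyz": [-0.028, 0, 0.0018], "dr": [0, 0, 0], "jaw": 0}, {"xyz": [-0.0315, 0, 0.0018], "dr": [0, 0, 0], "jaw": 0}])

```text
clock: 13.32
tool_pos: [0.6439, 0.0922, 0.0736]
tool_rot: [-3.14, 0.0, -0.067]
contact_force: [-0.3, 0.5, -0.5]
gripper_width: 0.262
```

>>> play_rows(motion=[{"xyz": [-0.0035, 0, 0], "dr": [0, 0, 0], "jaw": 0}, {"xyz": [-0.007, 0, 0], "dr": [0, 0, 0], "jaw": 0}, {"xyz": [-0.0105, 0, 0], "dr": [0, 0, 0], "jaw": 0}, {"xyz": [-0.014, 0, 0], "dr": [0, 0, 0], "jaw": 0}, {"xyz": [-0.0175, 0, 0], "dr": [0, 0, 0], "jaw": 0}, {"xyz": [-0.021, 0, 0], "dr": [0, 0, 0], "jaw": 0}, {"xyz": [-0.0245, 0, 0], "dr": [0, 0, 0], "jaw": 0}, {"xyz": [-0.028, 0, 0], "dr": [0, 0, 0], "jaw": 0}, {"xyz": [-0.0315, 0, 0], "dr": [0, 0, 0], "jaw": 0}, {"xyz": [-0.035, 0, 0], "dr": [0, 0, 0], "jaw": 0}])

```text
clock: 14.15
tool_pos: [0.6177, 0.0939, 0.0735]
tool_rot: [-3.14, 0.0, -0.067]
contact_force: [-0.5, -0.2, -0.6]
gripper_width: 0.266
```

>>> play_rows(motion=[{"xyz": [-0.0035, 0, 0], "dr": [0, 0, 0], "jaw": 0}, {"xyz": [-0.007, 0, 0], "dr": [0, 0, 0], "jaw": 0}, {"xyz": [-0.0105, 0, 0], "dr": [0, 0, 0], "jaw": 0}, {"xyz": [-0.014, 0, 0], "dr": [0, 0, 0], "jaw": 0}, {"xyz": [-0.0175, 0, 0], "dr": [0, 0, 0], "jaw": 0}, {"xyz": [-0.021, 0, 0], "dr": [0, 0, 0], "jaw": 0}, {"xyz": [-0.0245, 0, 0], "dr": [0, 0, 0], "jaw": 0}, {"xyz": [-0.028, 0, 0], "dr": [0, 0, 0], "jaw": 0}, {"xyz": [-0.0315, 0, 0], "dr": [0, 0, 0], "jaw": 0}, {"xyz": [-0.035, 0, 0], "dr": [0, 0, 0], "jaw": 0}])

```text
clock: 14.98
tool_pos: [0.5915, 0.0957, 0.0736]
tool_rot: [-3.14, 0.0, -0.067]
contact_force: [-0.2, 0.5, -1.6]
gripper_width: 0.268
```

```bash
python3 - <<'E'
from plan import *
s=st(); p=s["tool_pos"]; print("xt",(p[0]-TX)*np.cos(TTH)+(p[1]-TY)*np.sin(TTH))
for n in("top","side"):
    c=cams.read_camera(n)
    cv2.imwrite(f"pics/{n}9.png",cv2.resize(c["color"][130:300,160:400] if n=="top" else c["color"][100:260,180:340],None,fx=4 if n=="side" else 3,fy=4 if n=="side" else 3)[:,:,::-1])
E
```

```text
t 14.98 pos [0.5915 0.0957 0.0736] rot deg [-179.92    0.     -3.81] F [-0.2  0.5 -1.6] w 22.8 q6 [0.04 0.56 1.68 0.   0.9  0.11]
xt 0.02638061355177074
```

View pics/side9.png

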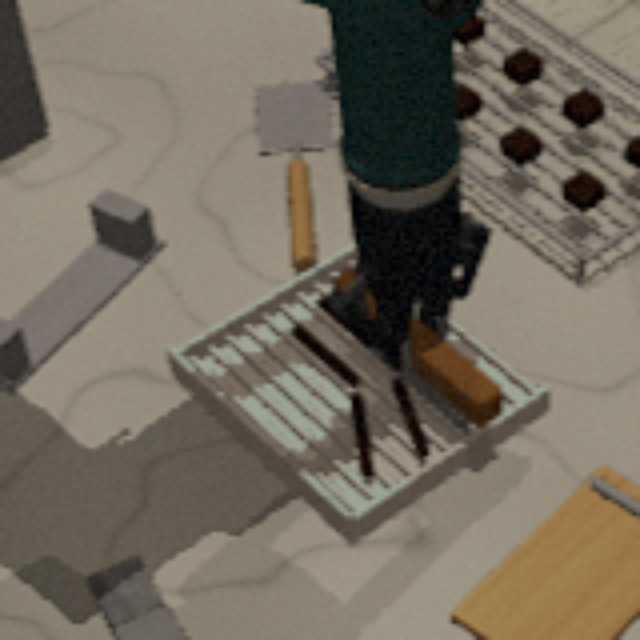

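>>> play_rows(motion=[{"xyz": [-0.0035, 0, 0], "dr": [0, 0, 0], "jaw": 0}, {"xyz": [-0.007, 0, 0], "dr": [0, 0, 0], "jaw": 0}, {"xyz": [-0.0105, 0, 0], "dr": [0, 0, 0], "jaw": 0}, {"xyz": [-0.014, 0, 0], "dr": [0, 0, 0], "jaw": 0}, {"xyz": [-0.0175, 0, 0], "dr": [0, 0, 0], "jaw": 0}, {"xyz": [-0.021, 0, 0], "dr": [0, 0, 0], "jaw": 0}, {"xyz": [-0.0245, 0, 0], "dr": [0, 0, 0], "jaw": 0}, {"xyz": [-0.028, 0, 0], "dr": [0, 0, 0], "jaw": 0}, {"xyz": [-0.0315, 0, 0], "dr": [0, 0, 0], "jaw": 0}, {"xyz": [-0.035, 0, 0], "dr": [0, 0, 0], "jaw": 0}])

```text
clock: 15.92
tool_pos: [0.5653, 0.0974, 0.0736]
tool_rot: [-3.14, 0.0, -0.067]
contact_force: [0.7, 0.0, -1.3]
gripper_width: 0.266
```

>>> play_rows(motion=[{"xyz": [-0.0035, 0, 0], "dr": [0, 0, 0], "jaw": 0}, {"xyz": [-0.007, 0, 0], "dr": [0, 0, 0], "jaw": 0}, {"xyz": [-0.0105, 0, 0], "dr": [0, 0, 0], "jaw": 0}, {"xyz": [-0.014, 0, 0], "dr": [0, 0, 0], "jaw": 0}, {"xyz": [-0.0175, 0, 0], "dr": [0, 0, 0], "jaw": 0}, {"xyz": [-0.021, 0, 0], "dr": [0, 0, 0], "jaw": 0}, {"xyz": [-0.0245, 0, 0], "dr": [0, 0, 0], "jaw": 0}, {"xyz": [-0.028, 0, 0], "dr": [0, 0, 0], "jaw": 0}, {"xyz": [-0.0315, 0, 0], "dr": [0, 0, 0], "jaw": 0}, {"xyz": [-0.035, 0, 0], "dr": [0, 0, 0], "jaw": 0}])

```text
clock: 16.75
tool_pos: [0.5391, 0.0992, 0.0735]
tool_rot: [-3.14, 0.0, -0.067]
contact_force: [-0.4, 0.6, -2.0]
gripper_width: 0.271
```

>>> play_rows(motion=[{"xyz": [-0.0035, 0, 0], "dr": [0, 0, 0], "jaw": 0}, {"xyz": [-0.007, 0, 0], "dr": [0, 0, 0], "jaw": 0}, {"xyz": [-0.0105, 0, 0], "dr": [0, 0, 0], "jaw": 0}, {"xyz": [-0.014, 0, 0], "dr": [0, 0, 0], "jaw": 0}, {"xyz": [-0.0175, 0, 0], "dr": [0, 0, 0], "jaw": 0}, {"xyz": [-0.021, 0, 0], "dr": [0, 0, 0], "jaw": 0}, {"xyz": [-0.0245, 0, 0], "dr": [0, 0, 0], "jaw": 0}, {"xyz": [-0.028, 0, 0], "dr": [0, 0, 0], "jaw": 0}, {"xyz": [-0.0315, 0, 0], "dr": [0, 0, 0], "jaw": 0}, {"xyz": [-0.035, 0, 0], "dr": [0, 0, 0], "jaw": 0}])

```text
clock: 17.58
tool_pos: [0.513, 0.1009, 0.0736]
tool_rot: [-3.14, 0.0, -0.067]
contact_force: [0.0, -0.3, -2.1]
gripper_width: 0.266
```

```bash
python3 - <<'E'
from plan import *
s=st(); p=s["tool_pos"]; print("xt",(p[0]-TX)*np.cos(TTH)+(p[1]-TY)*np.sin(TTH))
for n in("top","side"):
    c=cams.read_camera(n)
    cv2.imwrite(f"pics/{n}10.png",cv2.resize(c["color"][130:300,160:400] if n=="top" else c["color"][100:260,180:340],None,fx=4 if n=="side" else 3,fy=4 if n=="side" else 3)[:,:,::-1])
E
```

```text
t 17.58 pos [0.513  0.1009 0.0736] rot deg [-179.92    0.     -3.82] F [ 0.  -0.3 -2.1] w 22.6 q6 [0.06 0.48 1.85 0.   0.81 0.13]
xt -0.05233511071559049
```

View pics/side10.png

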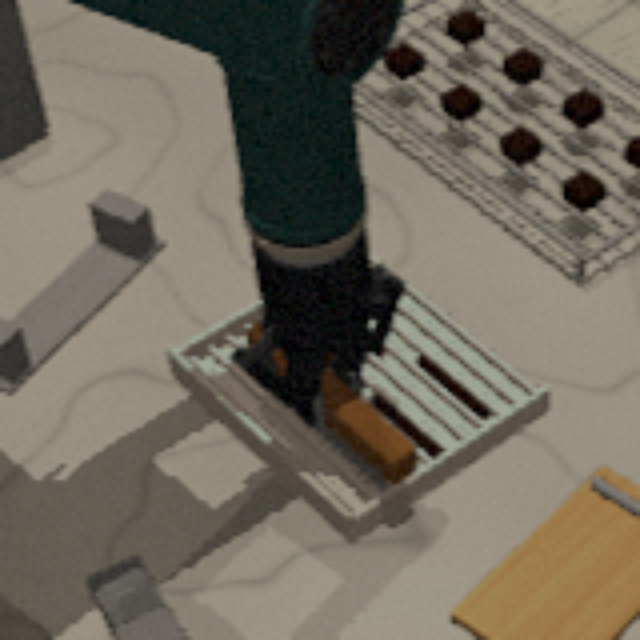

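View pics/top10.png

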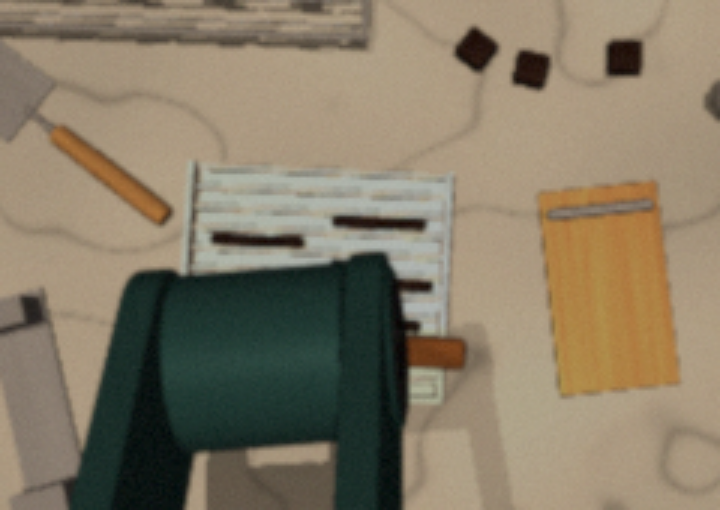

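```bash
python3 - <<'E'
from plan import *
p,R=cur()
p=np.array(p); p[2]=.1636
chain(((.4721,.3725,.1636),down(103.9)),start=(p,R))
E
```

```text
xyz [-0.0778, -0.3577, 0.0005] dr [-0.0005, -0.0002, -0.5984] rows>= 16
```

>>> play_rows(motion=[{"xyz": [0, 0, -0.03], "dr": [0, 0, 0], "jaw": 0}, {"xyz": [0, 0, -0.07], "dr": [0, 0, 0], "jaw": 0}, {"xyz": [0, 0, -0.1], "dr": [0, 0, 0], "jaw": 0}, {"xyz": [0, 0, -0.12], "dr": [0, 0, 0], "jaw": 0}, {"xyz": [0, 0, -0.12], "dr": [0, 0, 0], "jaw": 0}])

```text
clock: 18.1
tool_pos: [0.5157, 0.101, 0.1668]
tool_rot: [-3.139, -0.007, -0.067]
contact_force: [-0.6, 0.1, -1.2]
gripper_width: 0.266
```

>>> play_rows(motion=[{"xyz": [-0.0078, -0.0358, 0], "dr": [0, 0, -0.039], "jaw": 0}, {"xyz": [-0.0156, -0.0716, 0], "dr": [0, 0, -0.078], "jaw": 0}, {"xyz": [-0.0234, -0.1074, 0], "dr": [0, 0, -0.117], "jaw": 0}, {"xyz": [-0.0312, -0.1432, 0], "dr": [0, 0, -0.156], "jaw": 0}, {"xyz": [-0.039, -0.179, 0], "dr": [0, 0, -0.195], "jaw": 0}, {"xyz": [-0.0468, -0.2148, 0], "dr": [0, 0, -0.234], "jaw": 0}, {"xyz": [-0.0546, -0.2506, 0], "dr": [0, 0, -0.273], "jaw": 0}, {"xyz": [-0.0624, -0.2864, 0], "dr": [0, 0, -0.312], "jaw": 0}, {"xyz": [-0.07, -0.322, 0], "dr": [0, 0, -0.351], "jaw": 0}, {"xyz": [-0.0778, -0.3577, 0], "dr": [0, 0, -0.39], "jaw": 0}])

```text
clock: 18.93
tool_pos: [0.4718, 0.3733, 0.1624]
tool_rot: [-3.14, 0.0, 1.165]
contact_force: [0.7, 0.1, -1.5]
gripper_width: 0.267
```

>>> play_rows(motion=[{"xyz": [0, 0, 0], "dr": [0, 0, -0.035], "jaw": 0}, {"xyz": [0, 0, 0], "dr": [0, 0, -0.07], "jaw": 0}, {"xyz": [0, 0, 0], "dr": [0, 0, -0.105], "jaw": 0}, {"xyz": [0, 0, 0], "dr": [0, 0, -0.14], "jaw": 0}, {"xyz": [0, 0, 0], "dr": [0, 0, -0.175], "jaw": 0}, {"xyz": [0, 0, 0], "dr": [0, 0, -0.2084], "jaw": 0}, {"xyz": [0, 0, 0], "dr": [0, 0, -0.2084], "jaw": 0}, {"xyz": [0, 0, 0], "dr": [0, 0, -0.2084], "jaw": 0}, {"xyz": [0, 0, 0], "dr": [0, 0, -0.2084], "jaw": 0}])

```text
clock: 19.68
tool_pos: [0.4725, 0.3721, 0.1631]
tool_rot: [-3.141, -0.001, 1.81]
contact_force: [0.1, 0.0, -0.8]
gripper_width: 0.267
```

```bash
python3 - <<'E'
from plan import *
from meas import *
s=st()
o=[]
for n in("top","side"):
    c=cams.read_camera(n); np.savez(f"{n}11.npz",**c)
    cv2.imwrite(f"pics/{n}11.png",cv2.resize(c["color"][100:320,90:330] if n=="top" else c["color"][60:260,90:330],None,fx=3,fy=3)[:,:,::-1])
    for b in blobs(c,0.47,0.67,0.04,0.24,0.014,dark,amin=400e-6):
        print(n,b,"xt %.4f yt %.4f"%((b[0]-TX)*np.cos(TTH)+(b[1]-TY)*np.sin(TTH),-(b[0]-TX)*np.sin(TTH)+(b[1]-TY)*np.cos(TTH)))
chain(((.4721,.3725,.0660),down(103.9)))
E
```

```text
t 19.68 pos [0.4725 0.3721 0.1631] rot deg [-1.7996e+02 -6.0000e-02  1.0372e+02] F [ 0.1  0.  -0.8] w 22.7 q6 [ 0.55  0.45  1.6   0.    1.09 -1.26]
top (0.6175, 0.088, 76.2, 9.2, 86.3) xt 0.0528 yt -0.0497
top (0.6058, 0.1892, 75.8, 9.7, 86.2) xt 0.0346 yt 0.0505
top (0.5727, 0.181, 76.3, 8.9, 85.6) xt 0.0021 yt 0.0402
top (0.5663, 0.0835, 76.2, 9.0, 86.4) xt 0.0020 yt -0.0575
top (0.5331, 0.0943, 76.8, 9.0, 86.2) xt -0.0318 yt -0.0489
side (0.6132, 0.0847, 81.2, 10.5, 86.5) xt 0.0487 yt -0.0533
side (0.6026, 0.186, 78.6, 9.7, 86.3) xt 0.0316 yt 0.0471
side (0.5684, 0.1772, 81.1, 10.4, 86.5) xt -0.0019 yt 0.0362
side (0.5621, 0.0818, 76.2, 10.5, 86.5) xt -0.0021 yt -0.0595
side (0.5287, 0.0903, 82.2, 10.5, 86.2) xt -0.0359 yt -0.0531
xyz [0.0004, -0.0007, 0.1301] dr [-0.0, -0.0004, -0.0007] rows>= 3
```

View pics/side11.png

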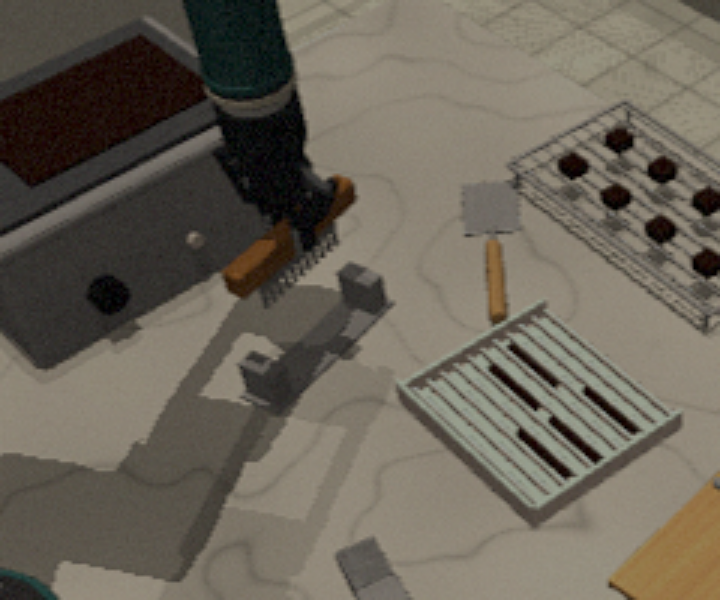

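View pics/top11.png

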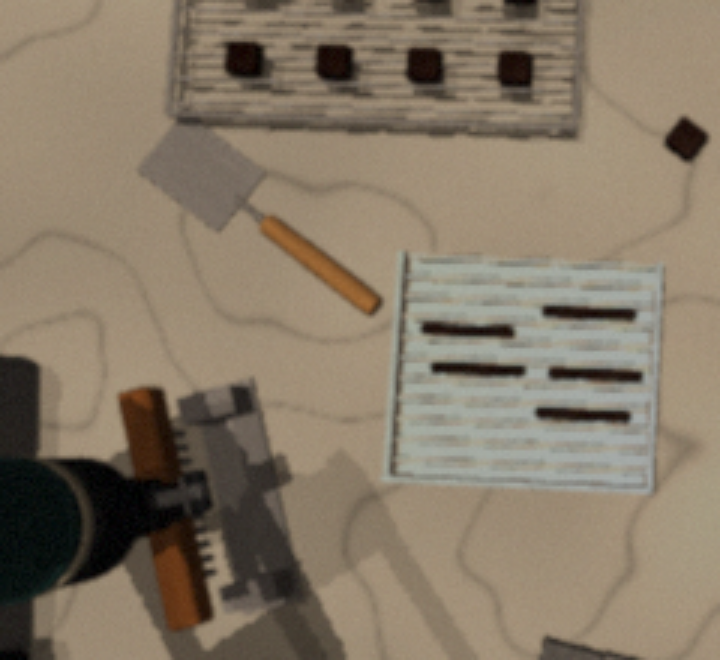

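>>> play_rows(motion=[{"xyz": [0.0002, -0.0003, 0.04], "dr": [0, 0, -0.0007], "jaw": 0}, {"xyz": [0.0004, -0.0007, 0.075], "dr": [0, 0, -0.0007], "jaw": 0}, {"xyz": [0.0004, -0.0007, 0.1], "dr": [0, 0, -0.0007], "jaw": 0}, {"xyz": [0.0004, -0.0007, 0.115], "dr": [0, 0, -0.0007], "jaw": 0}, {"xyz": [0.0004, -0.0007, 0.122], "dr": [0, 0, -0.0007], "jaw": 0}, {"xyz": [0.0004, -0.0007, 0.126], "dr": [0, 0, -0.0007], "jaw": 0}, {"xyz": [0.0004, -0.0007, 0.128], "dr": [0, 0, -0.0007], "jaw": 0}, {"xyz": [0.0004, -0.0007, 0.128], "dr": [0, 0, -0.0007], "jaw": 0}])

```text
clock: 20.45
tool_pos: [0.4729, 0.3731, 0.0687]
tool_rot: [3.14, -0.002, 1.815]
contact_force: [-0.0, -0.2, -1.7]
gripper_width: 0.268
```

```bash
python3 - <<'E'
from plan import *
s=st()
for n in("top","side"):
    c=cams.read_camera(n)
    cv2.imwrite(f"pics/{n}12.png",cv2.resize(c["color"][200:320,90:240] if n=="top" else c["color"][100:220,130:280],None,fx=4,fy=4)[:,:,::-1])
chain(((.4721,.3725,.0645),down(103.9)))
E
```

```text
t 20.45 pos [0.4729 0.3731 0.0687] rot deg [ 1.7989e+02 -1.1000e-01  1.0401e+02] F [-0.  -0.2 -1.7] w 22.8 q6 [ 0.55  0.57  1.68  0.    0.89 -1.26]
xyz [-0.0005, -0.0014, 0.006] dr [0.0007, -0.0006, 0.0006] rows>= 1
```

View pics/side12.png

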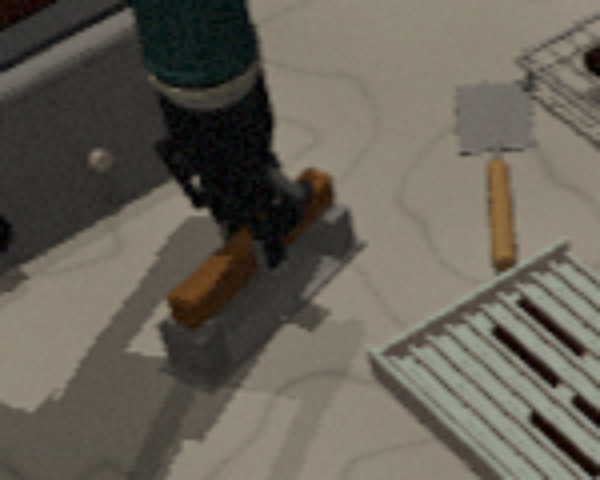

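>>> play_rows(motion=[{"xyz": [-0.0003, -0.0006, 0.002], "dr": [0, 0, 0.0006], "jaw": 0}, {"xyz": [-0.0005, -0.001, 0.0035], "dr": [0, 0, 0.0006], "jaw": 0}, {"xyz": [-0.0005, -0.001, 0.0048], "dr": [0, 0, 0.0006], "jaw": 0}, {"xyz": [-0.0005, -0.001, 0.0048], "dr": [0, 0, 0.0006], "jaw": 0}, {"xyz": [-0.0005, -0.001, 0.0048], "dr": [0, 0, 0.0006], "jaw": 0}])

```text
clock: 20.97
tool_pos: [0.4717, 0.3721, 0.0648]
tool_rot: [3.141, -0.001, 1.814]
contact_force: [-2.0, -1.4, 3.8]
gripper_width: 0.267
```

>>> play_rows(grip_force=30, motion=[{"xyz": [0, 0, 0], "dr": [0, 0, 0], "jaw": 30}, {"xyz": [0, 0, 0], "dr": [0, 0, 0], "jaw": 40}, {"xyz": [0, 0, 0], "dr": [0, 0, 0], "jaw": 60}, {"xyz": [0, 0, 0], "dr": [0, 0, 0], "jaw": 80}, {"xyz": [0, 0, 0], "dr": [0, 0, 0], "jaw": 100}, {"xyz": [0, 0, 0], "dr": [0, 0, 0], "jaw": 100}, {"xyz": [0, 0, 0], "dr": [0, 0, 0], "jaw": 100}, {"xyz": [0, 0, 0], "dr": [0, 0, 0], "jaw": 100}])

```text
clock: 21.63
tool_pos: [0.4716, 0.3721, 0.0643]
tool_rot: [3.141, -0.001, 1.814]
contact_force: [0.3, -0.1, -0.3]
gripper_width: 0.999
```

>>> play_rows(motion=[{"xyz": [0, 0, -0.02], "dr": [0, 0, 0], "jaw": 100}, {"xyz": [0, 0, -0.06], "dr": [0, 0, 0], "jaw": 100}, {"xyz": [0, 0, -0.11], "dr": [0, 0, 0], "jaw": 100}, {"xyz": [0, 0, -0.14], "dr": [0, 0, 0], "jaw": 100}, {"xyz": [0, 0, -0.14], "dr": [0, 0, 0], "jaw": 100}])

```text
clock: 22.05
tool_pos: [0.4747, 0.3739, 0.1749]
tool_rot: [3.132, -0.004, 1.814]
contact_force: [1.0, -0.6, 0.5]
gripper_width: 0.996
```

```bash
python3 - <<'E'
from plan import *
from meas import *
s=st()
T,S=[cams.read_camera(n) for n in("top","side")]
a=tiles(T);b=tiles(S)
for t in a: print("top",t)
for t in b: print("side",t)
for c in(T,S): print("board",blobs(c,0.42,0.70,-0.20,0.0,0.010,orange,amin=3000e-6))
# tile edges using top-only fit, print corners
E
```

```text
t 22.05 pos [0.4747 0.3739 0.1749] rot deg [179.45  -0.25 103.92] F [ 1.  -0.6  0.5] w 84.6 q6 [ 0.55  0.43  1.59  0.    1.1  -1.26]
top (0.6139, -0.278, 44.1, 45.1, 37.5)
top (0.5327, -0.2767, 44.2, 44.8, 42.8)
top (0.4623, -0.3433, 44.9, 45.2, 41.2)
top (0.4497, -0.2743, 44.8, 43.7, 59.2)
side (0.6099, -0.2812, 49.4, 44.5, 37.7)
side (0.5285, -0.2804, 48.4, 44.4, 42.6)
side (0.4583, -0.3468, 47.7, 45.1, 40.4)
side (0.4456, -0.2778, 47.7, 45.5, 58.6)
board [(0.56, -0.1012, 171.4, 101.8, 4.8)]
board [(0.557, -0.1032, 170.8, 100.0, 5.2)]
```

```bash
python3 - <<'E'
from plan import *
st()
chain(((.475,.05,.15),down(36.5)),((.4482,-.2753,.10),down(-31)),((.4482,-.2753,.030),down(-31)))
E
```

```text
t 22.15 pos [0.4722 0.3723 0.1705] rot deg [ 1.7984e+02 -1.3000e-01  1.0391e+02] F [-0.7 -0.5 -0.2] w 85.1 q6 [ 0.55  0.44  1.6   0.    1.1  -1.26]
xyz [-0.4181, -0.0998, 0.0261] dr [0.0004, -0.0012, 0.3745] rows>= 10
xyz [-0.2867, 0.3274, 0.0667] dr [0.0, -0.0, 0.375] rows>= 10
xyz [0.0, -0.0, 0.0933] dr [0.0, 0.0, 0.0] rows>= 2
```

>>> play_rows(motion=[{"xyz": [-0.0418, -0.01, 0.002], "dr": [0, 0, 0.0375], "jaw": 100}, {"xyz": [-0.0836, -0.02, 0.004], "dr": [0, 0, 0.075], "jaw": 100}, {"xyz": [-0.1254, -0.03, 0.006], "dr": [0, 0, 0.1125], "jaw": 100}, {"xyz": [-0.1672, -0.04, 0.009], "dr": [0, 0, 0.15], "jaw": 90}, {"xyz": [-0.209, -0.05, 0.012], "dr": [0, 0, 0.1875], "jaw": 80}, {"xyz": [-0.2508, -0.06, 0.015], "dr": [0, 0, 0.225], "jaw": 72}, {"xyz": [-0.2926, -0.07, 0.018], "dr": [0, 0, 0.2625], "jaw": 72}, {"xyz": [-0.3344, -0.08, 0.021], "dr": [0, 0, 0.3], "jaw": 72}, {"xyz": [-0.3762, -0.09, 0.024], "dr": [0, 0, 0.3375], "jaw": 72}, {"xyz": [-0.4181, -0.0998, 0.0261], "dr": [0.0004, -0.001, 0.3745], "jaw": 72}])

```text
clock: 22.98
tool_pos: [0.4725, 0.0481, 0.1477]
tool_rot: [-3.139, 0.005, 0.631]
contact_force: [0.2, 0.6, -0.5]
gripper_width: 0.717
```

>>> play_rows(motion=[{"xyz": [-0.0287, 0.0327, 0.006], "dr": [0, 0, 0.0375], "jaw": 72}, {"xyz": [-0.0574, 0.0655, 0.012], "dr": [0, 0, 0.075], "jaw": 72}, {"xyz": [-0.086, 0.0982, 0.018], "dr": [0, 0, 0.1125], "jaw": 72}, {"xyz": [-0.1147, 0.131, 0.025], "dr": [0, 0, 0.15], "jaw": 72}, {"xyz": [-0.1434, 0.1637, 0.032], "dr": [0, 0, 0.1875], "jaw": 72}, {"xyz": [-0.172, 0.1964, 0.039], "dr": [0, 0, 0.225], "jaw": 72}, {"xyz": [-0.2007, 0.2292, 0.046], "dr": [0, 0, 0.2625], "jaw": 72}, {"xyz": [-0.2294, 0.2619, 0.053], "dr": [0, 0, 0.3], "jaw": 72}, {"xyz": [-0.258, 0.2947, 0.06], "dr": [0, 0, 0.3375], "jaw": 72}, {"xyz": [-0.2867, 0.3274, 0.0667], "dr": [0, 0, 0.375], "jaw": 72}])

```text
clock: 23.82
tool_pos: [0.4459, -0.2764, 0.0977]
tool_rot: [3.14, 0.005, -0.547]
contact_force: [0.4, 0.5, -0.6]
gripper_width: 0.721
```

>>> play_rows(motion=[{"xyz": [0, 0, 0], "dr": [0, 0, 0], "jaw": 70}, {"xyz": [0, 0, 0], "dr": [0, 0, 0], "jaw": 70}, {"xyz": [0, 0, 0], "dr": [0, 0, 0], "jaw": 70}, {"xyz": [0, 0, 0], "dr": [0, 0, 0], "jaw": 70}])

```text
clock: 24.15
tool_pos: [0.4467, -0.2741, 0.0989]
tool_rot: [3.14, 0.004, -0.539]
contact_force: [1.3, -0.1, -0.0]
gripper_width: 0.7
```

```bash
python3 - <<'E'
from plan import *
from meas import *
T,S=[cams.read_camera(n) for n in("top","side")]
s=st()
for n,c in(("top",T),("side",S)):
    np.savez(f"{n}13.npz",**c)
    cv2.imwrite(f"pics/{n}13.png",cv2.resize(c["color"][160:320,320:560] if n=="top" else c["color"][200:400,230:470],None,fx=3,fy=3)[:,:,::-1])
    print([b for b in blobs(c,.34,.60,.25,.48,.074,orange,amin=1e-3)])
    for b in tiles(c):print(n,b)
chain(((.4482,-.2753,.025),down(-31)))
E
```

```text
t 24.25 pos [ 0.4472 -0.2743  0.0994] rot deg [ 1.7991e+02  1.4000e-01 -3.0880e+01] F [-0.4 -0.8  0.3] w 59.2 q6 [-0.68  0.44  1.83 -0.    0.87 -0.14]
[(0.473, 0.3724, 168.8, 24.3, 13.9)]
top (0.614, -0.2779, 43.3, 44.6, 36.9)
top (0.5315, -0.2769, 46.0, 45.1, 44.0)
[(0.4677, 0.367, 173.1, 27.5, 14.1)]
side (0.6097, -0.2814, 48.0, 43.1, 37.9)
side (0.4583, -0.3468, 46.8, 44.7, 39.8)
side (0.4466, -0.278, 47.9, 47.8, 59.0)
xyz [0.0021, 0.0004, 0.0992] dr [0.0005, 0.0008, 0.0007] rows>= 2
```

View pics/side13.png

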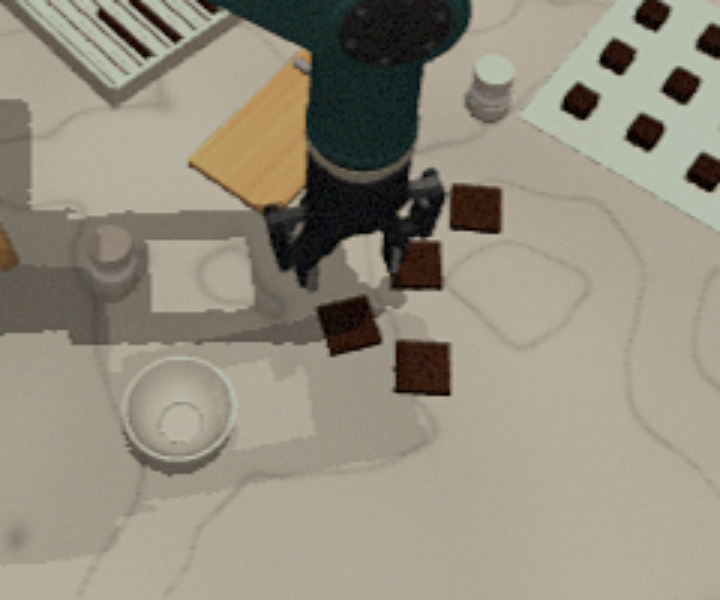

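View pics/top13.png

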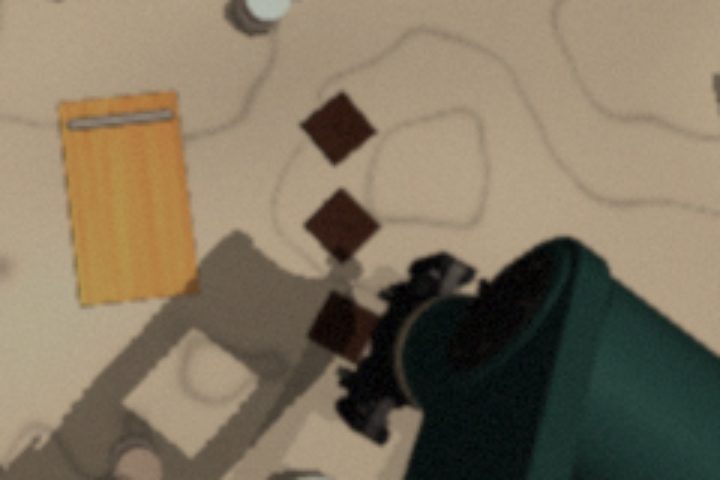

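>>> play_rows(motion=[{"xyz": [0.002, 0.0004, 0.045], "dr": [0, 0, 0], "jaw": 70}, {"xyz": [0.002, 0.0004, 0.08], "dr": [0, 0, 0], "jaw": 70}, {"xyz": [0.002, 0.0004, 0.097], "dr": [0, 0, 0], "jaw": 70}, {"xyz": [0.002, 0.0004, 0.1], "dr": [0, 0, 0], "jaw": 70}, {"xyz": [0.002, 0.0004, 0.1], "dr": [0, 0, 0], "jaw": 70}, {"xyz": [0.002, 0.0004, 0.1], "dr": [0, 0, 0], "jaw": 70}])

```text
clock: 24.75
tool_pos: [0.449, -0.2766, 0.0253]
tool_rot: [3.14, 0.001, -0.54]
contact_force: [0.1, -0.3, 0.7]
gripper_width: 0.696
```

>>> play_rows(motion=[{"xyz": [0, 0, 0.002], "dr": [0, 0, 0], "jaw": 70}, {"xyz": [0, 0, 0.0035], "dr": [0, 0, 0], "jaw": 70}, {"xyz": [0, 0, 0.005], "dr": [0, 0, 0], "jaw": 70}, {"xyz": [0, 0, 0.005], "dr": [0, 0, 0], "jaw": 70}])

```text
clock: 25.08
tool_pos: [0.4487, -0.277, 0.0213]
tool_rot: [3.14, 0.0, -0.541]
contact_force: [0.2, -0.3, -0.0]
gripper_width: 0.7
```

>>> play_rows(motion=[{"xyz": [0, 0, 0.0015], "dr": [0, 0, 0], "jaw": 70}, {"xyz": [0, 0, 0.003], "dr": [0, 0, 0], "jaw": 70}, {"xyz": [0, 0, 0.003], "dr": [0, 0, 0], "jaw": 70}])

```text
clock: 25.33
tool_pos: [0.4483, -0.2768, 0.0185]
tool_rot: [3.14, 0.002, -0.541]
contact_force: [1.0, 0.1, -0.2]
gripper_width: 0.699
```

>>> play_rows(motion=[{"xyz": [0, -0.001, 0.0013], "dr": [0, 0, 0], "jaw": 70}, {"xyz": [0, -0.0017, 0.0026], "dr": [0, 0, 0], "jaw": 70}, {"xyz": [0, -0.0017, 0.0026], "dr": [0, 0, 0], "jaw": 70}])

```text
clock: 25.58
tool_pos: [0.449, -0.2756, 0.0165]
tool_rot: [3.14, 0.002, -0.541]
contact_force: [0.5, 0.1, 0.3]
gripper_width: 0.697
```

>>> play_rows(motion=[{"xyz": [0, 0, 0.0013], "dr": [0, 0, 0], "jaw": 70}, {"xyz": [0, 0, 0.002], "dr": [0, 0, 0], "jaw": 70}, {"xyz": [0, 0, 0.002], "dr": [0, 0, 0], "jaw": 70}])

```text
clock: 25.83
tool_pos: [0.449, -0.2757, 0.015]
tool_rot: [3.14, 0.002, -0.541]
contact_force: [0.2, 0.3, -0.1]
gripper_width: 0.696
```

>>> play_rows(motion=[{"xyz": [0, 0, 0.001], "dr": [0, 0, 0], "jaw": 70}, {"xyz": [0, 0, 0.002], "dr": [0, 0, 0], "jaw": 70}, {"xyz": [0, 0, 0.002], "dr": [0, 0, 0], "jaw": 70}])

```text
clock: 26.08
tool_pos: [0.4492, -0.2758, 0.014]
tool_rot: [3.14, 0.001, -0.541]
contact_force: [-0.8, 0.6, 4.5]
gripper_width: 0.697
```

>>> play_rows(motion=[{"xyz": [0, 0, 0.001], "dr": [0, 0, 0], "jaw": 70}, {"xyz": [0, 0, 0.002], "dr": [0, 0, 0], "jaw": 70}, {"xyz": [0, 0, 0.002], "dr": [0, 0, 0], "jaw": 70}])

```text
clock: 26.33
tool_pos: [0.4492, -0.2758, 0.0139]
tool_rot: [3.14, 0.001, -0.541]
contact_force: [-4.0, 3.4, 21.5]
gripper_width: 0.702
```

>>> play_rows(grip_force=30, motion=[{"xyz": [0, 0, -0.006], "dr": [0, 0, 0], "jaw": 70}, {"xyz": [0, 0, -0.008], "dr": [0, 0, 0], "jaw": 70}, {"xyz": [0, 0, -0.008], "dr": [0, 0, 0], "jaw": 60}, {"xyz": [0, 0, -0.008], "dr": [0, 0, 0], "jaw": 40}, {"xyz": [0, 0, -0.008], "dr": [0, 0, 0], "jaw": 40}, {"xyz": [0, 0, -0.008], "dr": [0, 0, 0], "jaw": 40}, {"xyz": [0, 0, -0.008], "dr": [0, 0, 0], "jaw": 40}, {"xyz": [0, 0, -0.008], "dr": [0, 0, 0], "jaw": 40}])

```text
clock: 27.0
tool_pos: [0.4492, -0.2759, 0.0184]
tool_rot: [3.14, 0.001, -0.541]
contact_force: [-1.4, 0.9, 7.3]
gripper_width: 0.515
```

```bash
python3 - <<'E'
from plan import *
from meas import *
T,S=[cams.read_camera(n) for n in("top","side")]
s=st()
for n,c in(("top",T),("side",S)):
    cv2.imwrite(f"pics/{n}14.png",cv2.resize(c["color"][160:320,320:560] if n=="top" else c["color"][220:360,270:450],None,fx=3,fy=3)[:,:,::-1])
E
```

```text
t 27.1 pos [ 0.4492 -0.2759  0.0184] rot deg [ 1.7989e+02  6.0000e-02 -3.1000e+01] F [-1.   1.5  7.6] w 43.9 q6 [-0.68  0.58  1.87 -0.    0.69 -0.14]
```

View pics/side14.png

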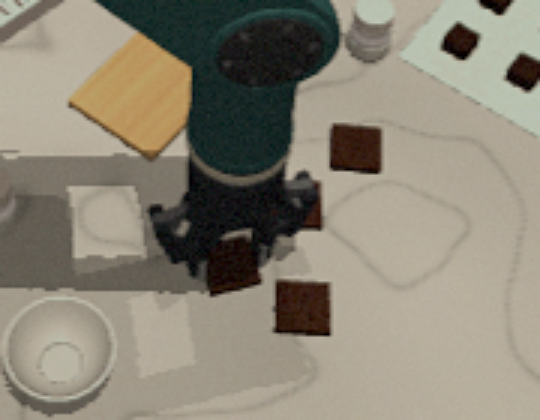

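```bash
cat >> plan.py <<'E'
BX,BY,BTH=.5585,-.1022,np.radians(5.0)
X1=24.5; STEP=24.5
EDGE=[X1-STEP*k for k in range(5)]; TH=[11.3,18.9,19.1,19.0,19.0]
def place(k,h=.0007,up=0.,zt=.0184,yt=0.,xt=0.):
    """h drop, xt: tile centre offset from TCP along tool y (m)"""
    th=np.radians(TH[k]); R0=np.array([[0,-1,0],[-1,0,0],[0,0,-1]]).T
    R=Ro.from_euler("z",BTH)*Ro.from_euler("y",-th)*Ro.from_matrix(R0)
    c=np.array([EDGE[k]/1000+.0225*np.cos(th),yt,.010+.0225*np.sin(th)+h+up])
    tz=Ro.from_euler("y",-th).apply([0,0,-1]); ty=Ro.from_euler("y",-th).apply([-1,0,0])
    t=c-zt*tz-xt*ty
    w=Ro.from_euler("z",BTH).apply(t)+[BX,BY,0]
    return w,R
E
python3 - <<'E'
from plan import *
p,R=cur()
print(place(0)[0],place(0)[1].as_matrix().round(3),place(3)[0])
up=np.array(p)+[0,0,.09]
chain((up,R),place(0,up=.06),place(0,up=.0))
E
```

```text
[ 0.60129495 -0.09845593  0.0331521 ] [[ 0.087 -0.977  0.195]
 [-0.996 -0.085  0.017]
 [-0.    -0.196 -0.981]] [ 0.52491201 -0.10513857  0.03542283]
xyz [-0.0001, 0.0002, -0.12] dr [0.0, 0.0, 0.0] rows>= 3
xyz [0.052, -0.3072, 0.0197] dr [0.0588, 0.0296, 0.299] rows>= 8
xyz [0.0, 0.0157, 0.0784] dr [0.0, 0.0, 0.0] rows>= 2
```

>>> play_rows(grip_force=30, motion=[{"xyz": [0, 0, -0.02], "dr": [0, 0, 0], "jaw": 40}, {"xyz": [0, 0, -0.06], "dr": [0, 0, 0], "jaw": 40}, {"xyz": [0, 0, -0.1], "dr": [0, 0, 0], "jaw": 40}, {"xyz": [0, 0, -0.12], "dr": [0, 0, 0], "jaw": 40}, {"xyz": [0, 0, -0.12], "dr": [0, 0, 0], "jaw": 40}])

```text
clock: 27.52
tool_pos: [0.4512, -0.2771, 0.1111]
tool_rot: [3.139, -0.004, -0.541]
contact_force: [0.5, -0.7, -0.2]
gripper_width: 0.512
```

>>> play_rows(motion=[{"xyz": [0.005, -0.031, 0.002], "dr": [0.0059, 0.003, 0.03], "jaw": 40}, {"xyz": [0.01, -0.062, 0.004], "dr": [0.0118, 0.006, 0.06], "jaw": 40}, {"xyz": [0.016, -0.092, 0.006], "dr": [0.0177, 0.009, 0.09], "jaw": 40}, {"xyz": [0.021, -0.123, 0.008], "dr": [0.0236, 0.012, 0.12], "jaw": 40}, {"xyz": [0.026, -0.154, 0.01], "dr": [0.0295, 0.015, 0.15], "jaw": 40}, {"xyz": [0.031, -0.184, 0.012], "dr": [0.0354, 0.018, 0.18], "jaw": 40}, {"xyz": [0.036, -0.215, 0.014], "dr": [0.0413, 0.021, 0.21], "jaw": 40}, {"xyz": [0.042, -0.246, 0.016], "dr": [0.047, 0.024, 0.24], "jaw": 40}, {"xyz": [0.047, -0.276, 0.018], "dr": [0.053, 0.027, 0.27], "jaw": 40}, {"xyz": [0.052, -0.3072, 0.0197], "dr": [0.0588, 0.0296, 0.299], "jaw": 40}])

```text
clock: 28.35
tool_pos: [0.6011, -0.0973, 0.0913]
tool_rot: [-2.946, 0.002, -1.488]
contact_force: [0.5, -1.3, -0.3]
gripper_width: 0.516
```

>>> play_rows(motion=[{"xyz": [0, 0, 0], "dr": [0, 0, 0], "jaw": 40}, {"xyz": [0, 0, 0], "dr": [0, 0, 0], "jaw": 40}, {"xyz": [0, 0, 0], "dr": [0, 0, 0], "jaw": 40}, {"xyz": [0, 0, 0], "dr": [0, 0, 0], "jaw": 40}])

```text
clock: 28.68
tool_pos: [0.6006, -0.0988, 0.0923]
tool_rot: [-2.946, 0.0, -1.483]
contact_force: [-0.9, 0.6, -0.1]
gripper_width: 0.51
```

```bash
cat > shot.py <<'E'
from plan import *
from meas import *
import sys
def board_shot(tag):
    T,S=[cams.read_camera(n) for n in("top","side")]
    for n,c in(("top",T),("side",S)):
        np.savez(f"{n}{tag}.npz",**c)
    a=cv2.resize(T["color"][170:290,310:490],None,fx=4,fy=4,interpolation=cv2.INTER_CUBIC); b=cv2.resize(S["color"][190:350,270:430],None,fx=3.6,fy=3.6,interpolation=cv2.INTER_CUBIC)
    cv2.imwrite(f"pics/bt{tag}.png",a[:,:,::-1]);cv2.imwrite(f"pics/bs{tag}.png",b[:,:,::-1])
    return T,S
E
python3 - <<'E'
from shot import *
T,S=board_shot(15)
st(); p,R=cur(); print(p-place(0,up=.06)[0], (R.inv()*place(0)[1]).magnitude()*57.3)
chain(place(0,up=.006),place(0))
E
```

```text
t 28.78 pos [ 0.6009 -0.0991  0.0927] rot deg [-1.6874e+02  1.0000e-02 -8.5020e+01] F [ 0.  -0.   0.2] w 43.6 q6 [-0.32  0.48  1.8   0.12  0.68  1.07]
[-0.00042313 -0.00061429 -0.00046315] 0.048937481206594774
xyz [-0.0008, 0.0133, 0.0701] dr [0.0002, 0.0, -0.0001] rows>= 2
xyz [0.0, 0.0016, 0.0078] dr [0.0, 0.0, 0.0] rows>= 1
```

View pics/bs15.png

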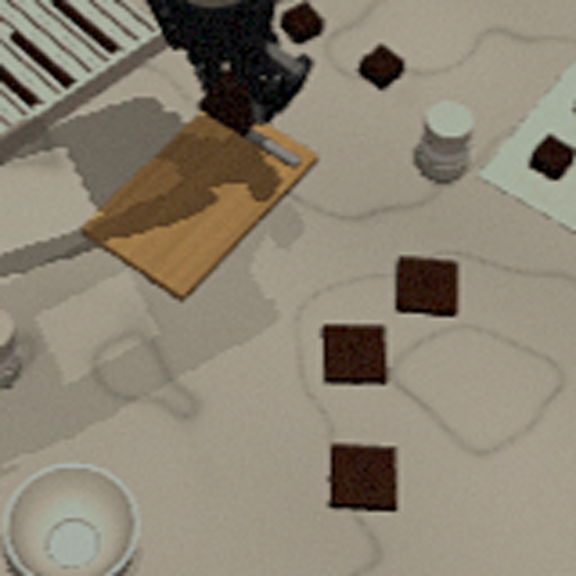

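View pics/bt15.png

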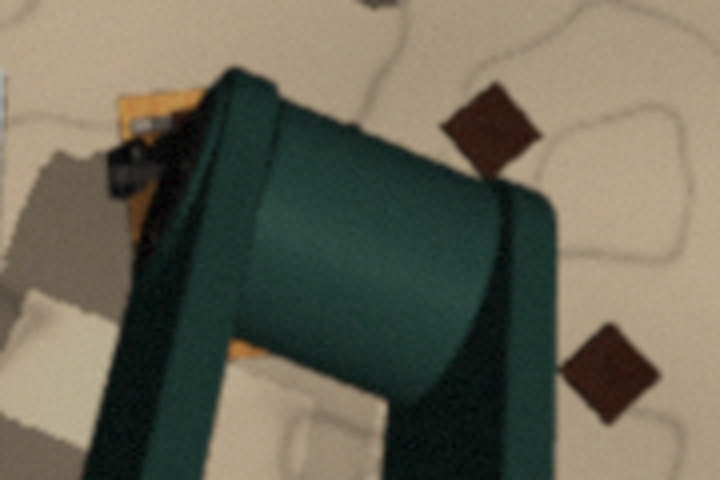

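>>> play_rows(motion=[{"xyz": [-0.0004, 0.007, 0.037], "dr": [0, 0, 0], "jaw": 40}, {"xyz": [-0.0008, 0.0115, 0.06], "dr": [0, 0, 0], "jaw": 40}, {"xyz": [-0.0008, 0.0133, 0.07], "dr": [0, 0, 0], "jaw": 40}, {"xyz": [-0.0008, 0.0133, 0.07], "dr": [0, 0, 0], "jaw": 40}, {"xyz": [-0.0008, 0.0133, 0.07], "dr": [0, 0, 0], "jaw": 40}, {"xyz": [-0.0008, 0.0133, 0.07], "dr": [0, 0, 0], "jaw": 40}])

```text
clock: 29.28
tool_pos: [0.6025, -0.0981, 0.0404]
tool_rot: [-2.943, -0.0, -1.484]
contact_force: [0.2, -0.3, 0.2]
gripper_width: 0.52
```

```bash
python3 - <<'E'
from shot import *
T,S=board_shot(16)
st(); p,R=cur(); print(p-place(0,up=.006)[0], (R.inv()*place(0)[1]).magnitude()*57.3)
chain(place(0))
E
```

```text
t 29.38 pos [ 0.6027 -0.098   0.0407] rot deg [-1.686e+02 -3.000e-02 -8.500e+01] F [-0.1 -0.7 -0.2] w 43.7 q6 [-0.32  0.57  1.83  0.15  0.57  1.05]
[0.00138655 0.00046189 0.00152387] 0.10985159053728571
xyz [0.0004, 0.0038, 0.0095] dr [-0.0006, -0.0002, 0.0] rows>= 1
```

View pics/bs16.png

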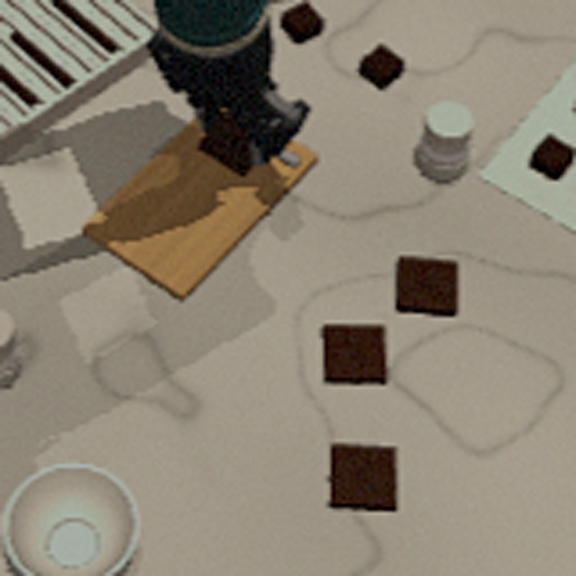

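>>> play_rows(motion=[{"xyz": [0.0002, 0.0019, 0.005], "dr": [0, 0, 0], "jaw": 40}, {"xyz": [0.0004, 0.0035, 0.0085], "dr": [0, 0, 0], "jaw": 40}, {"xyz": [0.0004, 0.0038, 0.0093], "dr": [0, 0, 0], "jaw": 40}, {"xyz": [0.0004, 0.0038, 0.0093], "dr": [0, 0, 0], "jaw": 40}, {"xyz": [0.0004, 0.0038, 0.0093], "dr": [0, 0, 0], "jaw": 40}])

```text
clock: 29.8
tool_pos: [0.6006, -0.0981, 0.0324]
tool_rot: [-2.944, -0.0, -1.483]
contact_force: [-1.0, -0.2, 2.6]
gripper_width: 0.51
```

```bash
python3 - <<'E'
from plan import *
for i in range(3):
    st(); p,R=cur(); print(p-place(0)[0], (R.inv()*place(0)[1]).magnitude()*57.3); cams.read_camera("top")
E
```

```text
t 29.8 pos [ 0.6006 -0.0981  0.0324] rot deg [-168.67   -0.    -84.99] F [-1.  -0.2  2.6] w 43.3 q6 [-0.32  0.58  1.84  0.15  0.55  1.04]
[-0.00067017  0.00035817 -0.0007456 ] 0.027742208386337466
t 29.85 pos [ 0.6006 -0.0981  0.0324] rot deg [-168.68   -0.    -84.99] F [-0.9  0.8  4.9] w 43.6 q6 [-0.32  0.58  1.84  0.15  0.55  1.04]
[-0.00070259  0.00035931 -0.00076991] 0.02356926843109149
t 29.9 pos [ 0.6006 -0.0981  0.0324] rot deg [-168.68   -0.    -84.99] F [-0.7 -0.   4.8] w 43.7 q6 [-0.32  0.58  1.84  0.15  0.55  1.04]
[-0.00068077  0.00034911 -0.00078493] 0.024009713797329316
```

>>> play_rows(motion=[{"xyz": [0, 0, -0.0003], "dr": [0, 0, 0], "jaw": 55}, {"xyz": [0, 0, -0.0003], "dr": [0, 0, 0], "jaw": 60}, {"xyz": [0, 0, -0.0003], "dr": [0, 0, 0], "jaw": 68}, {"xyz": [0, 0, -0.0003], "dr": [0, 0, 0], "jaw": 72}, {"xyz": [0, 0, -0.0003], "dr": [0, 0, 0], "jaw": 72}, {"xyz": [0, 0, -0.0003], "dr": [0, 0, 0], "jaw": 72}])

```text
clock: 30.45
tool_pos: [0.6002, -0.098, 0.0322]
tool_rot: [-2.945, 0.0, -1.483]
contact_force: [-0.4, -0.1, 1.0]
gripper_width: 0.72
```

>>> play_rows(motion=[{"xyz": [0, 0, -0.01], "dr": [0, 0, 0], "jaw": 72}, {"xyz": [0, 0, -0.03], "dr": [0, 0, 0], "jaw": 72}, {"xyz": [0, 0, -0.07], "dr": [0, 0, 0], "jaw": 72}, {"xyz": [0, 0, -0.1], "dr": [0, 0, 0], "jaw": 72}, {"xyz": [0, 0, -0.1], "dr": [0, 0, 0], "jaw": 72}])

```text
clock: 30.87
tool_pos: [0.5876, -0.1001, 0.1105]
tool_rot: [-2.939, -0.003, -1.484]
contact_force: [0.6, -0.1, 0.5]
gripper_width: 0.725
```

```bash
python3 - <<'E'
from shot import *
T,S=board_shot(17)
st()
for n,c in(("top",T),("side",S)):
    for b in tiles(c):print(n,b)
# tile C next
p,R=cur()
E
```

```text
t 30.97 pos [ 0.5864 -0.0996  0.1073] rot deg [-1.6856e+02 -5.0000e-02 -8.5000e+01] F [ 0.3 -0.7 -0. ] w 61.2 q6 [-0.33  0.44  1.82  0.13  0.69  1.06]
top (0.6138, -0.2778, 43.2, 44.1, 37.1)
side (0.6097, -0.2812, 48.5, 44.0, 37.8)
side (0.5284, -0.2805, 47.8, 43.7, 42.7)
side (0.4584, -0.3469, 47.4, 44.4, 40.0)
```

View pics/bs17.png

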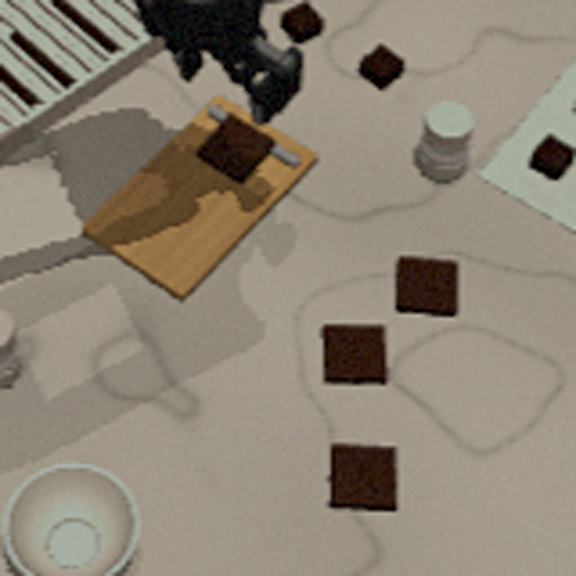

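```bash
python3 - <<'E'
from plan import *
chain(((.4608,-.3443,.09),down(-49.3)))
E
```

```text
xyz [0.3104, 0.196, -0.0158] dr [-0.0614, -0.0201, -0.1976] rows>= 7
```

>>> play_rows(motion=[{"xyz": [0.035, 0.022, -0.02], "dr": [-0.007, -0.002, -0.022], "jaw": 72}, {"xyz": [0.07, 0.044, -0.03], "dr": [-0.014, -0.004, -0.044], "jaw": 72}, {"xyz": [0.105, 0.066, -0.03], "dr": [-0.021, -0.006, -0.066], "jaw": 72}, {"xyz": [0.14, 0.088, -0.03], "dr": [-0.028, -0.008, -0.088], "jaw": 72}, {"xyz": [0.175, 0.11, -0.03], "dr": [-0.035, -0.011, -0.11], "jaw": 72}, {"xyz": [0.21, 0.132, -0.028], "dr": [-0.042, -0.013, -0.132], "jaw": 70}, {"xyz": [0.245, 0.154, -0.025], "dr": [-0.049, -0.016, -0.154], "jaw": 70}, {"xyz": [0.28, 0.176, -0.02], "dr": [-0.056, -0.018, -0.176], "jaw": 70}, {"xyz": [0.3104, 0.196, -0.0158], "dr": [-0.0614, -0.0201, -0.1976], "jaw": 70}, {"xyz": [0.3104, 0.196, -0.0158], "dr": [-0.0614, -0.0201, -0.1976], "jaw": 70}])

```text
clock: 31.8
tool_pos: [0.4582, -0.3475, 0.0865]
tool_rot: [3.138, 0.004, -0.86]
contact_force: [-0.3, -0.8, -0.1]
gripper_width: 0.699
```

>>> play_rows(motion=[{"xyz": [0, 0, 0], "dr": [0, 0, 0], "jaw": 70}, {"xyz": [0, 0, 0], "dr": [0, 0, 0], "jaw": 70}, {"xyz": [0, 0, 0], "dr": [0, 0, 0], "jaw": 70}, {"xyz": [0, 0, 0], "dr": [0, 0, 0], "jaw": 70}])

```text
clock: 32.13
tool_pos: [0.4604, -0.3428, 0.0886]
tool_rot: [3.14, 0.003, -0.86]
contact_force: [-0.0, -0.2, 0.3]
gripper_width: 0.7
```

```bash
python3 - <<'E'
from shot import *
T,S=board_shot(18)
st()
for n,c in(("top",T),("side",S)):
    for b in tiles(c):print(n,b)
    print(n,blobs(c,.45,.66,-.16,-.05,.022,dark,amin=1e-3))
chain(((.4608,-.3443,.018),down(-49.3)))
E
```

```text
t 32.23 pos [ 0.4605 -0.3432  0.0888] rot deg [ 1.7993e+02  1.4000e-01 -4.9250e+01] F [ 0.5 -0.2  0.1] w 59.7 q6 [-0.76  0.51  1.73 -0.    0.91  0.1 ]
top (0.6139, -0.2778, 43.5, 44.5, 36.9)
top (0.5314, -0.2769, 46.1, 45.2, 44.1)
top [(0.6032, -0.096, 44.4, 43.8, 4.2)]
side (0.4592, -0.347, 47.9, 45.8, 39.6)
side [(0.6165, -0.1047, 109.5, 87.0, 90.0)]
xyz [0.0016, 0.0006, 0.0944] dr [0.0004, 0.0008, 0.0003] rows>= 2
```

View pics/bt18.png

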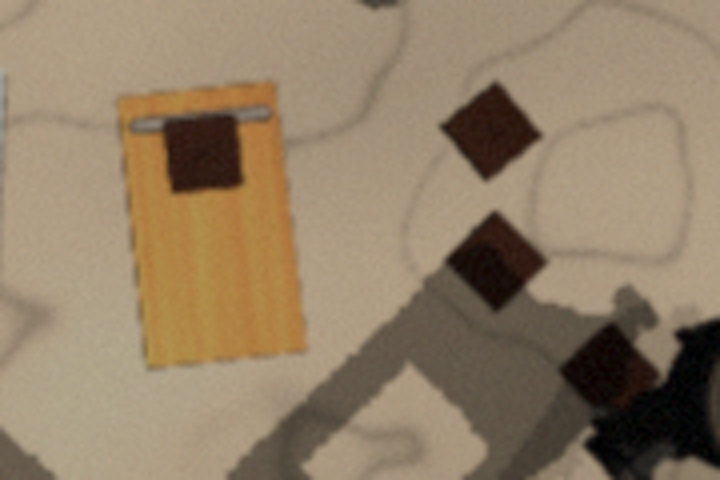

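View pics/bs18.png

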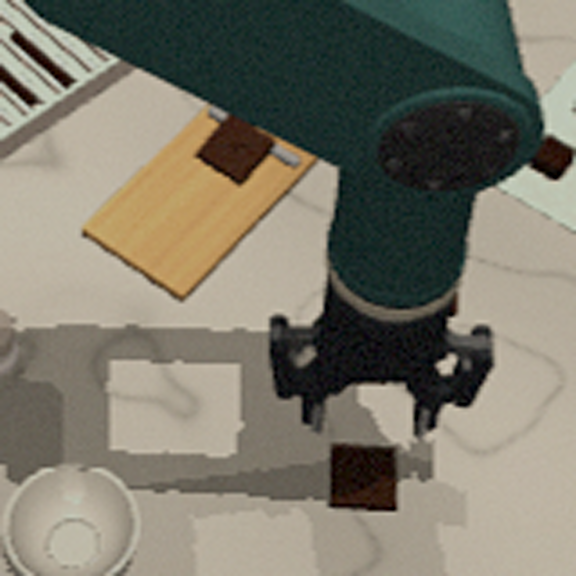

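>>> play_rows(grip_force=30, motion=[{"xyz": [0.0016, 0.0006, 0.04], "dr": [0, 0, 0], "jaw": 70}, {"xyz": [0.0016, 0.0006, 0.07], "dr": [0, 0, 0], "jaw": 70}, {"xyz": [0.0016, 0.0006, 0.086], "dr": [0, 0, 0], "jaw": 70}, {"xyz": [0.0016, 0.0006, 0.093], "dr": [0, 0, 0], "jaw": 70}, {"xyz": [0.0016, 0.0006, 0.093], "dr": [0, 0, 0], "jaw": 70}, {"xyz": [0.0016, 0.0006, 0.093], "dr": [0, 0, 0], "jaw": 70}, {"xyz": [0.0016, 0.0006, 0.093], "dr": [0, 0, 0], "jaw": 70}])

```text
clock: 32.82
tool_pos: [0.4611, -0.3457, 0.0199]
tool_rot: [3.14, 0.001, -0.86]
contact_force: [-0.3, -0.9, 0.3]
gripper_width: 0.701
```

```bash
python3 - <<'E'
from plan import *
st()
chain(((.4608,-.3443,.018),down(-49.3)))
E
```

```text
t 32.82 pos [ 0.4611 -0.3457  0.0199] rot deg [ 1.7993e+02  4.0000e-02 -4.9290e+01] F [-0.3 -0.9  0.3] w 59.6 q6 [-0.76  0.62  1.76 -0.    0.76  0.1 ]
xyz [-0.0017, -0.0009, 0.0026] dr [0.0004, 0.0002, 0.0] rows>= 1
```

>>> play_rows(grip_force=30, motion=[{"xyz": [-0.001, -0.0009, 0.0015], "dr": [0, 0, 0], "jaw": 70}, {"xyz": [-0.001, -0.0009, 0.0022], "dr": [0, 0, 0], "jaw": 70}, {"xyz": [-0.001, -0.0009, 0.0022], "dr": [0, 0, 0], "jaw": 60}, {"xyz": [-0.001, -0.0009, 0.0022], "dr": [0, 0, 0], "jaw": 40}, {"xyz": [-0.001, -0.0009, 0.0022], "dr": [0, 0, 0], "jaw": 40}, {"xyz": [-0.001, -0.0009, 0.0022], "dr": [0, 0, 0], "jaw": 40}, {"xyz": [-0.001, -0.0009, 0.0022], "dr": [0, 0, 0], "jaw": 40}, {"xyz": [-0.001, -0.0009, 0.0022], "dr": [0, 0, 0], "jaw": 40}])

```text
clock: 33.48
tool_pos: [0.4606, -0.3443, 0.0179]
tool_rot: [3.14, 0.002, -0.861]
contact_force: [-1.1, 0.8, 5.3]
gripper_width: 0.519
```

```bash
python3 - <<'E'
from plan import *
s=st()
p,R=cur()
d=R.inv().apply(np.array([.4608,-.3443,0])-p); print("tile off tool y",d)
up=np.array(p)+[0,0,.09]
chain((up,R),place(1,up=.06,zt=p[2],yt=-.0008,xt=d[1]))
E
```

```text
t 33.48 pos [ 0.4606 -0.3443  0.0179] rot deg [ 1.7992e+02  1.1000e-01 -4.9300e+01] F [-1.1  0.8  5.3] w 44.1 q6 [-0.76  0.62  1.76 -0.    0.76  0.1 ]
tile off tool y [ 0.00014477 -0.00021447  0.01787859]
xyz [-0.0002, 0.0002, -0.12] dr [0.0, 0.0, 0.0] rows>= 3
xyz [-0.1469, -0.3255, 0.0172] dr [0.1022, 0.0331, 0.1964] rows>= 7
```

>>> play_rows(motion=[{"xyz": [0, 0, -0.02], "dr": [0, 0, 0], "jaw": 40}, {"xyz": [0, 0, -0.06], "dr": [0, 0, 0], "jaw": 40}, {"xyz": [0, 0, -0.1], "dr": [0, 0, 0], "jaw": 40}, {"xyz": [0, 0, -0.12], "dr": [0, 0, 0], "jaw": 40}, {"xyz": [0, 0, -0.12], "dr": [0, 0, 0], "jaw": 40}])

```text
clock: 33.9
tool_pos: [0.4626, -0.3461, 0.111]
tool_rot: [3.141, -0.004, -0.86]
contact_force: [1.0, -0.3, 0.2]
gripper_width: 0.516
```

>>> play_rows(motion=[{"xyz": [-0.0147, -0.0326, 0.002], "dr": [0.0102, 0.0033, 0.0196], "jaw": 40}, {"xyz": [-0.0294, -0.0651, 0.003], "dr": [0.0204, 0.0066, 0.0393], "jaw": 40}, {"xyz": [-0.0441, -0.0977, 0.005], "dr": [0.0307, 0.0099, 0.0589], "jaw": 40}, {"xyz": [-0.0588, -0.1302, 0.007], "dr": [0.0409, 0.0132, 0.0786], "jaw": 40}, {"xyz": [-0.0735, -0.1628, 0.009], "dr": [0.0511, 0.0165, 0.0982], "jaw": 40}, {"xyz": [-0.0881, -0.1953, 0.01], "dr": [0.0613, 0.0199, 0.1178], "jaw": 40}, {"xyz": [-0.1028, -0.2279, 0.012], "dr": [0.0715, 0.0232, 0.1375], "jaw": 40}, {"xyz": [-0.1175, -0.2604, 0.014], "dr": [0.0818, 0.0265, 0.1571], "jaw": 40}, {"xyz": [-0.1322, -0.293, 0.016], "dr": [0.092, 0.0298, 0.1768], "jaw": 40}, {"xyz": [-0.1469, -0.3255, 0.0172], "dr": [0.1022, 0.0331, 0.1964], "jaw": 40}])

```text
clock: 34.73
tool_pos: [0.5735, -0.1004, 0.0933]
tool_rot: [-2.812, 0.002, -1.487]
contact_force: [0.4, 0.1, -0.4]
gripper_width: 0.515
```

>>> play_rows(motion=[{"xyz": [0, 0, 0], "dr": [0, 0, 0], "jaw": 40}, {"xyz": [0, 0, 0], "dr": [0, 0, 0], "jaw": 40}, {"xyz": [0, 0, 0], "dr": [0, 0, 0], "jaw": 40}, {"xyz": [0, 0, 0], "dr": [0, 0, 0], "jaw": 40}])

```text
clock: 35.07
tool_pos: [0.5739, -0.1025, 0.0942]
tool_rot: [-2.812, 0.0, -1.483]
contact_force: [0.4, -0.8, -0.1]
gripper_width: 0.516
```

```bash
python3 - <<'E'
from shot import *
st(); a=dict(zt=.0179,yt=-.0008,xt=-.0002)
p,R=cur(); print(p-place(1,up=.06,**a)[0], (R.inv()*place(1)[1]).magnitude()*57.3)
chain(place(1,up=.006,**a),place(1,**a))
E
```

```text
t 35.07 pos [ 0.5739 -0.1025  0.0942] rot deg [-161.13    0.    -84.99] F [ 0.4 -0.8 -0.1] w 43.8 q6 [-0.39  0.43  1.96  0.33  0.48  0.83]
[ 0.00013302 -0.00083231 -0.00070005] 0.03313330712682005
xyz [-0.0011, 0.0231, 0.0672] dr [0.0002, 0.0, 0.0] rows>= 2
xyz [0.0, 0.0026, 0.0076] dr [0.0, 0.0, 0.0] rows>= 1
```

>>> play_rows(motion=[{"xyz": [-0.0005, 0.013, 0.038], "dr": [0, 0, 0], "jaw": 40}, {"xyz": [-0.0011, 0.02, 0.058], "dr": [0, 0, 0], "jaw": 40}, {"xyz": [-0.0011, 0.0231, 0.0672], "dr": [0, 0, 0], "jaw": 40}, {"xyz": [-0.0011, 0.0231, 0.0672], "dr": [0, 0, 0], "jaw": 40}, {"xyz": [-0.0011, 0.0231, 0.0672], "dr": [0, 0, 0], "jaw": 40}, {"xyz": [-0.0011, 0.0231, 0.0672], "dr": [0, 0, 0], "jaw": 40}, {"xyz": [-0.0011, 0.0231, 0.0672], "dr": [0, 0, 0], "jaw": 40}, {"xyz": [-0.0011, 0.0231, 0.0672], "dr": [0, 0, 0], "jaw": 40}])

```text
clock: 35.73
tool_pos: [0.5744, -0.101, 0.042]
tool_rot: [-2.81, -0.0, -1.483]
contact_force: [-1.0, -0.1, 0.1]
gripper_width: 0.517
```

```bash
python3 - <<'E'
from shot import *
st(); a=dict(zt=.0179,yt=-.0008,xt=-.0002)
p,R=cur(); print(p-place(1,up=.006,**a)[0], (R.inv()*place(1)[1]).magnitude()*57.3)
chain(place(1,**a))
board_shot(19)
E
```

```text
t 35.73 pos [ 0.5744 -0.101   0.042 ] rot deg [-1.6103e+02 -2.0000e-02 -8.4990e+01] F [-1.  -0.1  0.1] w 43.9 q6 [-0.38  0.53  1.99  0.44  0.35  0.71]
[0.00056817 0.00063751 0.0011322 ] 0.07605867799436111
xyz [0.0008, 0.0039, 0.0087] dr [-0.0004, -0.0001, 0.0001] rows>= 1
```

View pics/bs19.png

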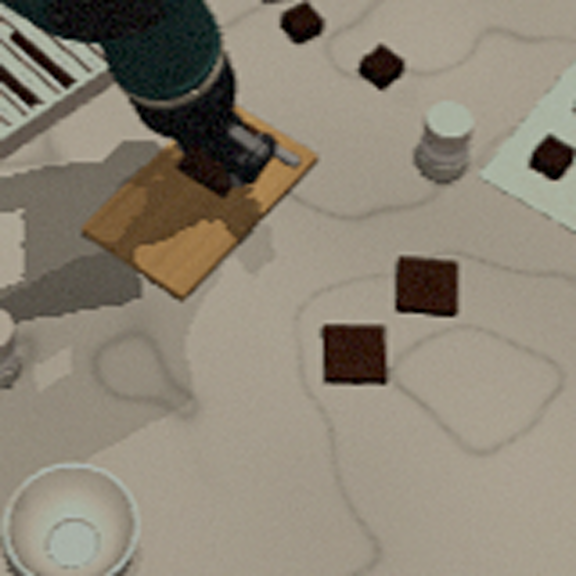

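>>> play_rows(motion=[{"xyz": [0.0004, 0.0019, 0.0045], "dr": [0, 0, 0], "jaw": 40}, {"xyz": [0.0006, 0.0033, 0.0075], "dr": [0, 0, 0], "jaw": 40}, {"xyz": [0.0006, 0.0037, 0.0083], "dr": [0, 0, 0], "jaw": 40}, {"xyz": [0.0006, 0.0037, 0.0083], "dr": [0, 0, 0], "jaw": 40}, {"xyz": [0.0006, 0.0037, 0.0083], "dr": [0, 0, 0], "jaw": 40}, {"xyz": [0.0006, 0.0037, 0.0083], "dr": [0, 0, 0], "jaw": 40}])

```text
clock: 36.33
tool_pos: [0.5732, -0.1011, 0.0343]
tool_rot: [-2.812, 0.001, -1.483]
contact_force: [-1.3, 0.8, 4.2]
gripper_width: 0.517
```

```bash
python3 - <<'E'
from plan import *
st(); a=dict(zt=.0179,yt=-.0008,xt=-.0002)
p,R=cur(); print(p-place(1,**a)[0], (R.inv()*place(1)[1]).magnitude()*57.3)
E
```

```text
t 36.33 pos [ 0.5732 -0.1011  0.0343] rot deg [-1.6111e+02  3.0000e-02 -8.4990e+01] F [-1.3  0.8  4.2] w 43.9 q6 [-0.38  0.54  2.    0.46  0.34  0.68]
[-0.00064922  0.0005253  -0.00059102] 0.03472984509744848
```

Contact is light (4 N) at the expected height, so I'll release and back off along the tool axis.

>>> play_rows(motion=[{"xyz": [0, 0, -0.0003], "dr": [0, 0, 0], "jaw": 55}, {"xyz": [0, 0, -0.0003], "dr": [0, 0, 0], "jaw": 60}, {"xyz": [0, 0, -0.0003], "dr": [0, 0, 0], "jaw": 68}, {"xyz": [0, 0, -0.0003], "dr": [0, 0, 0], "jaw": 72}, {"xyz": [0, 0, -0.0003], "dr": [0, 0, 0], "jaw": 72}, {"xyz": [0, 0, -0.0003], "dr": [0, 0, 0], "jaw": 72}])

```text
clock: 36.83
tool_pos: [0.573, -0.1011, 0.0343]
tool_rot: [-2.812, 0.001, -1.483]
contact_force: [-0.5, -0.8, -0.3]
gripper_width: 0.724
```

>>> play_rows(motion=[{"xyz": [0, 0, -0.01], "dr": [0, 0, 0], "jaw": 72}, {"xyz": [0, 0, -0.03], "dr": [0, 0, 0], "jaw": 72}, {"xyz": [0, 0, -0.065], "dr": [0, 0, 0], "jaw": 72}, {"xyz": [0, 0, -0.1], "dr": [0, 0, 0], "jaw": 72}, {"xyz": [0, 0, -0.1], "dr": [0, 0, 0], "jaw": 72}])

```text
clock: 37.25
tool_pos: [0.5494, -0.104, 0.1094]
tool_rot: [-2.808, -0.002, -1.484]
contact_force: [-0.1, 0.0, 0.8]
gripper_width: 0.72
```

```bash
python3 - <<'E'
from shot import *
T,S=board_shot(20)
st()
for n,c in(("top",T),("side",S)):
    for b in tiles(c):print(n,b)
phi=Ro.from_euler("x",-10,degrees=True)
R=down(-47.3)*phi
print(R.as_matrix().round(3))
# tile B est
t=np.array([.5312,-.2777,0.0])
tz=R.apply([0,0,1]);
P=t+[0,0,.009]-.0087*tz   # placeholder
print(tz)
chain(((*(t[:2]-.09*tz[:2]/abs(tz[2])*1.0),.09),R))
E
```

```text
t 37.35 pos [ 0.5493 -0.1037  0.1068] rot deg [-1.6098e+02 -5.0000e-02 -8.5000e+01] F [-0.7  0.  -0.3] w 61.4 q6 [-0.41  0.38  2.    0.34  0.49  0.8 ]
top (0.6138, -0.2778, 43.4, 44.5, 37.4)
top (0.5328, -0.2767, 44.0, 43.8, 42.8)
side (0.6097, -0.2812, 48.5, 43.9, 37.9)
side (0.5284, -0.2805, 47.8, 43.7, 42.6)
[[ 0.678 -0.724 -0.128]
 [-0.735 -0.668 -0.118]
 [-0.     0.174 -0.985]]
[-0.12761658 -0.11776119 -0.98480775]
xyz [0.216, 0.0334, 0.0124] dr [-0.1552, -0.0169, -0.211] rows>= 7
```

View pics/bs20.png

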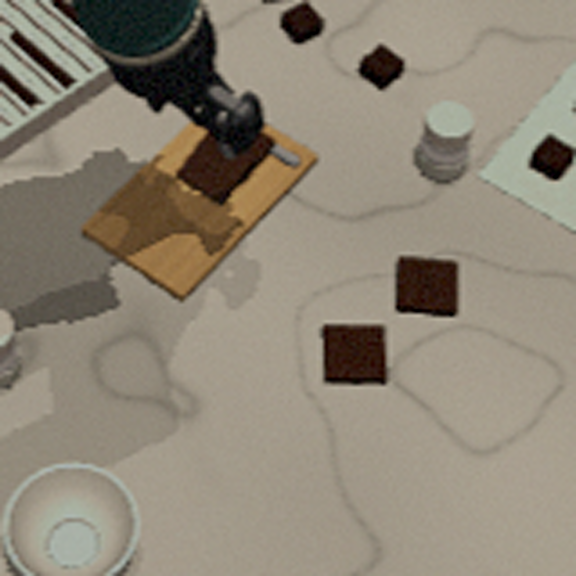

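```bash
cat >> plan.py <<'E'
def pickpose(t,yaw,phi=10,z=.0195):
    R=down(yaw)*Ro.from_euler("x",-phi,degrees=True); tz=R.apply([0,0,1])
    s=(z-.004)/abs(tz[2]); return np.array([t[0],t[1],.004])-s*tz,R
def place2(k,rel,Rrel,h=.0007,up=0.,yt=-.0008):
    th=np.radians(TH[k]); R0=np.array([[0,-1,0],[-1,0,0],[0,0,-1]]).T
    Rt=Ro.from_euler("z",BTH)*Ro.from_euler("y",-th)*Ro.from_matrix(R0)*Rrel
    c=np.array([EDGE[k]/1000+.0225*np.cos(th),yt,.010+.0225*np.sin(th)+h+up])
    w=Ro.from_euler("z",BTH).apply(c)+[BX,BY,0]
    return w-Rt.apply(rel),Rt
E
python3 - <<'E'
from plan import *
t=(.5312,-.2777);q,R=pickpose(t,-47.3); tz=R.apply([0,0,1])
print(q); chain((q-.07*tz,R),(q,R))
E
```

```text
[ 0.53320857 -0.27584654  0.0195    ]
xyz [0.2168, 0.035, 0.014] dr [-0.1552, -0.0169, -0.211] rows>= 7
xyz [-0.0, 0.0, 0.0933] dr [0.0, 0.0, 0.0] rows>= 2
```

>>> play_rows(motion=[{"xyz": [0.03, 0.005, -0.01], "dr": [-0.0194, -0.0021, -0.0264], "jaw": 72}, {"xyz": [0.06, 0.01, -0.01], "dr": [-0.0388, -0.0042, -0.0528], "jaw": 72}, {"xyz": [0.09, 0.015, -0.006], "dr": [-0.0582, -0.0063, -0.0791], "jaw": 72}, {"xyz": [0.12, 0.02, -0.002], "dr": [-0.0776, -0.0085, -0.1055], "jaw": 72}, {"xyz": [0.15, 0.025, 0.002], "dr": [-0.097, -0.0106, -0.1319], "jaw": 72}, {"xyz": [0.18, 0.03, 0.006], "dr": [-0.1164, -0.0127, -0.1583], "jaw": 70}, {"xyz": [0.2, 0.033, 0.01], "dr": [-0.1358, -0.0148, -0.1846], "jaw": 70}, {"xyz": [0.2168, 0.035, 0.014], "dr": [-0.1552, -0.0169, -0.211], "jaw": 70}, {"xyz": [0.2168, 0.035, 0.014], "dr": [-0.1552, -0.0169, -0.211], "jaw": 70}, {"xyz": [0.2168, 0.035, 0.014], "dr": [-0.1552, -0.0169, -0.211], "jaw": 70}])

```text
clock: 38.18
tool_pos: [0.5417, -0.2663, 0.0851]
tool_rot: [2.967, 0.005, -0.827]
contact_force: [0.2, 0.5, -0.1]
gripper_width: 0.702
```

>>> play_rows(motion=[{"xyz": [0, 0, 0], "dr": [0, 0, 0], "jaw": 70}, {"xyz": [0, 0, 0], "dr": [0, 0, 0], "jaw": 70}, {"xyz": [0, 0, 0], "dr": [0, 0, 0], "jaw": 70}, {"xyz": [0, 0, 0], "dr": [0, 0, 0], "jaw": 70}])

```text
clock: 38.52
tool_pos: [0.5413, -0.2668, 0.0872]
tool_rot: [2.967, 0.002, -0.826]
contact_force: [-0.3, -0.2, -0.8]
gripper_width: 0.7
```

```bash
python3 - <<'E'
from shot import *
T,S=board_shot(21)
st()
for n,c in(("top",T),("side",S)):
    for b in tiles(c):print(n,b)
q,R=pickpose((.5312,-.2777),-47.3); tz=R.apply([0,0,1])
chain((q-.006*tz,R),(q,R))
E
```

```text
t 38.62 pos [ 0.5415 -0.267   0.0872] rot deg [ 1.6997e+02  1.3000e-01 -4.7310e+01] F [-0.2 -0.1  0. ] w 59.6 q6 [-0.48  0.58  1.6  -0.19  1.03  0.45]
side (0.5298, -0.2803, 49.6, 46.6, 42.8)
xyz [0.0013, 0.0001, 0.0837] dr [0.0002, 0.0007, 0.0001] rows>= 2
xyz [0.0, -0.0, 0.008] dr [0.0, 0.0, 0.0] rows>= 1
```

View pics/bt21.png

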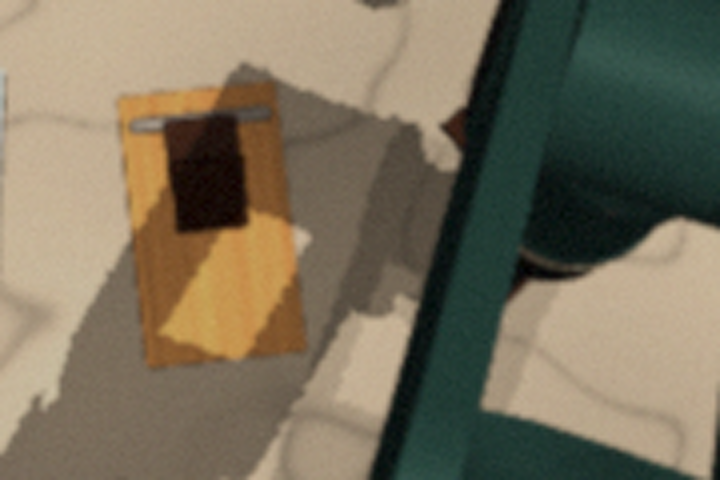

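View pics/bs21.png

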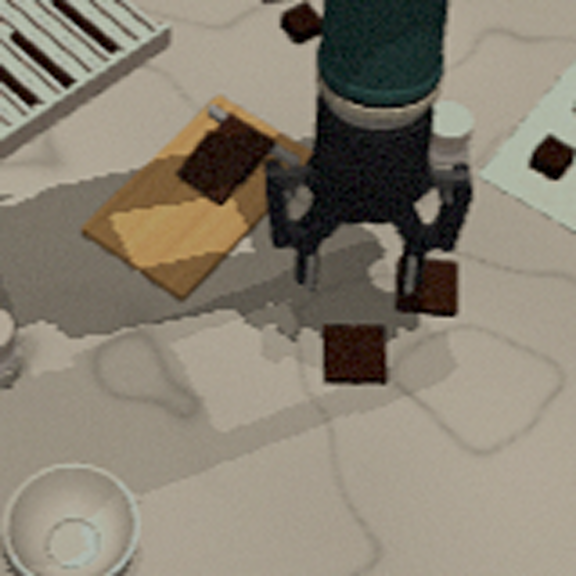

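>>> play_rows(motion=[{"xyz": [0.0007, 0, 0.04], "dr": [0, 0, 0], "jaw": 70}, {"xyz": [0.0013, 0, 0.07], "dr": [0, 0, 0], "jaw": 70}, {"xyz": [0.0013, 0, 0.082], "dr": [0, 0, 0], "jaw": 70}, {"xyz": [0.0013, 0, 0.086], "dr": [0, 0, 0], "jaw": 70}, {"xyz": [0.0013, 0, 0.086], "dr": [0, 0, 0], "jaw": 70}, {"xyz": [0.0013, 0, 0.086], "dr": [0, 0, 0], "jaw": 70}, {"xyz": [0.0013, 0, 0.086], "dr": [0, 0, 0], "jaw": 70}])

```text
clock: 39.2
tool_pos: [0.535, -0.2758, 0.0245]
tool_rot: [2.967, 0.0, -0.825]
contact_force: [-0.6, -0.3, 0.6]
gripper_width: 0.7
```

```bash
python3 - <<'E'
from plan import *
st()
q,R=pickpose((.5312,-.2777),-47.3)
chain((q,R))
E
```

```text
t 39.2 pos [ 0.535  -0.2758  0.0245] rot deg [ 1.6999e+02  3.0000e-02 -4.7270e+01] F [-0.6 -0.3  0.6] w 59.5 q6 [-0.49  0.66  1.64 -0.21  0.9   0.47]
xyz [-0.0016, 0.0007, 0.0069] dr [0.0001, 0.0001, 0.0002] rows>= 1
```

>>> play_rows(motion=[{"xyz": [-0.001, 0.0004, 0.003], "dr": [0, 0, 0], "jaw": 70}, {"xyz": [-0.0012, 0.0006, 0.0055], "dr": [0, 0, 0], "jaw": 70}, {"xyz": [-0.0012, 0.0006, 0.0064], "dr": [0, 0, 0], "jaw": 70}, {"xyz": [-0.0012, 0.0006, 0.0064], "dr": [0, 0, 0], "jaw": 60}, {"xyz": [-0.0012, 0.0006, 0.0064], "dr": [0, 0, 0], "jaw": 40}, {"xyz": [-0.0012, 0.0006, 0.0064], "dr": [0, 0, 0], "jaw": 40}, {"xyz": [-0.0012, 0.0006, 0.0064], "dr": [0, 0, 0], "jaw": 40}, {"xyz": [-0.0012, 0.0006, 0.0064], "dr": [0, 0, 0], "jaw": 40}, {"xyz": [-0.0012, 0.0006, 0.0064], "dr": [0, 0, 0], "jaw": 40}, {"xyz": [-0.0012, 0.0006, 0.0064], "dr": [0, 0, 0], "jaw": 40}])

```text
clock: 40.03
tool_pos: [0.5326, -0.2756, 0.0189]
tool_rot: [2.966, 0.002, -0.825]
contact_force: [-0.1, 0.3, 6.0]
gripper_width: 0.516
```

```bash
python3 - <<'E'
from plan import *
import json
st()
p,R=cur()
rel=R.inv().apply(np.array([.5312,-.2777,0])-p); print(rel); rel[0]=0
Rrel=down(-47.3).inv()*R; print(Rrel.as_rotvec(degrees=True))
json.dump([rel.tolist(),Rrel.as_quat().tolist()],open("rel.json","w"))
up=np.array(p)+[0,0,.08]
chain((up,R),place2(2,rel,Rrel,up=.06),place2(2,rel,Rrel)); print(place2(2,rel,Rrel)[0])
E
```

```text
t 40.03 pos [ 0.5326 -0.2756  0.0189] rot deg [ 1.6995e+02  1.3000e-01 -4.7280e+01] F [-0.1  0.3  6. ] w 43.8 q6 [-0.5   0.67  1.65 -0.21  0.89  0.47]
[ 0.0006396  -0.00095363  0.0190605 ]
[-10.05307106  -0.13169039  -0.02997177]
xyz [-0.0002, 0.0186, -0.105] dr [0.0, 0.0, 0.0] rows>= 2
xyz [-0.1514, -0.1719, -0.0271] dr [0.1027, -0.0018, 0.2102] rows>= 6
xyz [0.0002, 0.0126, 0.079] dr [0.0, 0.0, 0.0] rows>= 2
[ 0.55142329 -0.10366575  0.03673579]
```

>>> play_rows(motion=[{"xyz": [0, 0.004, -0.02], "dr": [0, 0, 0], "jaw": 40}, {"xyz": [0, 0.01, -0.06], "dr": [0, 0, 0], "jaw": 40}, {"xyz": [0, 0.0186, -0.105], "dr": [0, 0, 0], "jaw": 40}, {"xyz": [0, 0.0186, -0.105], "dr": [0, 0, 0], "jaw": 40}, {"xyz": [0, 0.0186, -0.105], "dr": [0, 0, 0], "jaw": 40}])

```text
clock: 40.45
tool_pos: [0.534, -0.2766, 0.1005]
tool_rot: [2.968, -0.002, -0.825]
contact_force: [-0.1, 0.5, -0.7]
gripper_width: 0.519
```

>>> play_rows(motion=[{"xyz": [-0.0189, -0.0215, -0.0034], "dr": [0.0128, 0, 0.0263], "jaw": 40}, {"xyz": [-0.0379, -0.043, -0.0068], "dr": [0.0257, 0, 0.0526], "jaw": 40}, {"xyz": [-0.0568, -0.0645, -0.0102], "dr": [0.0385, -0.0007, 0.0788], "jaw": 40}, {"xyz": [-0.0757, -0.086, -0.0136], "dr": [0.0514, -0.0009, 0.1051], "jaw": 40}, {"xyz": [-0.0946, -0.1074, -0.0169], "dr": [0.0642, -0.0011, 0.1314], "jaw": 40}, {"xyz": [-0.1136, -0.1289, -0.0203], "dr": [0.077, -0.0013, 0.1577], "jaw": 40}, {"xyz": [-0.1325, -0.1504, -0.0237], "dr": [0.09, -0.0016, 0.1839], "jaw": 40}, {"xyz": [-0.1514, -0.1719, -0.0271], "dr": [0.1027, -0.0018, 0.2102], "jaw": 40}, {"xyz": [-0.1514, -0.1719, -0.0271], "dr": [0.1027, -0.0018, 0.2102], "jaw": 40}, {"xyz": [-0.1514, -0.1719, -0.0271], "dr": [0.1027, -0.0018, 0.2102], "jaw": 40}])

```text
clock: 41.28
tool_pos: [0.5495, -0.1026, 0.095]
tool_rot: [-2.988, 0.003, -1.48]
contact_force: [-0.1, -0.5, -0.1]
gripper_width: 0.518
```

>>> play_rows(motion=[{"xyz": [0, 0, 0], "dr": [0, 0, 0], "jaw": 40}, {"xyz": [0, 0, 0], "dr": [0, 0, 0], "jaw": 40}, {"xyz": [0, 0, 0], "dr": [0, 0, 0], "jaw": 40}])

```text
clock: 41.53
tool_pos: [0.5519, -0.1047, 0.0963]
tool_rot: [-2.984, 0.002, -1.483]
contact_force: [1.2, 0.4, -1.0]
gripper_width: 0.516
```

```bash
cat >> plan.py <<'E'
import json
def lrel():
    a,b=json.load(open("rel.json")); return np.array(a),Ro.from_quat(b)
E
python3 - <<'E'
from shot import *
T,S=board_shot(22)
st(); r=lrel(); k=2
p,R=cur(); q=place2(k,*r,up=.06); print(p-q[0], (R.inv()*q[1]).magnitude()*57.3)
chain(place2(k,*r,up=.006),place2(k,*r))
E
```

```text
t 41.63 pos [ 0.5518 -0.1046  0.0964] rot deg [-1.7097e+02  1.1000e-01 -8.4970e+01] F [ 0.5  0.6 -0.7] w 43.6 q6 [-0.35  0.44  1.87  0.11  0.69  1.05]
[ 0.00036983 -0.00089052 -0.00034782] 0.031565473160535706
xyz [-0.0011, 0.0116, 0.0706] dr [0.0001, -0.0001, -0.0002] rows>= 2
xyz [0.0, 0.0013, 0.0079] dr [0.0, 0.0, 0.0] rows>= 1
```

View pics/bs22.png

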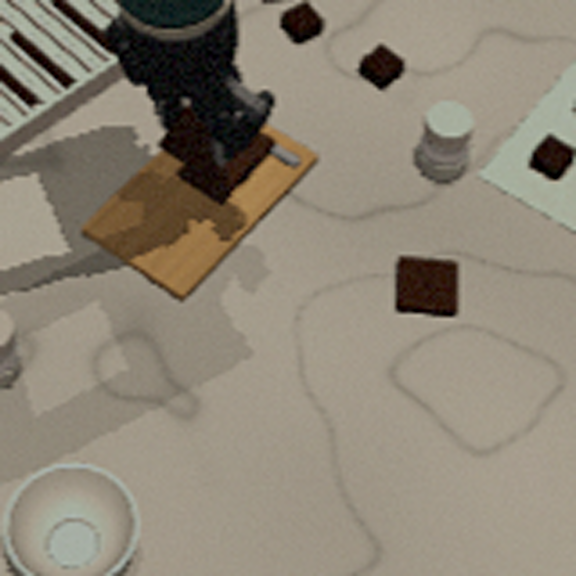

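>>> play_rows(motion=[{"xyz": [-0.0005, 0.006, 0.038], "dr": [0, 0, 0], "jaw": 40}, {"xyz": [-0.0011, 0.01, 0.06], "dr": [0, 0, 0], "jaw": 40}, {"xyz": [-0.0011, 0.0116, 0.0706], "dr": [0, 0, 0], "jaw": 40}, {"xyz": [-0.0011, 0.0116, 0.0706], "dr": [0, 0, 0], "jaw": 40}, {"xyz": [-0.0011, 0.0116, 0.0706], "dr": [0, 0, 0], "jaw": 40}, {"xyz": [-0.0011, 0.0116, 0.0706], "dr": [0, 0, 0], "jaw": 40}, {"xyz": [-0.0011, 0.0116, 0.0706], "dr": [0, 0, 0], "jaw": 40}, {"xyz": [-0.0011, 0.0116, 0.0706], "dr": [0, 0, 0], "jaw": 40}])

```text
clock: 42.3
tool_pos: [0.5518, -0.1032, 0.0438]
tool_rot: [-2.982, 0.002, -1.483]
contact_force: [0.4, 0.3, -0.5]
gripper_width: 0.514
```

```bash
python3 - <<'E'
from shot import *
st(); r=lrel(); k=2
p,R=cur(); q=place2(k,*r,up=.006); print(p-q[0], (R.inv()*q[1]).magnitude()*57.3)
chain(place2(k,*r))
E
```

```text
t 42.3 pos [ 0.5518 -0.1032  0.0438] rot deg [-1.7087e+02  9.0000e-02 -8.4950e+01] F [ 0.4  0.3 -0.5] w 43.7 q6 [-0.35  0.52  1.91  0.13  0.57  1.03]
[0.00036931 0.0005101  0.00105676] 0.08633471485648109
xyz [0.0006, 0.002, 0.0092] dr [-0.0004, -0.0002, -0.0] rows>= 1
```

>>> play_rows(motion=[{"xyz": [0.0003, 0.001, 0.0045], "dr": [0, 0, 0], "jaw": 40}, {"xyz": [0.0006, 0.0018, 0.0078], "dr": [0, 0, 0], "jaw": 40}, {"xyz": [0.0006, 0.002, 0.0088], "dr": [0, 0, 0], "jaw": 40}, {"xyz": [0.0006, 0.002, 0.0088], "dr": [0, 0, 0], "jaw": 40}, {"xyz": [0.0006, 0.002, 0.0088], "dr": [0, 0, 0], "jaw": 40}, {"xyz": [0.0006, 0.002, 0.0088], "dr": [0, 0, 0], "jaw": 40}])

```text
clock: 42.8
tool_pos: [0.5506, -0.1034, 0.0361]
tool_rot: [-2.984, 0.002, -1.483]
contact_force: [-0.4, -1.0, 2.5]
gripper_width: 0.518
```

```bash
python3 - <<'E'
from shot import *
st(); r=lrel(); k=2
p,R=cur(); q=place2(k,*r); print(p-q[0], (R.inv()*q[1]).magnitude()*57.3)
E
```

```text
t 42.8 pos [ 0.5506 -0.1034  0.0361] rot deg [-1.7097e+02  1.3000e-01 -8.4950e+01] F [-0.4 -1.   2.5] w 44.1 q6 [-0.35  0.54  1.91  0.13  0.55  1.02]
[-0.00083912  0.00031509 -0.00063596] 0.024496313103428532
```

>>> play_rows(motion=[{"xyz": [0, 0, -0.0003], "dr": [0, 0, 0], "jaw": 55}, {"xyz": [0, 0, -0.0003], "dr": [0, 0, 0], "jaw": 60}, {"xyz": [0, 0, -0.0003], "dr": [0, 0, 0], "jaw": 68}, {"xyz": [0, 0, -0.0003], "dr": [0, 0, 0], "jaw": 72}, {"xyz": [0, 0, -0.0003], "dr": [0, 0, 0], "jaw": 72}, {"xyz": [0, 0, -0.0003], "dr": [0, 0, 0], "jaw": 72}])

```text
clock: 43.3
tool_pos: [0.5506, -0.1033, 0.0362]
tool_rot: [-2.984, 0.002, -1.483]
contact_force: [0.3, 0.4, -0.2]
gripper_width: 0.723
```

>>> play_rows(motion=[{"xyz": [0, 0, -0.01], "dr": [0, 0, 0], "jaw": 72}, {"xyz": [0, 0, -0.03], "dr": [0, 0, 0], "jaw": 72}, {"xyz": [0, 0, -0.065], "dr": [0, 0, 0], "jaw": 72}, {"xyz": [0, 0, -0.1], "dr": [0, 0, 0], "jaw": 72}, {"xyz": [0, 0, -0.1], "dr": [0, 0, 0], "jaw": 72}])

```text
clock: 43.72
tool_pos: [0.5409, -0.1054, 0.1149]
tool_rot: [-2.978, -0.001, -1.483]
contact_force: [0.7, -0.6, 0.3]
gripper_width: 0.72
```

```bash
python3 - <<'E'
from shot import *
T,S=board_shot(23)
st()
for n,c in(("top",T),("side",S)):
    for b in tiles(c):print(n,b)
t=(.6123,-.2788);q,R=pickpose(t,-52.6); tz=R.apply([0,0,1])
print(q); chain((q-.07*tz,R),(q,R))
E
```

```text
t 43.82 pos [ 0.5397 -0.1049  0.1119] rot deg [-1.7081e+02  5.0000e-02 -8.4950e+01] F [0.5 0.1 0.2] w 61.2 q6 [-0.36  0.4   1.89  0.11  0.72  1.04]
top (0.6138, -0.2778, 43.1, 44.5, 36.9)
side (0.6097, -0.2813, 48.4, 44.0, 38.1)
[ 0.61447119 -0.27714     0.0195    ]
xyz [0.2288, -0.0867, 0.0455] dr [-0.1039, 0.0015, -0.1806] rows>= 6
xyz [-0.0, 0.0, 0.0933] dr [0.0, 0.0, 0.0] rows>= 2
```

View pics/bs23.png

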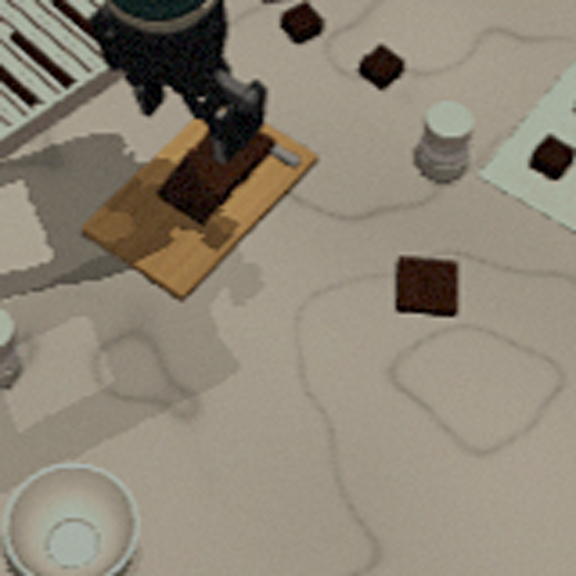

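>>> play_rows(motion=[{"xyz": [0.0286, -0.0108, -0.005], "dr": [-0.013, 0, -0.0226], "jaw": 72}, {"xyz": [0.0572, -0.0217, -0.005], "dr": [-0.026, 0, -0.0452], "jaw": 72}, {"xyz": [0.0858, -0.0325, 0], "dr": [-0.039, 0, -0.0677], "jaw": 72}, {"xyz": [0.1144, -0.0434, 0.008], "dr": [-0.052, 0, -0.0903], "jaw": 72}, {"xyz": [0.143, -0.0542, 0.016], "dr": [-0.065, 0, -0.1129], "jaw": 70}, {"xyz": [0.1716, -0.065, 0.025], "dr": [-0.078, 0, -0.1355], "jaw": 70}, {"xyz": [0.2002, -0.0759, 0.036], "dr": [-0.091, 0.001, -0.158], "jaw": 70}, {"xyz": [0.2288, -0.0867, 0.0455], "dr": [-0.1039, 0.0015, -0.1806], "jaw": 70}, {"xyz": [0.2288, -0.0867, 0.0455], "dr": [-0.1039, 0.0015, -0.1806], "jaw": 70}, {"xyz": [0.2288, -0.0867, 0.0455], "dr": [-0.1039, 0.0015, -0.1806], "jaw": 70}])

```text
clock: 44.65
tool_pos: [0.623, -0.2693, 0.0841]
tool_rot: [2.964, 0.005, -0.919]
contact_force: [-0.3, -0.0, -0.4]
gripper_width: 0.701
```

>>> play_rows(motion=[{"xyz": [0, 0, 0], "dr": [0, 0, 0], "jaw": 70}, {"xyz": [0, 0, 0], "dr": [0, 0, 0], "jaw": 70}, {"xyz": [0, 0, 0], "dr": [0, 0, 0], "jaw": 70}, {"xyz": [0, 0, 0], "dr": [0, 0, 0], "jaw": 70}])

```text
clock: 44.98
tool_pos: [0.6228, -0.2687, 0.0869]
tool_rot: [2.966, 0.003, -0.918]
contact_force: [-0.2, 0.4, 1.6]
gripper_width: 0.698
```

```bash
python3 - <<'E'
from shot import *
T,S=board_shot(24)
st()
for n,c in(("top",T),("side",S)):
    for b in tiles(c):print(n,b)
q,R=pickpose((.6123,-.2788),-52.6); tz=R.apply([0,0,1])
chain((q-.006*tz,R),(q,R))
E
```

```text
t 45.08 pos [ 0.6231 -0.269   0.0869] rot deg [ 1.6992e+02  1.5000e-01 -5.2590e+01] F [0.5 0.6 0.2] w 59.1 q6 [-0.43  0.68  1.4  -0.17  1.16  0.56]
top (0.6039, -0.2317, 18.3, 204.9, 71.3)
side (0.6114, -0.2811, 51.2, 46.7, 37.1)
xyz [0.0018, -0.0003, 0.0833] dr [0.0005, 0.0008, 0.0002] rows>= 2
xyz [0.0, -0.0, 0.008] dr [0.0, 0.0, 0.0] rows>= 1
```

View pics/bt24.png

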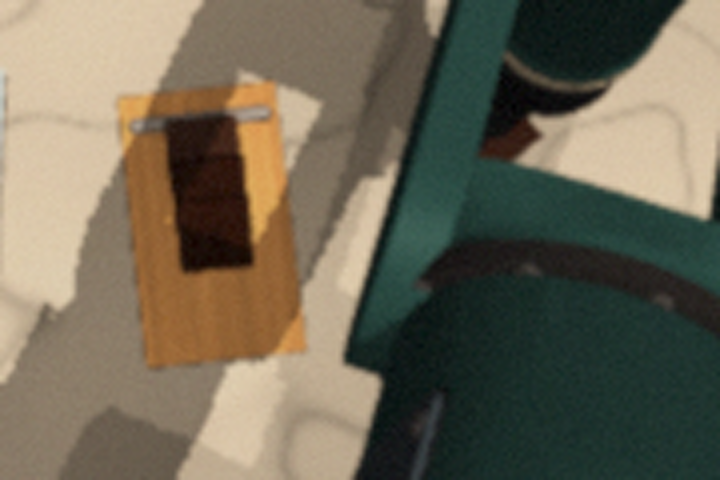

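View pics/bs24.png

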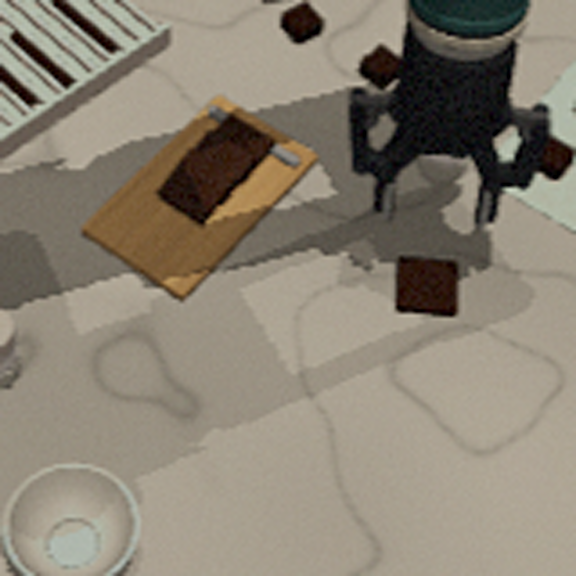

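>>> play_rows(motion=[{"xyz": [0.0009, 0, 0.04], "dr": [0, 0, 0], "jaw": 70}, {"xyz": [0.001, 0, 0.07], "dr": [0, 0, 0], "jaw": 70}, {"xyz": [0.001, 0, 0.082], "dr": [0, 0, 0], "jaw": 70}, {"xyz": [0.001, 0, 0.087], "dr": [0, 0, 0], "jaw": 70}, {"xyz": [0.001, 0, 0.087], "dr": [0, 0, 0], "jaw": 70}, {"xyz": [0.001, 0, 0.087], "dr": [0, 0, 0], "jaw": 70}, {"xyz": [0.001, 0, 0.087], "dr": [0, 0, 0], "jaw": 70}])

```text
clock: 45.67
tool_pos: [0.6157, -0.2771, 0.0236]
tool_rot: [2.966, 0.001, -0.918]
contact_force: [-0.3, -0.1, -0.6]
gripper_width: 0.702
```

```bash
python3 - <<'E'
from plan import *
st()
q,R=pickpose((.6123,-.2788),-52.6)
chain((q,R))
E
```

```text
t 45.67 pos [ 0.6157 -0.2771  0.0236] rot deg [ 1.6996e+02  5.0000e-02 -5.2580e+01] F [-0.3 -0.1 -0.6] w 59.7 q6 [-0.44  0.75  1.44 -0.18  1.04  0.57]
xyz [-0.0009, 0.0004, 0.0056] dr [0.0002, 0.0002, 0.0002] rows>= 1
```

>>> play_rows(motion=[{"xyz": [-0.0005, 0.0002, 0.003], "dr": [0, 0, 0], "jaw": 70}, {"xyz": [-0.0007, 0.0003, 0.0045], "dr": [0, 0, 0], "jaw": 70}, {"xyz": [-0.0007, 0.0003, 0.0052], "dr": [0, 0, 0], "jaw": 70}, {"xyz": [-0.0007, 0.0003, 0.0052], "dr": [0, 0, 0], "jaw": 60}, {"xyz": [-0.0007, 0.0003, 0.0052], "dr": [0, 0, 0], "jaw": 40}, {"xyz": [-0.0007, 0.0003, 0.0052], "dr": [0, 0, 0], "jaw": 40}, {"xyz": [-0.0007, 0.0003, 0.0052], "dr": [0, 0, 0], "jaw": 40}, {"xyz": [-0.0007, 0.0003, 0.0052], "dr": [0, 0, 0], "jaw": 40}, {"xyz": [-0.0007, 0.0003, 0.0052], "dr": [0, 0, 0], "jaw": 40}, {"xyz": [-0.0007, 0.0003, 0.0052], "dr": [0, 0, 0], "jaw": 40}])

```text
clock: 46.5
tool_pos: [0.6138, -0.2769, 0.0187]
tool_rot: [2.966, 0.002, -0.918]
contact_force: [0.5, 1.3, 4.5]
gripper_width: 0.517
```

```bash
python3 - <<'E'
from plan import *
st()
p,R=cur()
rel=R.inv().apply(np.array([.6123,-.2788,0])-p); print(rel); rel[0]=0
Rrel=down(-52.6).inv()*R; print(Rrel.as_rotvec(degrees=True))
json.dump([rel.tolist(),Rrel.as_quat().tolist()],open("rel.json","w"))
up=np.array(p)+[0,0,.08]
chain((up,R),place2(3,rel,Rrel,up=.06),place2(3,rel,Rrel)); print(place2(3,rel,Rrel)[0])
E
```

```text
t 46.5 pos [ 0.6138 -0.2769  0.0187] rot deg [ 1.6991e+02  1.4000e-01 -5.2590e+01] F [0.5 1.3 4.5] w 43.9 q6 [-0.44  0.75  1.45 -0.18  1.03  0.57]
[ 0.00062213 -0.00101261  0.01883823]
[-10.08534633  -0.13720659  -0.02312996]
xyz [-0.0003, 0.0187, -0.105] dr [0.0, 0.0, 0.0] rows>= 2
xyz [-0.2515, -0.0467, -0.0046] dr [0.1031, -0.0018, 0.1806] rows>= 6
xyz [0.0002, 0.0124, 0.079] dr [0.0, 0.0, 0.0] rows>= 2
[ 0.52704863 -0.1057997   0.03647898]
```

>>> play_rows(motion=[{"xyz": [0, 0.004, -0.02], "dr": [0, 0, 0], "jaw": 40}, {"xyz": [0, 0.01, -0.06], "dr": [0, 0, 0], "jaw": 40}, {"xyz": [0, 0.0187, -0.105], "dr": [0, 0, 0], "jaw": 40}, {"xyz": [0, 0.0187, -0.105], "dr": [0, 0, 0], "jaw": 40}, {"xyz": [0, 0.0187, -0.105], "dr": [0, 0, 0], "jaw": 40}])

```text
clock: 46.92
tool_pos: [0.6154, -0.2779, 0.1017]
tool_rot: [2.968, -0.002, -0.918]
contact_force: [-0.4, 0.7, -0.8]
gripper_width: 0.512
```

>>> play_rows(motion=[{"xyz": [-0.0314, -0.0058, -0.0006], "dr": [0.0129, 0, 0.0226], "jaw": 40}, {"xyz": [-0.0629, -0.0117, -0.0012], "dr": [0.0258, 0, 0.0452], "jaw": 40}, {"xyz": [-0.0943, -0.0175, -0.0017], "dr": [0.0387, -0.0007, 0.0677], "jaw": 40}, {"xyz": [-0.1258, -0.0234, -0.0023], "dr": [0.0516, -0.0009, 0.0903], "jaw": 40}, {"xyz": [-0.1572, -0.0292, -0.0029], "dr": [0.0644, -0.0011, 0.1129], "jaw": 40}, {"xyz": [-0.1886, -0.035, -0.0035], "dr": [0.0773, -0.0013, 0.1354], "jaw": 40}, {"xyz": [-0.22, -0.0409, -0.004], "dr": [0.0902, -0.0016, 0.158], "jaw": 40}, {"xyz": [-0.2515, -0.0467, -0.0046], "dr": [0.1031, -0.0018, 0.1806], "jaw": 40}, {"xyz": [-0.2515, -0.0467, -0.0046], "dr": [0.1031, -0.0018, 0.1806], "jaw": 40}, {"xyz": [-0.2515, -0.0467, -0.0046], "dr": [0.1031, -0.0018, 0.1806], "jaw": 40}])

```text
clock: 47.75
tool_pos: [0.524, -0.1043, 0.0952]
tool_rot: [-2.99, 0.004, -1.481]
contact_force: [0.3, -0.4, -0.1]
gripper_width: 0.516
```

>>> play_rows(motion=[{"xyz": [0, 0, 0], "dr": [0, 0, 0], "jaw": 40}, {"xyz": [0, 0, 0], "dr": [0, 0, 0], "jaw": 40}, {"xyz": [0, 0, 0], "dr": [0, 0, 0], "jaw": 40}, {"xyz": [0, 0, 0], "dr": [0, 0, 0], "jaw": 40}])

```text
clock: 48.08
tool_pos: [0.5279, -0.1066, 0.0962]
tool_rot: [-2.986, 0.002, -1.483]
contact_force: [0.5, 0.2, -0.1]
gripper_width: 0.514
```

```bash
python3 - <<'E'
from shot import *
T,S=board_shot(25)
st(); r=lrel(); k=3
p,R=cur(); q=place2(k,*r,up=.06); print(p-q[0], (R.inv()*q[1]).magnitude()*57.3)
chain(place2(k,*r,up=.006),place2(k,*r))
E
```

```text
t 48.18 pos [ 0.5274 -0.1063  0.0961] rot deg [-1.7111e+02  1.4000e-01 -8.4960e+01] F [-0.1 -0.8  0. ] w 44.0 q6 [-0.37  0.41  1.92  0.11  0.67  1.02]
[ 0.00036199 -0.00053163 -0.00034665] 0.035125085527502146
xyz [-0.0006, 0.0115, 0.0706] dr [0.0002, 0.0, -0.0001] rows>= 2
xyz [0.0, 0.0012, 0.0079] dr [0.0, 0.0, 0.0] rows>= 1
```

View pics/bs25.png

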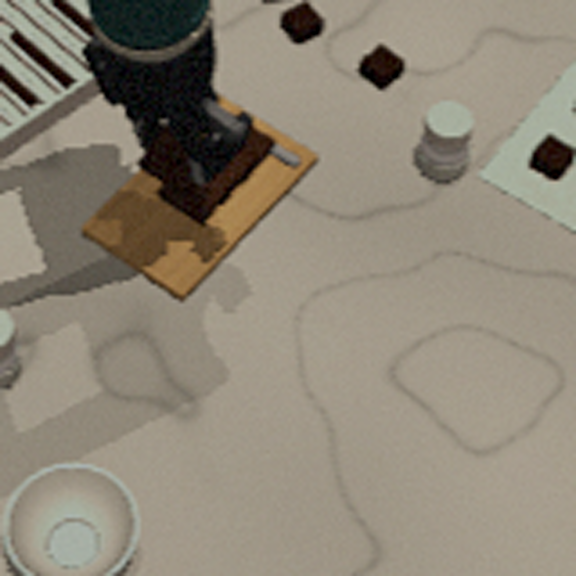

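>>> play_rows(motion=[{"xyz": [-0.0003, 0.006, 0.038], "dr": [0, 0, 0], "jaw": 40}, {"xyz": [-0.0006, 0.01, 0.06], "dr": [0, 0, 0], "jaw": 40}, {"xyz": [-0.0006, 0.0115, 0.0706], "dr": [0, 0, 0], "jaw": 40}, {"xyz": [-0.0006, 0.0115, 0.0706], "dr": [0, 0, 0], "jaw": 40}, {"xyz": [-0.0006, 0.0115, 0.0706], "dr": [0, 0, 0], "jaw": 40}, {"xyz": [-0.0006, 0.0115, 0.0706], "dr": [0, 0, 0], "jaw": 40}, {"xyz": [-0.0006, 0.0115, 0.0706], "dr": [0, 0, 0], "jaw": 40}, {"xyz": [-0.0006, 0.0115, 0.0706], "dr": [0, 0, 0], "jaw": 40}])

```text
clock: 48.85
tool_pos: [0.5272, -0.1056, 0.0435]
tool_rot: [-2.985, 0.002, -1.483]
contact_force: [0.5, 0.4, -0.5]
gripper_width: 0.517
```

```bash
python3 - <<'E'
from shot import *
st(); r=lrel(); k=3
p,R=cur(); q=place2(k,*r,up=.006); print(p-q[0], (R.inv()*q[1]).magnitude()*57.3)
chain(place2(k,*r))
E
```

```text
t 48.85 pos [ 0.5272 -0.1056  0.0435] rot deg [-1.7103e+02  1.0000e-01 -8.4950e+01] F [ 0.5  0.4 -0.5] w 44.0 q6 [-0.37  0.51  1.96  0.14  0.54  1.  ]
[0.00019532 0.00022593 0.00100764] 0.06333817387106044
xyz [0.0003, 0.0017, 0.0092] dr [-0.0003, -0.0002, 0.0] rows>= 1
```

>>> play_rows(motion=[{"xyz": [0.0001, 0.0009, 0.0045], "dr": [0, 0, 0], "jaw": 40}, {"xyz": [0.0003, 0.0015, 0.0078], "dr": [0, 0, 0], "jaw": 40}, {"xyz": [0.0003, 0.0017, 0.0088], "dr": [0, 0, 0], "jaw": 40}, {"xyz": [0.0003, 0.0017, 0.0088], "dr": [0, 0, 0], "jaw": 40}, {"xyz": [0.0003, 0.0017, 0.0088], "dr": [0, 0, 0], "jaw": 40}, {"xyz": [0.0003, 0.0017, 0.0088], "dr": [0, 0, 0], "jaw": 40}])

```text
clock: 49.35
tool_pos: [0.5263, -0.1055, 0.0359]
tool_rot: [-2.987, 0.003, -1.483]
contact_force: [-1.6, 0.0, 1.5]
gripper_width: 0.511
```

>>> play_rows(motion=[{"xyz": [0, 0, -0.0003], "dr": [0, 0, 0], "jaw": 55}, {"xyz": [0, 0, -0.0003], "dr": [0, 0, 0], "jaw": 60}, {"xyz": [0, 0, -0.0003], "dr": [0, 0, 0], "jaw": 68}, {"xyz": [0, 0, -0.0003], "dr": [0, 0, 0], "jaw": 72}, {"xyz": [0, 0, -0.0003], "dr": [0, 0, 0], "jaw": 72}, {"xyz": [0, 0, -0.0003], "dr": [0, 0, 0], "jaw": 72}])

```text
clock: 49.85
tool_pos: [0.5263, -0.1055, 0.036]
tool_rot: [-2.987, 0.003, -1.483]
contact_force: [-0.1, -0.9, -0.9]
gripper_width: 0.718
```

>>> play_rows(motion=[{"xyz": [0, 0, -0.01], "dr": [0, 0, 0], "jaw": 72}, {"xyz": [0, 0, -0.03], "dr": [0, 0, 0], "jaw": 72}, {"xyz": [0, 0, -0.065], "dr": [0, 0, 0], "jaw": 72}, {"xyz": [0, 0, -0.1], "dr": [0, 0, 0], "jaw": 72}, {"xyz": [0, 0, -0.13], "dr": [0, 0, 0], "jaw": 72}, {"xyz": [0, 0, -0.15], "dr": [0, 0, 0], "jaw": 72}])

```text
clock: 50.35
tool_pos: [0.5093, -0.1076, 0.1499]
tool_rot: [-2.984, 0.001, -1.483]
contact_force: [0.5, 0.2, -0.1]
gripper_width: 0.724
```

>>> play_rows(motion=[{"xyz": [0.05, 0, 0], "dr": [0, 0, 0], "jaw": 72}, {"xyz": [0.1, 0, 0], "dr": [0, 0, 0], "jaw": 72}, {"xyz": [0.15, 0, 0], "dr": [0, 0, 0], "jaw": 72}, {"xyz": [0.2, 0, 0], "dr": [0, 0, 0], "jaw": 72}, {"xyz": [0.25, 0, 0], "dr": [0, 0, 0], "jaw": 72}, {"xyz": [0.3, 0, 0], "dr": [0, 0, 0], "jaw": 72}, {"xyz": [0.33, 0, 0], "dr": [0, 0, 0], "jaw": 72}, {"xyz": [0.33, 0, 0], "dr": [0, 0, 0], "jaw": 72}])

```text
clock: 51.02
tool_pos: [0.5317, -0.3599, 0.1477]
tool_rot: [-2.984, -0.002, -1.486]
contact_force: [0.0, -0.7, 0.7]
gripper_width: 0.721
```

```bash
python3 - <<'E'
from shot import *
T,S=board_shot(26)
st()
for n,c in(("top",T),("side",S)):
    b=blobs(c,.43,.66,-.17,-.03,.022,dark,amin=1e-3); print(n,"fan",b)
    print(n,blobs(c,0.68,0.80,-0.15,0.06,0.018,dark,amin=300e-6))
    print("handle",blobs(c,.34,.60,.25,.48,.074,orange,amin=1e-3))
    cv2.imwrite(f"pics/{n}full.png",c["color"][:,:,::-1])
    W=cloud(c); m=(abs(W[...,0]-.475)<.12)&(abs(W[...,1]-.375)<.06)&(W[...,2]>.064); print("handle z",np.median(W[m][:,2]), W[m][:,:2].mean(0))
    # profile along board
    d=W-[BX,BY,0]; xb=d[...,0]*np.cos(BTH)+d[...,1]*np.sin(BTH); yb=-d[...,0]*np.sin(BTH)+d[...,1]*np.cos(BTH)
    print([ (x,round(float(np.nanmedian(W[...,2][(abs(xb-x/1000)<.002)&(abs(yb)<.012)]))*1000,1)) for x in range(-70,80,8)])
E
```

```text
t 51.12 pos [ 0.5304 -0.3546  0.1467] rot deg [-1.7113e+02  1.7000e-01 -8.5050e+01] F [0.6 0.5 0.1] w 61.2 q6 [-0.76  0.47  1.63  0.15  0.95  0.64]
top fan [(0.5671, -0.1003, 117.4, 45.4, 5.1)]
top [(0.7612, 0.0042, 28.8, 28.8, 51.8), (0.7515, -0.1196, 27.6, 28.6, 88.2), (0.7434, -0.0415, 26.7, 28.6, 76.0)]
handle [(0.4729, 0.3725, 168.5, 23.6, 13.9)]
handle z 0.07389097661556089 [0.47109559 0.36929804]
[(-70, 10.6), (-62, 10.6), (-54, 10.2), (-46, 20.2), (-38, 22.5), (-30, 26.9), (-22, 29.2), (-14, 31.3), (-6, 25.9), (2, 27.4), (10, 31.8), (18, 25.3), (26, 27.1), (34, 31.0), (42, 21.6), (50, 23.6), (58, 25.6), (66, 20.4), (74, 10.1)]
side fan [(0.5621, -0.1026, 121.7, 49.7, 5.3)]
side [(0.7402, -0.0447, 209.5, 119.5, 90.0)]
handle [(0.4673, 0.367, 174.4, 28.7, 13.4)]
handle z 0.0722580024852279 [0.46657313 0.36679892]
[(-70, 9.6), (-62, 9.0), (-54, 9.3), (-46, 19.2), (-38, 21.7), (-30, 25.7), (-22, 26.6), (-14, 29.8), (-6, 25.7), (2, 28.2), (10, 30.1), (18, 26.1), (26, 26.3), (34, 31.0), (42, 26.8), (50, 22.6), (58, 24.3), (66, 25.1), (74, 14.4)]
```

View pics/bt26.png

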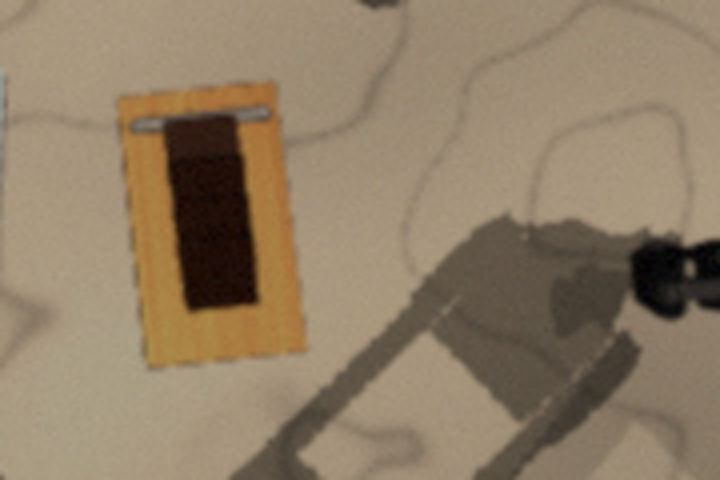

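View pics/bs26.png

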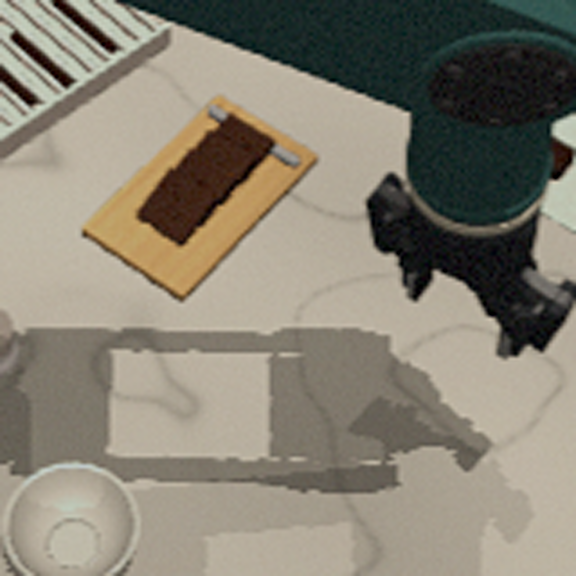

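View pics/sidefull.png

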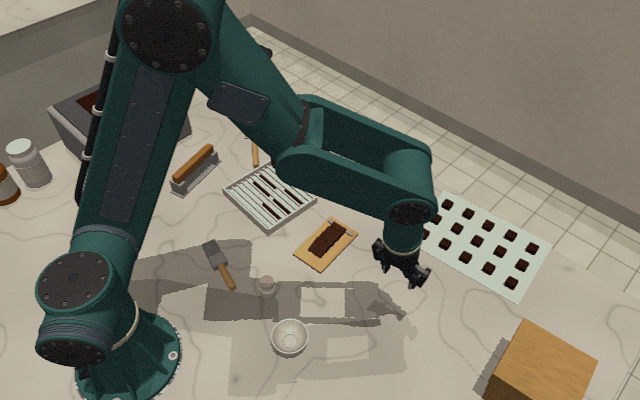

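```bash
python3 - <<'E'
from shot import *
A=dict(np.load("top0.npz"));B=dict(np.load("top26.npz"));C=dict(np.load("side0.npz"));D=dict(np.load("side26.npz"))
a=np.hstack([rect(A,.37,.57,.31,.43,.074,.0005),rect(B,.37,.57,.31,.43,.074,.0005)])
b=np.hstack([rect(C,.37,.57,.31,.43,.074,.0005),rect(D,.37,.57,.31,.43,.074,.0005)])
cv2.imwrite("pics/cmp.png",cv2.resize(np.hstack([a,b]),(800,333)))
# edge profile across handle (perp dir), in orange channel diff
th=np.radians(13.9); u=np.array([np.cos(th),np.sin(th)]); v=np.array([-np.sin(th),np.cos(th)])
for n,X in(("top0",A),("top26",B),("side0",C),("side26",D)):
    for nm,off in(("far",.05),("near",-.05)):
        s=np.arange(-.03,.03,.0005); acc=0
        for t in np.arange(off-.02,off+.02,.002):
            P=np.array([.471,.373])+u*t+s[:,None]*v
            uv=proj(X,np.c_[P,np.full(len(s),.074)]).astype(np.float32)[None]
            c=cv2.remap(X["color"],uv[...,0],uv[...,1],cv2.INTER_LINEAR)[0].astype(float); acc=acc+(c[:,0]-c[:,2])
        acc/=acc.max(); i=np.nonzero(acc>.6)[0]; print(n,nm,"edges mm",s[i[0]]*1e3,s[i[-1]]*1e3)
E
```

```text
top0 far edges mm -9.49999999999998 12.500000000000039
top0 near edges mm -8.99999999999998 12.500000000000039
top26 far edges mm -11.999999999999982 10.000000000000037
top26 near edges mm -11.999999999999982 9.500000000000036
side0 far edges mm -12.499999999999984 10.500000000000037
side0 near edges mm -12.499999999999984 10.500000000000037
side26 far edges mm -15.999999999999986 8.000000000000036
side26 near edges mm -15.499999999999986 8.000000000000036
```

View pics/cmp.png

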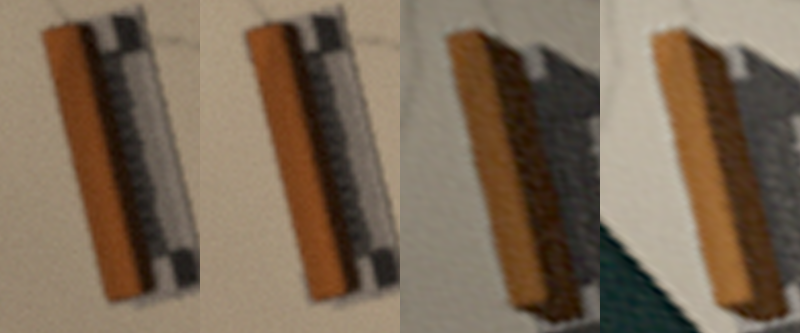

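```bash
python3 - <<'E'
from shot import *
T,S=board_shot(27)
print(blobs(T,.43,.66,-.17,-.03,.022,dark,amin=1e-3)); 
for b in blobs(T,0.47,0.67,0.04,0.24,0.014,dark,amin=400e-6): print(b)
st(); print(ctrl.job_done())
E
```

```text
[(0.5672, -0.1003, 117.4, 45.4, 5.2)]
(0.6174, 0.088, 76.2, 9.1, 86.2)
(0.6059, 0.1894, 75.3, 9.5, 86.1)
(0.5728, 0.181, 76.3, 8.7, 85.7)
(0.5663, 0.0837, 75.7, 8.8, 86.4)
(0.533, 0.0945, 76.3, 8.9, 86.1)
t 51.22 pos [ 0.5301 -0.3526  0.1465] rot deg [-171.17    0.23  -84.94] F [ 0.  -0.3  0.9] w 61.3 q6 [-0.76  0.47  1.63  0.15  0.95  0.64]
the job is handed in; nothing more can be done
None
```

The job is done and handed in at about 51 s of robot time. All five pencils are down in grooves, the four tiles are fanned on the board, and the rake is back on its stand.

- **Pencils:** I raked them in two passes. In the last camera check all five lay parallel to the ribs to within about 1°, at groove positions. The gripper's fingers stayed well above them.
- **Rake:** its height and angle are unchanged. It sits about 2.5 mm to one side of where it started, because the jaws centred it when I gripped it. I left it rather than touch it again.
- **Tiles:** the first leans on the steel bar and each of the others leans on the one before. I placed them about 24.5 mm apart. The last check put the fan about 0.4 mm from the board's middle line and square to it within about 0.5°. One tile had been knocked about 35 mm aside before I reached it, so I measured it again before picking it up.
- **Bonbons:** the three loose ones had not moved in the top view. The side view of them was blocked by the arm in the last pictures.
- **Disagreement:** the two cameras differed by 2 to 4 mm throughout. I used values between the two. The contact heights I felt agreed with the expected ones to under 1 mm.

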